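# Fit new filter tubes to the counter-top water filter and set it up for flushing

## Task

Get the counter-top water filter ready for its first flush: push every new filter tube straight down into a free socket of the filter (any socket), past the seal until it bottoms, and stand the steel tumbler upright on the drip tray with the spout turned over its mouth. Only when all that is done, open the tap fully by swinging its lever a quarter turn from the back of the unit to its right-hand side; leave the honey jar and the spice jar where they are.

Things in the scene. Friction and masses are not known exactly. Their poses are not given: they have to be found in the camera images.
- tube_a_mid (a point): rigid white filter tube, one of up to three identical ones standing upright on the counter (None = absent); 94 mm tall: upper body 40 mm diameter, 54 mm tall, flat top; below it a grey plug 34 mm diameter, 40 mm long, its last 8 mm tapering to 27 mm; 0.12 kg. Point on its axis half-way up, 47 mm above the plug's foot; z up the axis
- tube_b_mid (a point): rigid white filter tube, one of up to three identical ones standing upright on the counter (None = absent); 94 mm tall: upper body 40 mm diameter, 54 mm tall, flat top; below it a grey plug 34 mm diameter, 40 mm long, its last 8 mm tapering to 27 mm; 0.12 kg. Point on its axis half-way up, 47 mm above the plug's foot; z up the axis
- tube_c_mid (a point): rigid white filter tube, one of up to three identical ones standing upright on the counter (None = absent); 94 mm tall: upper body 40 mm diameter, 54 mm tall, flat top; below it a grey plug 34 mm diameter, 40 mm long, its last 8 mm tapering to 27 mm; 0.12 kg. Point on its axis half-way up, 47 mm above the plug's foot; z up the axis
- tube_a: the same filter tube as tube_a_mid; this origin is the centre of its foot, z up the axis
- tube_b: the same filter tube as tube_b_mid; this origin is the centre of its foot, z up the axis
- tube_c: the same filter tube as tube_c_mid; this origin is the centre of its foot, z up the axis
- socket_0 (a point): push-fit socket, one of three upright white turrets with a grey ring (49 mm wide, bore 35.5 mm, 58 mm apart) on the filter unit; point: centre of its mouth, 64 mm above the counter; axes as the unit's. Bore 38 mm deep; a sprung seal stops a tube after about 25 mm, 6 to 15 N of push takes it on to the floor (foot 38 mm below the mouth, 2 mm gap under its wide body); it stays by itself
- socket_1 (a point): push-fit socket, one of three upright white turrets with a grey ring (49 mm wide, bore 35.5 mm, 58 mm apart) on the filter unit; point: centre of its mouth, 64 mm above the counter; axes as the unit's. Bore 38 mm deep; a sprung seal stops a tube after about 25 mm, 6 to 15 N of push takes it on to the floor (foot 38 mm below the mouth, 2 mm gap under its wide body); it stays by itself
- socket_2 (a point): push-fit socket, one of three upright white turrets with a grey ring (49 mm wide, bore 35.5 mm, 58 mm apart) on the filter unit; point: centre of its mouth, 64 mm above the counter; axes as the unit's. Bore 38 mm deep; a sprung seal stops a tube after about 25 mm, 6 to 15 N of push takes it on to the floor (foot 38 mm below the mouth, 2 mm gap under its wide body); it stays by itself
- filter_unit: white filter unit, fixed to the counter: manifold 26 mm high (x 0 to 85, y -173 to 58 mm) with sockets at x = 42, y = -100, -42, 16 mm, tap at the right end, drip tray and spout column (21 mm thick, at x = 92, y = 122 mm) at the left; origin on the counter, x to its back, y to its left, front = -x
- tumbler_mid (a point): open stainless steel tumbler, 85 mm tall, 66 mm outer diameter at the rim, about 60 mm half-way and 53 mm at the foot, 3 mm wall, no handle, 0.15 kg; point on its axis half-way up, 42.5 mm above its foot, z up
- tumbler: the same tumbler, origin at the centre of its foot
- drip_tray (a point): flat drip tray with steel grate, 110 mm (unit x) by 115 mm (unit y), at the left front of the unit; this point is the centre of its top, 12 mm above the counter; axes as the unit's
- spout_outlet (a point): lower end of the swivel spout's outlet, 105 mm above the counter, 85 mm from the pivot; a tumbler on the tray passes below it with 8 mm to spare. With the spout at 0 it is 7.5 mm behind the tray's centre
- spout_pivot (a point): on the vertical swivel axis of the spout, at the height of the spout's arm, 125 mm above the counter; 92.5 mm behind the tray's centre along the unit's x
- spout_arm (a point): on the level steel arm of the spout (round bar 14 mm thick), 55 mm out from the pivot, 125 mm above the counter; the arm can be pinched from above here. x, y, z turn with the spout, -x points from the pivot to the outlet
- spout (a joint): angle of the spout about its pivot: 0 = pointing to the front of the unit over the middle of the tray, grows as it swings to the left of the unit (clockwise seen from above), range -0.35 to 1.6 rad; it starts swung to the left and stays where it is left (about 0.15 N m of friction)
- tap_lever (a joint): tap lever about a vertical axis: 0 = shut, pointing to the back of the unit (+x); grows clockwise seen from above; 1.57 = fully open, pointing to the right of the unit (-y), end stop; stays where it is left (about 0.12 N m)
- tap_pivot (a point): on the vertical axis of the tap, at the height of the lever, 92 mm above the counter
- tap_grip (a point): on the tap lever, a level steel bar 12 mm wide and 10 mm high, 45 mm out from its axis, 92 mm above the counter: can be pinched from above across the bar
- spice_jar: spice jar with black lid, 40 mm wide and 105 mm tall, origin under it, bystander
- honey_jar: honey jar with red lid, 65 mm wide and 100 mm tall, origin under it, bystander
There are look-alikes about, which are no part of the job. Leave any blue look-alike of the tube_b alone.

How it is judged (in metres and radians):
On the way, in this order (a step that is already met when the one before it is completed fails the run):
1. every filter tube is bottomed in a socket and the tumbler stands on the drip tray under the spout's outlet (((horizontal distance between tube_a and socket_0 below 0.003 m and z of tube_a in the frame of socket_0 below -0.035 m and angle between tube_a's own z axis and vertical below 0.06 rad) or (horizontal distance between tube_a and socket_1 below 0.003 m and z of tube_a in the frame of socket_1 below -0.035 m and angle between tube_a's own z axis and vertical below 0.06 rad) or (horizontal distance between tube_a and socket_2 below 0.003 m and z of tube_a in the frame of socket_2 below -0.035 m and angle between tube_a's own z axis and vertical below 0.06 rad)) and ((horizontal distance between tube_b and socket_0 below 0.003 m and z of tube_b in the frame of socket_0 below -0.035 m and angle between tube_b's own z axis and vertical below 0.06 rad) or (horizontal distance between tube_b and socket_1 below 0.003 m and z of tube_b in the frame of socket_1 below -0.035 m and angle between tube_b's own z axis and vertical below 0.06 rad) or (horizontal distance between tube_b and socket_2 below 0.003 m and z of tube_b in the frame of socket_2 below -0.035 m and angle between tube_b's own z axis and vertical below 0.06 rad)) and ((horizontal distance between tube_c and socket_0 below 0.003 m and z of tube_c in the frame of socket_0 below -0.035 m and angle between tube_c's own z axis and vertical below 0.06 rad) or (horizontal distance between tube_c and socket_1 below 0.003 m and z of tube_c in the frame of socket_1 below -0.035 m and angle between tube_c's own z axis and vertical below 0.06 rad) or (horizontal distance between tube_c and socket_2 below 0.003 m and z of tube_c in the frame of socket_2 below -0.035 m and angle between tube_c's own z axis and vertical below 0.06 rad)) and x of tumbler_mid in the frame of drip_tray between -0.03 and 0.03 m and y of tumbler_mid in the frame of drip_tray between -0.032 and 0.032 m and z of tumbler_mid in the frame of drip_tray between 0.038 and 0.048 m and angle between tumbler_mid's own z axis and vertical below 0.08 rad and horizontal distance between spout_outlet and tumbler_mid below 0.02 m), for 0.3 s.
2. then the tap is fully open (value of joint tap_lever above 1.4 rad), for 0.2 s.
At the end, for the whole second after the job is handed in: Each tube upright in a socket, foot within 3 mm of bottom and axis; tumbler upright on the drip tray (within 30 mm of its centre front to back, 32 mm sideways), spout outlet within 20 mm of its axis; tap lever past 1.4 rad; all released and at rest (all of step 1 and value of joint tap_lever above 1.4 rad and linear speed of tumbler below 0.02 m/s); the robot touches nothing.
It fails at once if the tumbler is knocked over (angle between tumbler's own z axis and vertical above 0.6 rad).
It fails at once if the honey jar or the spice jar is pushed away by more than 30 mm (distance of any of honey_jar, spice_jar from where it was at the start of the episode above 0.03 m).
It fails at once if a tube falls over (angle between any of tube_a, tube_b, tube_c's own z axis and vertical above 0.8 rad).
Of tube_a, tube_b, tube_c only 2 to 3 are there at a start; the rules pass over those that are not, and their reading is None.
At some moment in a run one of tumbler may be knocked a few centimetres aside while the robot is not near it.
It also fails if it takes over 210 s, if anything falls off the work surface, if the arm or the gripper's body presses on something with over 40 N, if the wrist force passes 120 N, or if a joint passes its speed limit or range.

## Robot

A 6-joint arm with a two-finger parallel gripper is mounted at the origin on a cart in front of the work surface, level with it; the furniture and walls round the work are solid. World frame = base frame: x ahead of the robot, y to its left, z up, the work surface at z = 0. Lengths are in mm, angles in degrees, forces in N, time in s.
With the tool pointing down it reaches from about 350 to 850 mm from the base axis. Payload 8.1 kg.
Tool frame: the origin (TCP) lies on the mounting face of the last link; the fingertips stand 173 mm ahead of it and the grasp point (between the pads) lies 155 mm ahead of it; z points along the fingers, y is the direction in which the jaws open and shut (so a half turn about z gives the same grasp; the last joint's range is limited). The gripper opens to 85 mm and grips with 20 to 120 N. Pads are 22 mm wide; open, the fingers measure 114 mm over their backs; the gripper's body (76 mm by 85 mm) begins 54 mm behind the grasp point. The pads swing forward as they close: fully open they stand 13 mm farther back than shut.
Start: joints at [65.753, 7.471, 85.268, -0, 87.261, -4.893], TCP at [198.827, 566.105, 404.692] pointing down, gripper open.
Joint ranges: [-169.43, 169.43], [-51.17, 129.36], [1.28, 143.12], [-76.62, 256.62], [0, 156.53], [-152.29, 152.29]. Speed limits (degrees/s): [136.94, 136.94, 159.86, 180, 180, 180].

## Interface

Orientations are given as [roll, pitch, yaw] about the fixed x, y, z axes, in that order (R = Rz(yaw) Ry(pitch) Rx(roll)).
In Python, from bench import * gives the robot as it stands.
- The arm moves only by the tool arm_command, never from a script. Its argument "plan" is a list of rows, each an object of numbers: "jaw": the closure, from 0 (fully open) to 1 (shut); "dx", "dy", "dz": the shift along the tool's x, y, z in mm; "wx", "wy", "wz": the turn, a rotation vector about the tool's x, y, z in rad. A call has 1 to 12 rows; each row is the pose to reach, as a shift and turn from the pose commanded when the call began, along the tool's axes at that moment; what a row does not reach only later rows make up. A row lasts 1/10 s, in which the tool goes at most 50 mm and 8.59 degrees, less where a joint would pass 70% of its speed; a pose out of reach is approached as far as the arm can. A call with a gripper value outside its range is refused whole. The fingers move at their own pace and stop on an object; "squeeze" is the grip in N (left out, the last holds). Time passes only in rows, so rows that repeat a pose let the fingers close. It gives the time, the measured TCP pose, the force and the opening at its end, in the units of the state.
- sense(): the state, without advancing time (a new reading comes with each control period).
- snapshot(name): name is "scene" or "top"; returns a dict with "pixels" (420x560x3 uint8, red, green, blue), "fx", "fy", "cx", "cy" (pixels), "k1" (the pictures are not rectified: a ray, as slopes to the right and down, at radius r is drawn at 1 + k1 r^2 times it, then the intrinsics apply), "extrinsics" (4x4, takes a point from camera to world coordinates). Camera axes: x right, y up, looking along -z (the intrinsics and any distortion apply to the point x, -y, -z); pixel columns grow to the right and rows downward; lengths in mm; the calibration is good to about 2 mm. A picture is of the moment at which its call begins. There is no depth.
- hand_in(): hands the job in, once; it reports no verdict.
Trained networks look in the newest picture that a camera, given by its name, has taken for a name from the list of things; names that differ only in an ending like _2 or _b are one class to them, and where a whole thing is asked for, a point or a joint stands for the part that bears it (a point fixed in the world has none). Each returns a list of dicts, best first, with "score" (0 to 1); they miss things now and then, are a little off and sometimes report something else, mostly with a low value. They report only what shows in the picture. A call takes as long as a camera call. They do not tell look-alikes from the thing itself.
- recognise(camera, target): "box" ([left, top, width, height] in pixels, round what is visible of it).
- pinpoint(camera, target): "pixel" ([column, row] in pixels: a listed point, or the origin of a listed thing).
The state is a dict: "time": time; "joint_pos": joint angles; "qd": joint speeds; "joint_efforts": joint torques, N m; "tool_pos": TCP position; "tcp_rot": TCP orientation; "ft_force": force on the tool from outside, world axes, zero at the start; "wrist_torque": the same for the moment, N m; "finger_gap": finger opening in mm.
Only numpy, scipy, OpenCV 4.12 (cv2) and the standard library are available. Lean on these libraries where they do the work, as an engineer would, in place of code of your own. Each camera call takes 0.05 s, during which the arm holds its last target.

## Working session

There is one attempt and no reset: what is moved stays moved. The work goes in short steps, Python scripts to look and compute and a tool call to move; the robot and the scene stay as the last step left them, time stands still between calls to the robot, and variables do not carry over. Pictures are saved under pics/ and viewed, and the job is handed in when it is done.

Besides the shell and the picture viewer there is one more tool, called after ">>>" in YAML: its name, and indented under it one key for each argument. arm_command: Moves the arm, as the interface text tells. Its arguments: {"type":"object","properties":{"plan":{"type":"array"},"squeeze":{"type":"number"}},"required":["plan"]}

```bash
ls; mkdir -p pics
python3 - <<'E'
from bench import *
import cv2
print(sense())
for n in ("scene","top"):
    s=snapshot(n); cv2.imwrite(f"pics/{n}0.png",s["pixels"][:,:,::-1])
    print(n,s["fx"],s["fy"],s["cx"],s["cy"],s["k1"],s["extrinsics"])
    for t in ("tube_a_mid","socket_0","tumbler_mid","drip_tray","spout_outlet","spout_pivot","spout_arm","tap_pivot","tap_grip","filter_unit","spice_jar","honey_jar"):
        print(t,[([round(v) for v in d["pixel"]],round(d["score"],2)) for d in pinpoint(n,t)])
E
```

```text
pics
{'time': 0.0, 'joint_pos': array([ 6.57521285e+01,  7.51515901e+00,  8.53298513e+01,  5.06327243e-04,
        8.72621256e+01, -4.89296251e+00]), 'qd': array([ 0.11825431, -0.02299749, -0.11841277,  0.03394213,  0.01068888,
        0.04938465]), 'joint_efforts': array([ 1.36401818e-04, -5.69403505e+01, -5.00552559e+01, -2.17194947e-04,
        1.53715181e-02, -1.01328048e-04]), 'tool_pos': array([198.73118499, 565.88451823, 403.63812453]), 'tcp_rot': array([-1.79893298e+02, -9.64196012e-03,  1.60645057e+02]), 'ft_force': array([ 0.58657181, -0.51545271, -0.12813063]), 'wrist_torque': array([-0.02831869, -0.03886477,  0.01289277]), 'finger_gap': 85.41780172727782}
scene 398.02335536685473 398.02335536685473 274.44440721566696 205.26772425473655 0.004336023788714922 [[ 8.66083074e-01  3.75203607e-01 -3.30336739e-01  2.35560018e+02]
 [-4.99875089e-01  6.43402527e-01 -5.79791414e-01 -6.81945191e+02]
 [-5.00033733e-03  6.67274637e-01  7.44794975e-01  7.50012166e+02]
 [ 0.00000000e+00  0.00000000e+00  0.00000000e+00  1.00000000e+00]]
tube_a_mid [([223, 142], 0.47)]
socket_0 [([254, 228
[... 574 characters left out ...]
0359e-03 -1.56604012e+02]
 [-1.83550030e-03  2.11193741e-01  9.77442497e-01  1.14259620e+03]
 [ 0.00000000e+00  0.00000000e+00  0.00000000e+00  1.00000000e+00]]
tube_a_mid [([399, 172], 0.62)]
socket_0 [([271, 233], 0.85), ([298, 230], 0.81), ([321, 225], 0.67)]
tumbler_mid [([363, 276], 0.79)]
drip_tray [([226, 251], 0.64)]
spout_outlet [([184, 221], 0.62)]
spout_pivot [([221, 208], 0.63)]
spout_arm [([194, 215], 0.55), ([399, 174], 0.37)]
tap_pivot [([388, 234], 0.74), ([323, 227], 0.67), ([225, 255], 0.62), ([345, 225], 0.59), ([362, 278], 0.23)]
tap_grip [([344, 204], 0.64), ([325, 226], 0.49)]
filter_unit [([279, 255], 0.59)]
spice_jar [([402, 173], 0.81)]
honey_jar [([192, 171], 0.87)]
```

View pics/scene0.png

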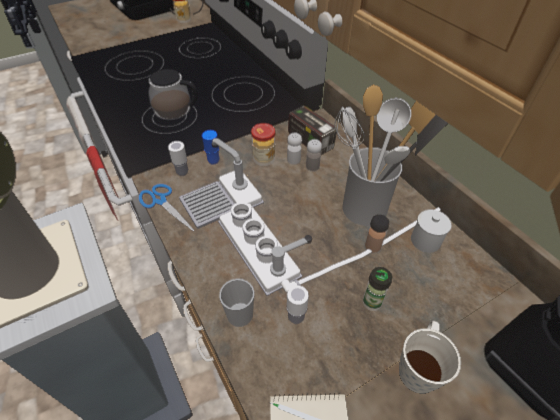

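View pics/top0.png

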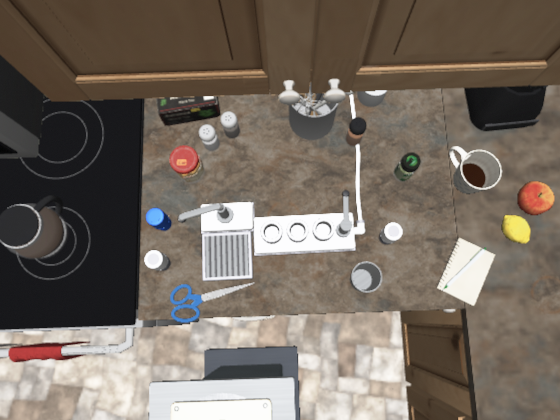

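Run:
```python
import cv2
a=cv2.imread("pics/scene0.png")[120:330,180:420]; cv2.imwrite("pics/scene0c.png",cv2.resize(a,None,fx=3.3,fy=2.85,interpolation=cv2.INTER_CUBIC))
a=cv2.imread("pics/top0.png")[130:310,170:420]; cv2.imwrite("pics/top0c.png",cv2.resize(a,None,fx=3.2,fy=3.2,interpolation=cv2.INTER_CUBIC))
```

```text
(no output)
```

View pics/scene0c.png

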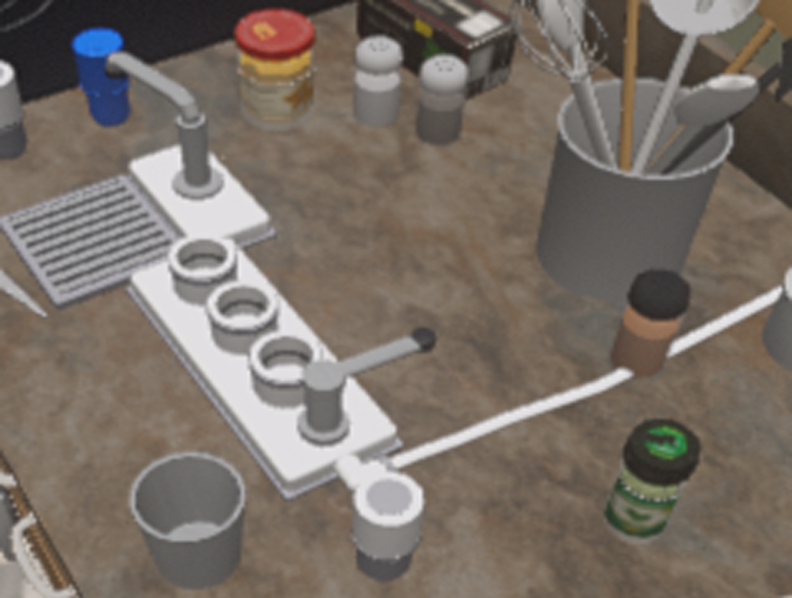

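View pics/top0c.png

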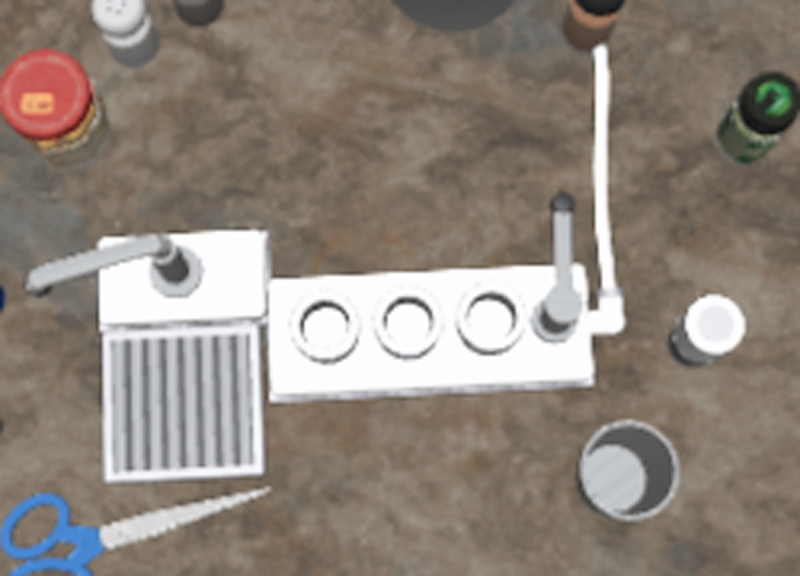

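The top view shows two white tubes with grey plugs, at about (392,233) and (153,260). The blue one at (157,217) is the look-alike. The tumbler is at (366,278), the spout points left, and the tap is shut, pointing back. Next I'll measure these.

```bash
cat > h.py <<'E'
import numpy as np, cv2
from scipy.optimize import least_squares
def K(s): return np.array([[s["fx"],0,s["cx"]],[0,s["fy"],s["cy"]],[0,0,1.]])
def proj(s,P):
    P=np.atleast_2d(np.asarray(P,float)); E=np.asarray(s["extrinsics"]); F=np.diag([1,-1,-1.])
    R=F@E[:3,:3].T; t=-R@E[:3,3]
    p,_=cv2.projectPoints(P.reshape(-1,1,3),cv2.Rodrigues(R)[0],t,K(s),np.array([s["k1"],0,0,0.])); return p.reshape(-1,2)
def ray(s,px):
    E=np.asarray(s["extrinsics"]); u=cv2.undistortPoints(np.array(px,float).reshape(-1,1,2),K(s),np.array([s["k1"],0,0,0.])).reshape(-1,2)
    d=np.c_[u[:,0],-u[:,1],-np.ones(len(u))]@E[:3,:3].T; return E[:3,3],d
def onz(s,px,z):
    o,d=ray(s,px); return o+d*((z-o[2])/d[:,2])[:,None]
def uw(u,p): # unit frame -> world, u=(x,y,yaw)
    p=np.atleast_2d(np.asarray(p,float)); c,sn=np.cos(u[2]),np.sin(u[2])
    return np.c_[u[0]+c*p[:,0]-sn*p[:,1],u[1]+sn*p[:,0]+c*p[:,1],p[:,2]]
def circ(c,r,n=60):
    a=np.linspace(0,2*np.pi,n); return np.c_[c[0]+r*np.cos(a),c[1]+r*np.sin(a),np.full(n,c[2])]
E
python3 - <<'E'
from bench import *
from h import *
S={n:snapshot(n) for n in("scene","top")}
import pickle; pickle.dump(S,open("S0.pkl","wb"))
H=dict(tube_a_mid=47,tube_b=0,socket_0=64,tumbler_mid=42.5,tumbler=0,drip_tray=12,spout_outlet=105,spout_pivot=125,spout_arm=125,tap_pivot=92,tap_grip=92,filter_unit=0,spice_jar=0,honey_jar=0)
for t,z in H.items():
    for n in S:
        for d in pinpoint(n,t):
            print(t,n,np.round(d["pixel"],1),round(d["score"],2),np.round(onz(S[n],[d["pixel"]],z)[0,:2],1))
for n in S:
  for t in("tube_a","spice_jar","tumbler"): print(n,t,[(np.round(d["box"]),round(d["score"],2)) for d in recognise(n,t)])
E
```

```text
tube_a_mid scene [215.4 146.6] 0.46 [515.6 133.2]
tube_a_mid top [399.8 174.2] 0.57 [ 592.6 -421.3]
tube_b scene [180.8 170.2] 0.91 [410.4 143.8]
tube_b scene [214.5 163.8] 0.87 [501.3 120.9]
tube_b scene [294.  315.7] 0.85 [ 452.3 -378.1]
tube_b top [164.7 260.6] 0.94 [417.6 128.6]
tube_b top [385.4 238.2] 0.83 [ 452.  -386.3]
tube_b top [165.  222.2] 0.83 [508.2 129.6]
socket_0 scene [266.8 242.3] 0.77 [ 472.6 -231.7]
socket_0 scene [239.3 210. ] 0.65 [ 463. -120.]
socket_0 scene [250.5 225.3] 0.63 [ 464.2 -172.8]
socket_0 scene [235.2 303.7] 0.15 [ 350.4 -327.3]
socket_0 top [272.4 231.5] 0.88 [ 466.2 -124.6]
socket_0 top [223.4 205.1] 0.72 [529.9 -16.6]
socket_0 top [299.2 230.5] 0.67 [ 466.3 -184. ]
socket_0 top [323.4 227.2] 0.61 [ 471.8 -237.9]
tumbler_mid scene [237.  303.5] 0.9 [ 357.2 -317.6]
tumbler_mid top [361.5 276. ] 0.59 [ 363.1 -318.4]
tumbler scene [238.3 315.2] 0.96 [ 355.2 -320.5]
tumbler scene [240.1 208.8] 0.68 [487.7 -65. ]
tumbler top [359.  278.2] 0.58 [ 361.4 -318.6]
tumbler top [222.2 204.9] 0.16 [545.3  -5.4]
drip_tray scene [208.  204.1] 0.63 [421.4 -20.4
[... 1063 characters left out ...]
 [192.  170.9] 0.6 [631.9  66.8]
honey_jar top [361.4 280.6] 0.23 [ 355.8 -323.8]
scene tube_a [(array([168., 144.,  18.,  32.]), 0.95), (array([202., 130.,  18.,  35.]), 0.94), (array([286., 284.,  21.,  39.]), 0.66), (array([217., 280.,  34.,  45.]), 0.33)]
scene spice_jar []
scene tumbler [(array([216., 278.,  38.,  51.]), 0.76)]
top tube_a [(array([147., 205.,  23.,  23.]), 0.97), (array([379., 220.,  25.,  22.]), 0.84), (array([144., 248.,  29.,  23.]), 0.75)]
top spice_jar [(array([391., 151.,  28.,  33.]), 0.9), (array([176.,  94., 190., 190.]), 0.37), (array([380., 224.,  24.,  18.]), 0.2)]
top tumbler [(array([350., 261.,  32.,  33.]), 0.59), (array([378., 220.,  22.,  24.]), 0.26)]
```

```bash
cat > fit.py <<'E'
from h import *
import pickle
S=pickle.load(open("S0.pkl","rb"))
U={"s2":(42,16,64),"s1":(42,-42,64),"s0":(42,-100,64),"tray":(-.5,122,12),"org":(0,0,0),"piv":(92,122,125)}
obs=[("scene","s0",266.8,242.3),("scene","s2",239.3,210),("scene","s1",250.5,225.3),("top","s2",272.4,231.5),("top","s1",299.2,230.5),("top","s0",323.4,227.2),("scene","tray",208,204.1),("top","tray",222.9,253),("scene","org",230.2,237.8),("top","org",280.3,253.6),("scene","piv",238.2,154.2),("top","piv",222.3,208.9)]
def res(u,which=("scene","top")):
    return np.concatenate([(proj(S[n],uw(u,U[k]))[0]-[a,b]) for n,k,a,b in obs if n in which])
for w in (("scene","top"),("scene",),("top",)):
    r=least_squares(res,[425,-138,0.02],args=(w,),x_scale=[1,1,.01],loss="soft_l1"); print(w,r.x,r.cost,np.degrees(r.x[2]))
    if len(w)==2: u=r.x; np.save("u.npy",u); print(np.round(r.fun.reshape(-1,2),1))
def draw(n,u,roi,f,out,extra=[]):
    s=S[n]; im=cv2.resize(s["pixels"][roi[1]:roi[3],roi[0]:roi[2],::-1],None,fx=f,fy=f,interpolation=cv2.INTER_CUBIC)
    def pl(P,c,cl=True):
        q=((proj(s,P)-[roi[0],roi[1]]+.5)*f).astype(np.int32); cv2.polylines(im,[q],cl,c,1,cv2.LINE_AA)
    for y in(-100,-42,16):
        for r in(24.5,17.75): pl(uw(u,circ((42,y,64),r)),(0,0,255))
    pl(uw(u,[(0,-173,26),(85,-173,26),(85,58,26),(0,58,26)]),(0,200,0))
    pl(uw(u,[(-55.5,64.5,12),(54.5,64.5,12),(54.5,179.5,12),(-55.5,179.5,12)]),(255,0,0))
    for P,c in extra: pl(P,c)
    cv2.imwrite(out,im)
if __name__=="__main__":
    draw("top",u,(170,130,420,310),3.2,"pics/ovt.png"); draw("scene",u,(160,120,400,330),3,"pics/ovs.png")
E
python3 fit.py
```

```text
('scene', 'top') [ 4.25039851e+02 -1.38405765e+02  1.38160414e-02] 21.09819957853049 0.7916008597500838
[[-0.3  2.8]
 [ 1.9 -0.1]
 [ 2.8  1.5]
 [-1.3 -0.3]
 [-1.9 -0.5]
 [ 0.   1.5]
 [-0.1 -1.2]
 [ 3.7  2.5]
 [ 0.1  1.3]
 [-0.5 -0.2]
 [-0.8  1.8]
 [-3.3 -3.4]]
('scene',) [ 4.26185270e+02 -1.34642936e+02  1.55819967e-02] 6.472622694161439 0.8927826462093832
('top',) [ 4.24905221e+02 -1.40253643e+02  6.25495171e-03] 11.434731901585772 0.3583823339301768
```

View pics/ovt.png

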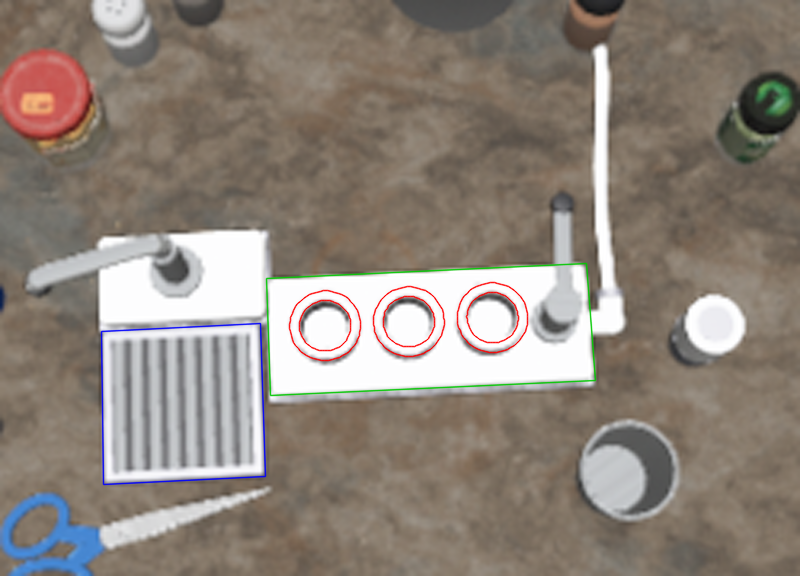

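View pics/ovs.png

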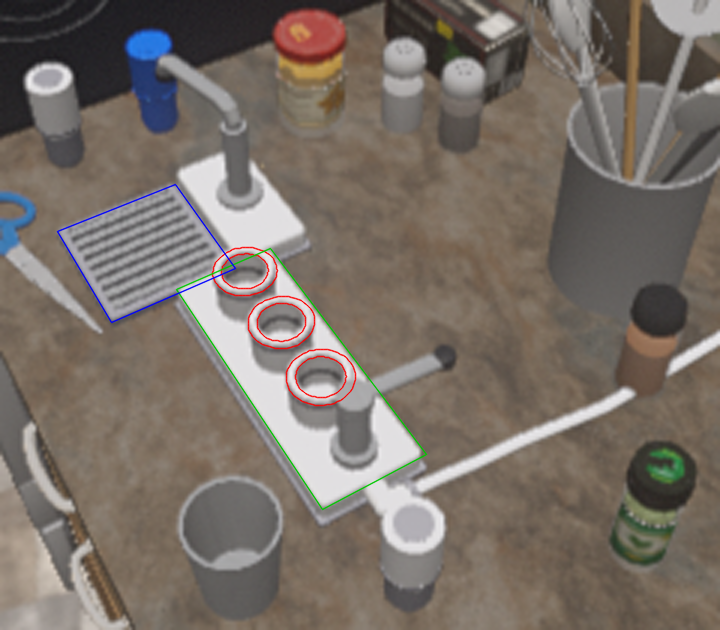

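```bash
cat > edge.py <<'E'
from h import *
from scipy.optimize import minimize
from scipy.ndimage import map_coordinates, gaussian_filter
def gm(s,sig=0.8):
    g=s["pixels"].astype(float).mean(2); g=gaussian_filter(g,sig)
    gy,gx=np.gradient(g); return np.hypot(gx,gy)
def fitedge(cams,model,x0,scale,tilt=None):
    """model(x)->list of (cam,Nx3 pts); maximise mean gradient"""
    G={n:gm(s) for n,s in cams.items()}
    def f(x):
        t=0
        for n,P in model(x):
            q=proj(cams[n],P); t-=map_coordinates(G[n],[q[:,1],q[:,0]],order=1,mode="nearest").mean()
        return t
    sc=np.array(scale); best=None
    for k in range(6):
        st=np.array(x0)+(sc*np.random.default_rng(k).normal(size=len(x0)) if k else 0)
        r=minimize(lambda z:f(z*sc),st/sc,method="Nelder-Mead",options=dict(initial_simplex=np.vstack([st/sc]+[st/sc+e for e in np.eye(len(x0))])))
        if best is None or r.fun<best.fun: best=r
    return best.x*sc,-best.fun,-f(np.array(x0))
E
python3 - <<'E'
from edge import *; import pickle
S=pickle.load(open("S0.pkl","rb")); u=np.load("u.npy")
def unit(n,u):
    L=[(n,uw(u,circ((42,y,64),24.5))) for y in(-100,-42,16)]+[(n,uw(u,circ((42,y,64),17.75))) for y in(-100,-42,16)]
    e=lambda a,b:np.linspace(a,b,60)
    L+= [(n,uw(u,e((0,-170,26),(0,55,26)))),(n,uw(u,e((85,-120,26),(85,55,26)))),(n,uw(u,e((-55.5,66,12),(-55.5,178,12)))),(n,uw(u,e((-53,179.5,12),(50,179.5,12))))]
    return L
for cs in (("top",),("scene",),("top","scene")):
    print("unit",cs,fitedge(S,lambda u:sum([unit(n,u) for n in cs],[]),u,(2,2,.01)))
for cs in (("top",),("scene",),("top","scene")):
  for nm,x0 in (("right",(452,-382)),("left",(414,136))):
    print(nm,cs,fitedge(S,lambda x:[(n,circ((x[0],x[1],94),20)) for n in cs],x0,(4,4)))
  print("tumbler",cs,fitedge(S,lambda x:[(n,circ((x[0],x[1],85),33)) for n in cs],(360,-319),(4,4)))
E
```

```text
unit ('top',) (array([ 4.25493215e+02, -1.39099322e+02,  7.74024335e-03]), np.float64(261.7085073193987), np.float64(255.47410891211814))
unit ('scene',) (array([ 4.25181339e+02, -1.35907780e+02,  1.36327603e-02]), np.float64(252.46919734755372), np.float64(231.90246523098415))
unit ('top', 'scene') (array([ 4.25337049e+02, -1.37271872e+02,  9.74446829e-03]), np.float64(496.80340507161037), np.float64(487.3765741431023))
right ('top',) (array([ 453.14147142, -384.972486  ]), np.float64(47.42959826050724), np.float64(32.57138175659564))
left ('top',) (array([410.96520715, 130.18832018]), np.float64(51.028594797705416), np.float64(17.15884494086428))
tumbler ('top',) (array([ 359.00059098, -322.94509289]), np.float64(21.79399770804359), np.float64(17.832231967899222))
right ('scene',) (array([ 452.77241534, -383.19128147]), np.float64(30.79893922562822), np.float64(28.42796284588609))
left ('scene',) (array([410.28725522, 133.18228498]), np.float64(50.83218841940011), np.float64(37.64615926509309))
tumbler ('scene',) (array([ 358.34066518, -320.04731282]), np.float64(16.448664356430022), np.float64(13.69582947533883))
right ('top', 'scene') (array([ 452.9430449 , -384.39645557]), np.float64(75.82285660633454), np.float64(60.99934460248173))
left ('top', 'scene') (array([410.68109371, 130.91126292]), np.float64(95.85429523380705), np.float64(54.805004205957374))
tumbler ('top', 'scene') (array([ 359.03934666, -322.79310677]), np.float64(33.874335415542106), np.float64(31.52806144323805))
```

```bash
cat > mv.py <<'E'
from h import *
from bench import *
from scipy.spatial.transform import Rotation as Ro
U=np.array([425.3,-137.5,0.010])
def go(x,y,z,yaw,q=None):
    """grasp point target (world mm), yaw deg, tool down -> tool-frame shift and rotvec"""
    s=q or sense(); R=Ro.from_euler("xyz",s["tcp_rot"],degrees=True); T=Ro.from_euler("xyz",[180,0,yaw],degrees=True)
    p=np.array([x,y,z])-155*T.apply([0,0,1.])*1.0
    d=R.inv().apply(p-s["tool_pos"]); w=(R.inv()*T).as_rotvec()
    print("d",np.round(d,1),"w",np.round(w,4)); return d,w
def st():
    s=sense(); R=Ro.from_euler("xyz",s["tcp_rot"],degrees=True)
    print("t",round(s["time"],2),"grasp",np.round(s["tool_pos"]+R.apply([0,0,155]),1),"rpy",np.round(s["tcp_rot"],2),"F",np.round(s["ft_force"],1),"gap",round(s["finger_gap"],1))
E
python3 - <<'E'
from mv import *
st(); go(410.5,131.5,180,90.6)
print(uw(U,[(42,16,64),(42,-42,64),(-.5,122,12),(92,122,125)]))
E
```

```text
t 3.1 grasp [198.8 566.1 249.7] rpy [-180.      0.    160.64] F [-0.2  0.2 -0.4] gap 85.5
d [-343.7 -339.9   69.7] w [-0.      0.      1.2225]
[[ 467.13790268 -121.08080699   64.        ]
 [ 467.71789302 -179.07790702   64.        ]
 [ 423.58004533  -15.51109987   12.        ]
 [ 516.07542037  -14.58611528  125.        ]]
```

>>> arm_command:
  plan:
    - {"jaw": 0, "dx": -34, "dy": -34, "dz": 7, "wz": 0.12}
    - {"jaw": 0, "dx": -69, "dy": -68, "dz": 14, "wz": 0.24}
    - {"jaw": 0, "dx": -103, "dy": -102, "dz": 21, "wz": 0.37}
    - {"jaw": 0, "dx": -137, "dy": -136, "dz": 28, "wz": 0.49}
    - {"jaw": 0, "dx": -172, "dy": -170, "dz": 35, "wz": 0.61}
    - {"jaw": 0, "dx": -206, "dy": -204, "dz": 42, "wz": 0.73}
    - {"jaw": 0, "dx": -241, "dy": -238, "dz": 49, "wz": 0.86}
    - {"jaw": 0, "dx": -275, "dy": -272, "dz": 56, "wz": 0.98}
    - {"jaw": 0, "dx": -309, "dy": -306, "dz": 63, "wz": 1.1}
    - {"jaw": 0, "dx": -343.7, "dy": -339.9, "dz": 69.7, "wz": 1.2225}
    - {"jaw": 0, "dx": -343.7, "dy": -339.9, "dz": 69.7, "wz": 1.2225}
    - {"jaw": 0, "dx": -343.7, "dy": -339.9, "dz": 69.7, "wz": 1.2225}
  squeeze: 60

```text
invalid input
```

```bash
cat > look.py <<'E'
from mv import *; import sys,pickle
from edge import *
def shot(tag,rois={"top":(130,160,430,310),"scene":(150,110,400,330)}):
    S={}
    for n,r in rois.items():
        s=snapshot(n); S[n]=s; f=min(780/(r[2]-r[0]),580/(r[3]-r[1]))
        cv2.imwrite(f"pics/{tag}_{n}.png",cv2.resize(s["pixels"][r[1]:r[3],r[0]:r[2],::-1],None,fx=f,fy=f,interpolation=cv2.INTER_CUBIC))
    pickle.dump(S,open(f"{tag}.pkl","wb")); return S
E
python3 - <<'E'
from look import *
st(); go(410.5,131.5,100,90.6); S=shot("p1")
for n in S: print(n,proj(S[n],[sense()["tool_pos"]-[0,0,155],sense()["tool_pos"]-[0,0,173]]))
E
```

```text
t 3.1 grasp [198.8 566.1 249.7] rpy [-180.      0.    160.64] F [-0.2  0.2 -0.4] gap 85.5
d [-343.7 -339.9  149.7] w [-0.      0.      1.2225]
top [[-127.25895552  380.01420992]
 [-118.82046061  378.73154626]]
scene [[34.07136314 37.68409365]
 [37.0630642  44.11273737]]
```

View pics/p1_scene.png

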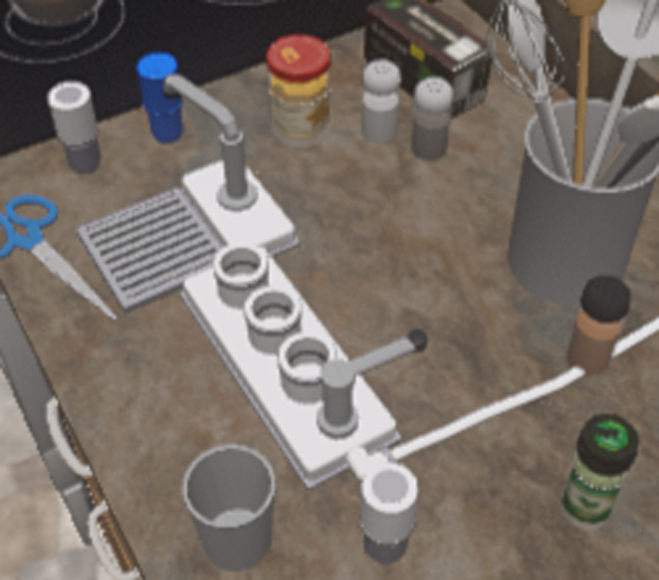

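View pics/p1_top.png

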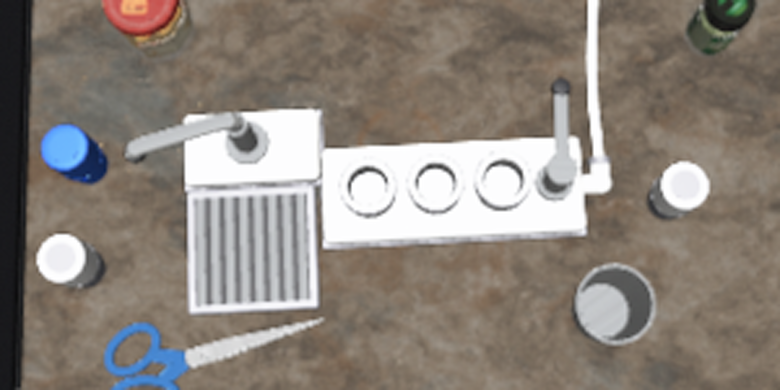

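The move was refused as invalid input, and the scene is unchanged. I'll retry with every key given in each row.

>>> arm_command:
  plan:
    - {"jaw": 0, "dx": -50, "dy": -50, "dz": 10, "wx": 0, "wy": 0, "wz": 0.15}
  squeeze: 60

```text
time: 3.3
tool_pos: [218.9, 523.9, 397.5]
tcp_rot: [179.9, -0.1, 152.2]
ft_force: [0.3, -0.9, -0.2]
finger_gap: 85.0
```

Run:
```python
from mv import *
st(); go(410.5,131.5,180,90.6)
```

```text
t 3.3 grasp [218.7 524.1 242.5] rpy [ 1.7993e+02 -9.0000e-02  1.5223e+02] F [ 0.3 -0.9 -0.2] gap 85.0
d [-352.5 -258.    61.7] w [ 3.0000e-04 -2.0000e-03  1.0756e+00]
```

>>> arm_command:
  plan:
    - {"jaw": 0, "dx": -35, "dy": -26, "dz": 6, "wx": 0, "wy": 0, "wz": 0.11}
    - {"jaw": 0, "dx": -70, "dy": -52, "dz": 12, "wx": 0, "wy": 0, "wz": 0.21}
    - {"jaw": 0, "dx": -106, "dy": -77, "dz": 18, "wx": 0, "wy": 0, "wz": 0.32}
    - {"jaw": 0, "dx": -141, "dy": -103, "dz": 25, "wx": 0, "wy": 0, "wz": 0.43}
    - {"jaw": 0, "dx": -176, "dy": -129, "dz": 31, "wx": 0, "wy": 0, "wz": 0.54}
    - {"jaw": 0, "dx": -211, "dy": -155, "dz": 37, "wx": 0, "wy": 0, "wz": 0.65}
    - {"jaw": 0, "dx": -247, "dy": -181, "dz": 43, "wx": 0, "wy": 0, "wz": 0.75}
    - {"jaw": 0, "dx": -282, "dy": -206, "dz": 49, "wx": 0, "wy": 0, "wz": 0.86}
    - {"jaw": 0, "dx": -317, "dy": -232, "dz": 55, "wx": 0, "wy": 0, "wz": 0.97}
    - {"jaw": 0, "dx": -352.5, "dy": -258, "dz": 61.5, "wx": 0, "wy": 0, "wz": 1.076}
    - {"jaw": 0, "dx": -352.5, "dy": -258, "dz": 61.5, "wx": 0, "wy": 0, "wz": 1.076}
    - {"jaw": 0, "dx": -352.5, "dy": -258, "dz": 61.5, "wx": 0, "wy": 0, "wz": 1.076}

```text
time: 4.5
tool_pos: [410.9, 127.5, 336.1]
tcp_rot: [-180.0, -0.0, 90.3]
ft_force: [-0.5, -0.5, -0.4]
finger_gap: 85.5
```

Run:
```python
from look import *
st(); go(410.5,131.5,100,90.6); S=shot("p2")
st()
for n in S: print(n,proj(S[n],[sense()["tool_pos"]-[0,0,155],sense()["tool_pos"]-[0,0,173]]))
```

```text
t 4.5 grasp [410.9 127.6 181.1] rpy [-1.7998e+02 -2.0000e-02  9.0280e+01] F [-0.5 -0.5 -0.4] gap 85.5
d [ 3.9 -0.4 81.1] w [-0.0004 -0.0003 -0.0056]
t 4.6 grasp [410.5 129.1 181.4] rpy [ 1.7999e+02 -3.0000e-02  9.0480e+01] F [ 0.9  0.5 -0.5] gap 85.4
top [[141.44987153 253.92889092]
 [144.1048669  255.05062943]]
scene [[169.38521303 118.20470073]
 [170.88591272 124.37458794]]
```

View pics/p2_scene.png

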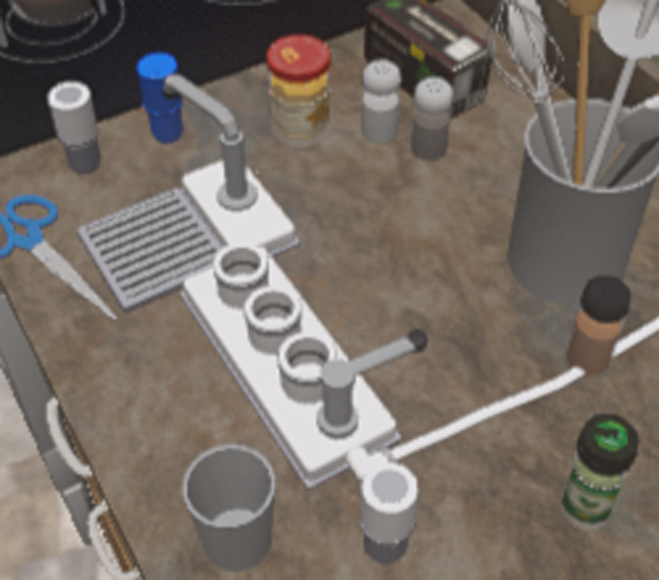

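View pics/p2_top.png

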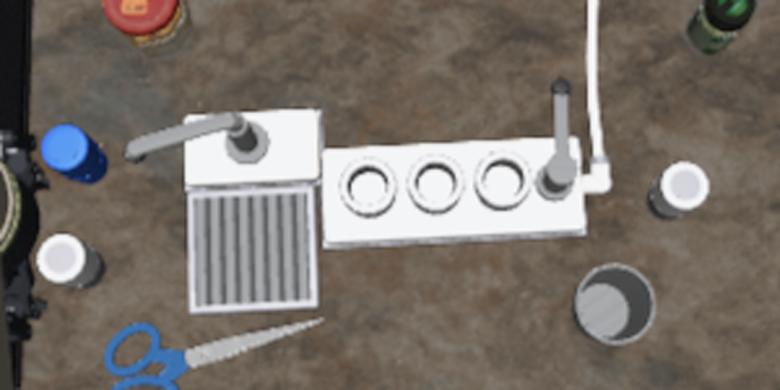

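Run:
```python
from look import *
shot("p3",{"scene":(0,0,560,420),"top":(0,0,560,420)}); st()
```

```text
t 4.7 grasp [410.4 129.5 181.4] rpy [ 1.7998e+02 -2.0000e-02  9.0550e+01] F [-0.3  0.7  0.1] gap 85.8
```

View pics/p3_scene.png

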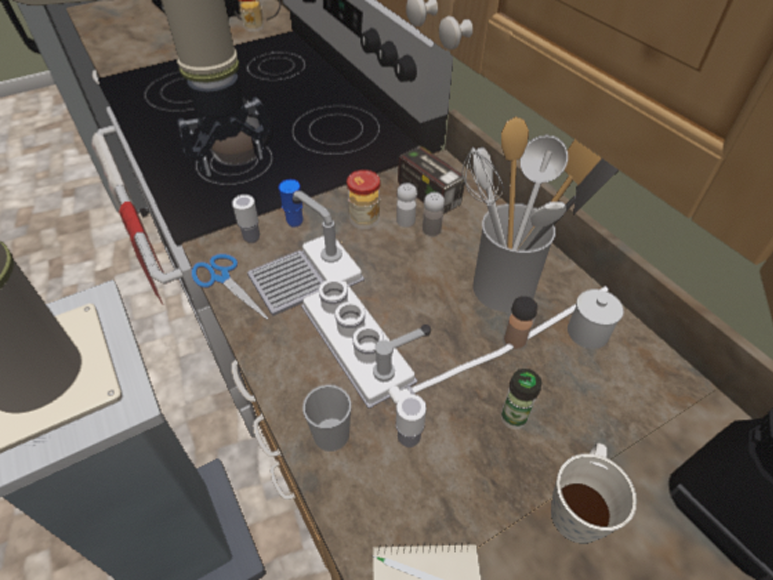

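View pics/p3_top.png

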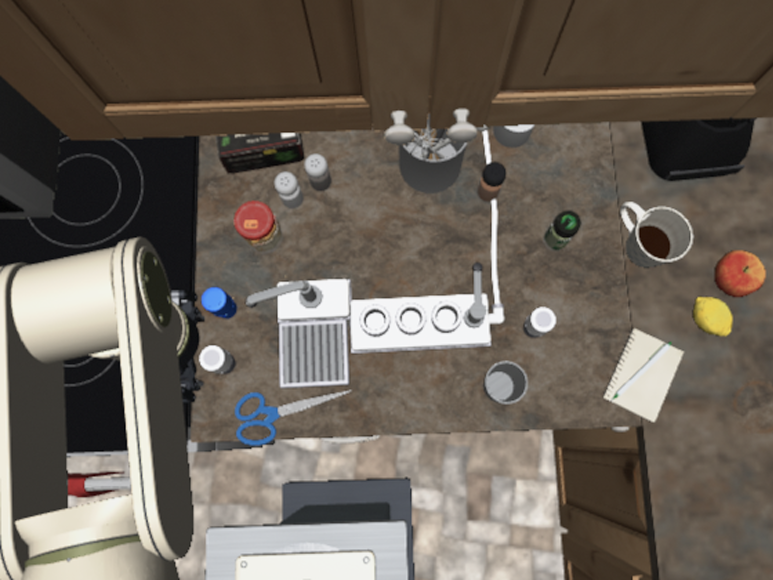

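Run:
```python
from mv import *
st(); go(410.6,131.7,120,90.6);go(410.6,131.7,70,90.6)
```

```text
t 4.7 grasp [410.4 129.5 181.4] rpy [ 1.7998e+02 -2.0000e-02  9.0550e+01] F [-0.3  0.7  0.1] gap 85.8
d [ 2.2  0.2 61.4] w [ 0.0003 -0.0003 -0.0008]
d [  2.2   0.2 111.4] w [ 0.0003 -0.0003 -0.0008]
```

>>> arm_command:
  plan:
    - {"jaw": 0, "dx": 1, "dy": 0, "dz": 15, "wx": 0, "wy": 0, "wz": 0}
    - {"jaw": 0, "dx": 1, "dy": 0, "dz": 30, "wx": 0, "wy": 0, "wz": 0}
    - {"jaw": 0, "dx": 1, "dy": 0, "dz": 45, "wx": 0, "wy": 0, "wz": 0}
    - {"jaw": 0, "dx": 1, "dy": 0, "dz": 60, "wx": 0, "wy": 0, "wz": 0}
    - {"jaw": 0, "dx": 1, "dy": 0, "dz": 60, "wx": 0, "wy": 0, "wz": 0}
    - {"jaw": 0, "dx": 1, "dy": 0, "dz": 60, "wx": 0, "wy": 0, "wz": 0}
    - {"jaw": 0, "dx": 1, "dy": 0, "dz": 60, "wx": 0, "wy": 0, "wz": 0}

```text
time: 5.4
tool_pos: [411.0, 129.9, 277.2]
tcp_rot: [179.9, -0.0, 90.5]
ft_force: [-0.3, 0.5, -0.6]
finger_gap: 85.6
```

Run:
```python
from look import *
st(); go(410.6,131.7,70,90.6); shot("p4",{"top":(110,210,230,300),"scene":(130,90,250,180)})
```

```text
t 5.4 grasp [411.2 130.  122.2] rpy [ 1.7992e+02 -2.0000e-02  9.0470e+01] F [-0.3  0.5 -0.6] gap 85.6
d [ 1.8 -0.4 52.2] w [ 0.0014 -0.0003 -0.0023]
```

View pics/p4_scene.png

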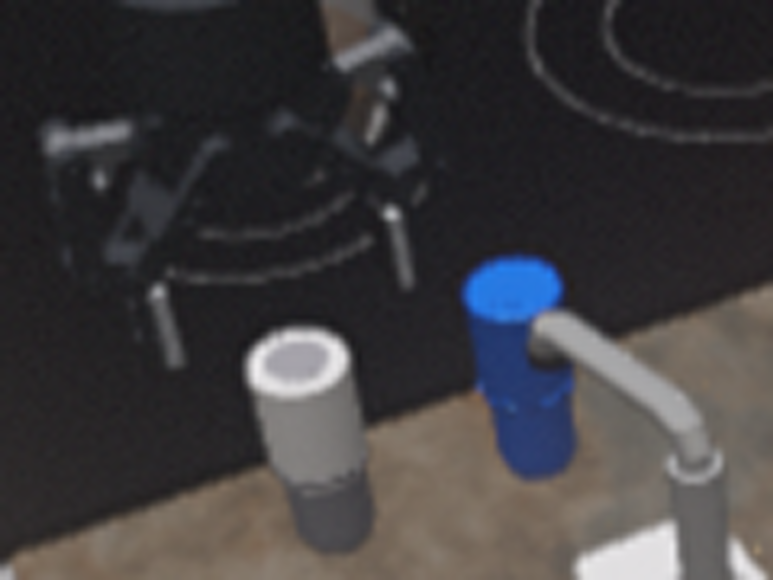

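View pics/p4_top.png

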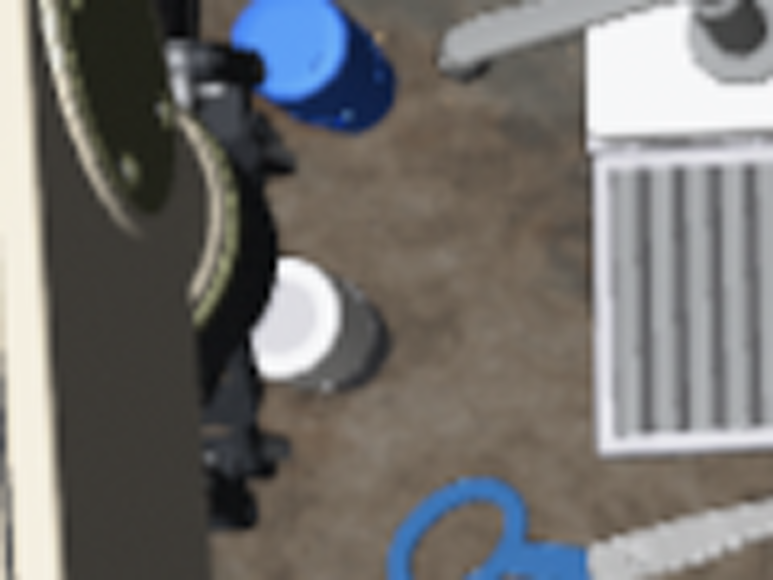

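>>> arm_command:
  plan:
    - {"jaw": 0, "dx": 1, "dy": 0, "dz": 13, "wx": 0, "wy": 0, "wz": 0}
    - {"jaw": 0, "dx": 2, "dy": 0, "dz": 26, "wx": 0, "wy": 0, "wz": 0}
    - {"jaw": 0, "dx": 2, "dy": 0, "dz": 39, "wx": 0, "wy": 0, "wz": 0}
    - {"jaw": 0, "dx": 2, "dy": 0, "dz": 52, "wx": 0, "wy": 0, "wz": 0}
    - {"jaw": 0, "dx": 2, "dy": 0, "dz": 52, "wx": 0, "wy": 0, "wz": 0}
    - {"jaw": 0, "dx": 2, "dy": 0, "dz": 52, "wx": 0, "wy": 0, "wz": 0}
    - {"jaw": 0, "dx": 2, "dy": 0, "dz": 52, "wx": 0, "wy": 0, "wz": 0}

```text
time: 6.2
tool_pos: [411.0, 131.4, 224.6]
tcp_rot: [180.0, -0.0, 90.4]
ft_force: [0.2, 0.2, -0.6]
finger_gap: 85.5
```

Run:
```python
from look import *
st(); go(410.6,131.7,70,90.6); shot("p5",{"scene":(130,90,250,180)})
```

```text
t 6.2 grasp [411.1 131.4  69.6] rpy [ 1.7997e+02 -1.0000e-02  9.0400e+01] F [ 0.2  0.2 -0.6] gap 85.5
d [ 0.3 -0.4 -0.4] w [ 0.0006 -0.0001 -0.0035]
```

View pics/p5_scene.png

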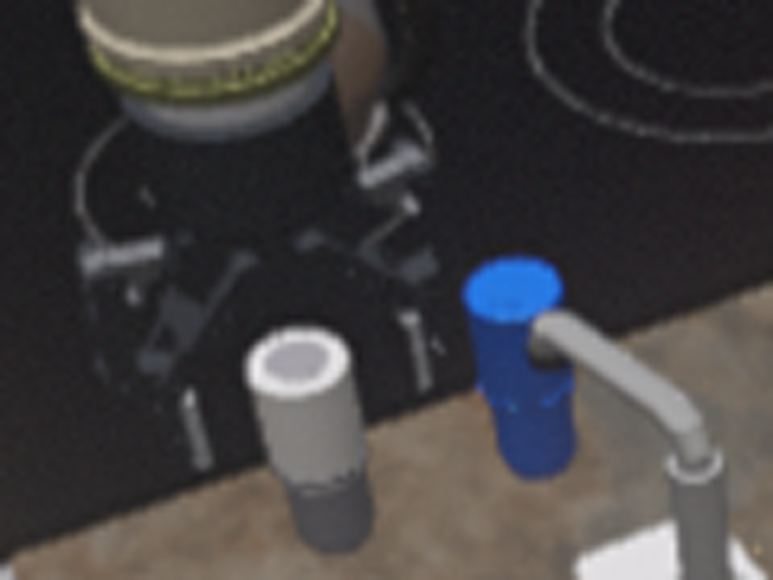

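The pads straddle the white tube (crop (300,400)), and the blue one at (515,370) is clear, so I'll close.

>>> arm_command:
  plan:
    - {"jaw": 1, "dx": 0, "dy": 0, "dz": 0, "wx": 0, "wy": 0, "wz": 0}
    - {"jaw": 1, "dx": 0, "dy": 0, "dz": 0, "wx": 0, "wy": 0, "wz": 0}
    - {"jaw": 1, "dx": 0, "dy": 0, "dz": 0, "wx": 0, "wy": 0, "wz": 0}
    - {"jaw": 1, "dx": 0, "dy": 0, "dz": 0, "wx": 0, "wy": 0, "wz": 0}
    - {"jaw": 1, "dx": 0, "dy": 0, "dz": 0, "wx": 0, "wy": 0, "wz": 0}
    - {"jaw": 1, "dx": 0, "dy": 0, "dz": 0, "wx": 0, "wy": 0, "wz": 0}
    - {"jaw": 1, "dx": 0, "dy": 0, "dz": 0, "wx": 0, "wy": 0, "wz": 0}
    - {"jaw": 1, "dx": 0, "dy": 0, "dz": 0, "wx": 0, "wy": 0, "wz": 0}
    - {"jaw": 1, "dx": 0, "dy": 0, "dz": 0, "wx": 0, "wy": 0, "wz": 0}
    - {"jaw": 1, "dx": 0, "dy": 0, "dz": 0, "wx": 0, "wy": 0, "wz": 0}
  squeeze: 60

```text
time: 7.25
tool_pos: [411.0, 131.4, 224.6]
tcp_rot: [180.0, -0.0, 90.4]
ft_force: [-0.5, -0.5, 6.0]
finger_gap: 39.1
```

Run:
```python
from look import *
st(); shot("p6",{"scene":(130,90,250,180)}); go(467.1,-121.1,190,90.6)
```

```text
t 7.25 grasp [411.1 131.4  69.6] rpy [ 1.7996e+02 -1.0000e-02  9.0400e+01] F [-0.5 -0.5  6. ] gap 39.1
d [-252.9   54.5 -120.3] w [ 0.0008 -0.0002 -0.0036]
```

View pics/p6_scene.png

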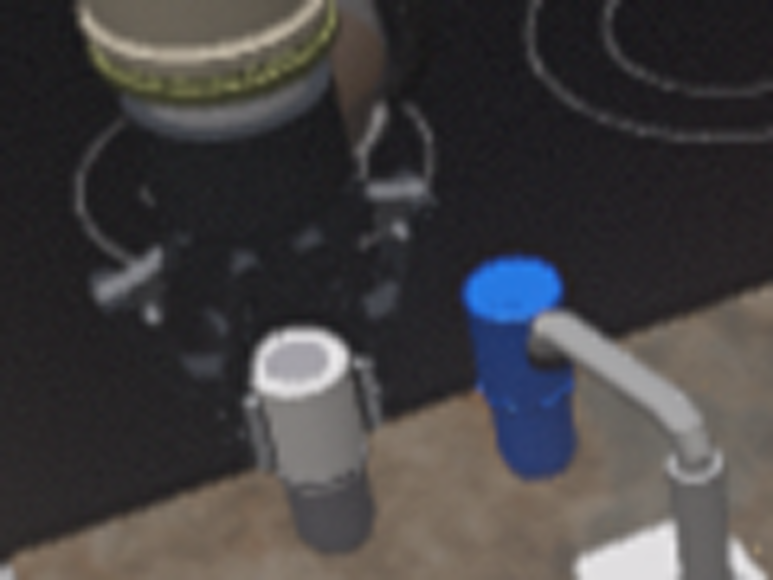

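>>> arm_command:
  plan:
    - {"jaw": 1, "dx": 0, "dy": 0, "dz": -10, "wx": 0, "wy": 0, "wz": 0}
    - {"jaw": 1, "dx": 0, "dy": 0, "dz": -25, "wx": 0, "wy": 0, "wz": 0}
    - {"jaw": 1, "dx": 0, "dy": 0, "dz": -45, "wx": 0, "wy": 0, "wz": 0}
    - {"jaw": 1, "dx": 0, "dy": 0, "dz": -65, "wx": 0, "wy": 0, "wz": 0}
    - {"jaw": 1, "dx": 0, "dy": 0, "dz": -85, "wx": 0, "wy": 0, "wz": 0}
    - {"jaw": 1, "dx": 0, "dy": 0, "dz": -105, "wx": 0, "wy": 0, "wz": 0}
    - {"jaw": 1, "dx": 0, "dy": 0, "dz": -120, "wx": 0, "wy": 0, "wz": 0}
    - {"jaw": 1, "dx": 0, "dy": 0, "dz": -120, "wx": 0, "wy": 0, "wz": 0}

```text
time: 8.1
tool_pos: [411.3, 131.5, 346.8]
tcp_rot: [179.8, -0.0, 90.4]
ft_force: [0.3, 0.6, -0.9]
finger_gap: 38.9
```

>>> arm_command:
  plan:
    - {"jaw": 1, "dx": -15, "dy": 3, "dz": 0, "wx": 0, "wy": 0, "wz": 0}
    - {"jaw": 1, "dx": -40, "dy": 9, "dz": 0, "wx": 0, "wy": 0, "wz": 0}
    - {"jaw": 1, "dx": -70, "dy": 15, "dz": 0, "wx": 0, "wy": 0, "wz": 0}
    - {"jaw": 1, "dx": -100, "dy": 21, "dz": 0, "wx": 0, "wy": 0, "wz": 0}
    - {"jaw": 1, "dx": -130, "dy": 28, "dz": 0, "wx": 0, "wy": 0, "wz": 0}
    - {"jaw": 1, "dx": -160, "dy": 34, "dz": 0, "wx": 0, "wy": 0, "wz": 0}
    - {"jaw": 1, "dx": -190, "dy": 41, "dz": 0, "wx": 0, "wy": 0, "wz": 0}
    - {"jaw": 1, "dx": -220, "dy": 48, "dz": 0, "wx": 0, "wy": 0, "wz": 0}
    - {"jaw": 1, "dx": -240, "dy": 52, "dz": 0, "wx": 0, "wy": 0, "wz": 0}
    - {"jaw": 1, "dx": -253, "dy": 54.5, "dz": 0, "wx": 0, "wy": 0, "wz": 0}
    - {"jaw": 1, "dx": -253, "dy": 54.5, "dz": 0, "wx": 0, "wy": 0, "wz": 0}
    - {"jaw": 1, "dx": -253, "dy": 54.5, "dz": 0, "wx": 0, "wy": 0, "wz": 0}

```text
time: 9.3
tool_pos: [466.7, -120.8, 343.5]
tcp_rot: [-179.9, -0.1, 90.4]
ft_force: [0.1, 0.5, -1.4]
finger_gap: 39.0
```

Run:
```python
from look import *
st(); go(467.1,-121.1,141,90.6); S=shot("p7",{"scene":(150,90,330,225),"top":(180,150,360,285)})
```

```text
t 9.3 grasp [ 466.5 -120.6  188.5] rpy [-1.7993e+02 -5.0000e-02  9.0380e+01] F [ 0.1  0.5 -1.4] gap 39.0
d [-0.4  0.5 47.5] w [-0.0012 -0.0009 -0.0038]
```

View pics/p7_scene.png

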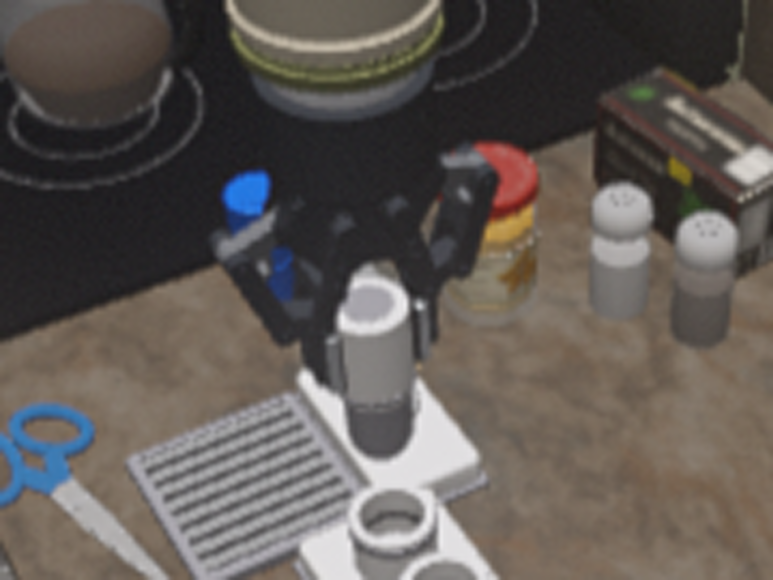

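View pics/p7_top.png

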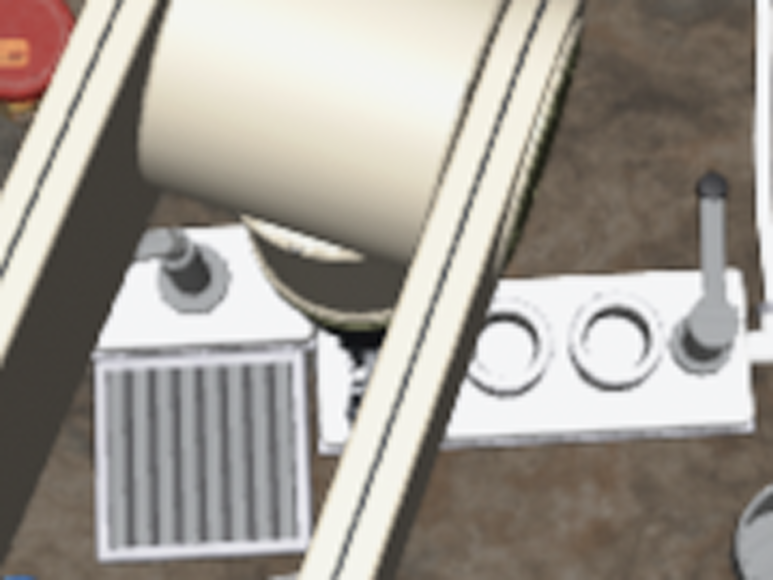

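Run:
```python
from look import *
S=pickle.load(open("p7.pkl","rb")); c={"scene":S["scene"]}
for zt in (212.9,):
    x,_,_=fitedge(c,lambda x:[("scene",circ((x[0],x[1],zt),20))],(466,-121),(3,3)); print("top",x)
    x,_,_=fitedge(c,lambda x:[("scene",circ((x[0],x[1],zt-94),15)[:0])]if 0 else [("scene",circ((x[0],x[1],zt),20)),("scene",circ((x[0],x[1],zt),14.5))],(466,-121),(3,3)); print(x)
print("socket scene",uw((425.18,-135.9,.0136),(42,16,64)))
```

```text
top [ 466.11619401 -118.88790511]
[ 469.74841295 -121.13199684]
socket scene [[ 466.95852261 -119.33029727   64.        ]]
```

>>> arm_command:
  plan:
    - {"jaw": 1, "dx": -0.4, "dy": 0.7, "dz": 10, "wx": 0, "wy": 0, "wz": 0}
    - {"jaw": 1, "dx": -0.4, "dy": 0.7, "dz": 20, "wx": 0, "wy": 0, "wz": 0}
    - {"jaw": 1, "dx": -0.4, "dy": 0.7, "dz": 30, "wx": 0, "wy": 0, "wz": 0}
    - {"jaw": 1, "dx": -0.4, "dy": 0.7, "dz": 40, "wx": 0, "wy": 0, "wz": 0}
    - {"jaw": 1, "dx": -0.4, "dy": 0.7, "dz": 47, "wx": 0, "wy": 0, "wz": 0}
    - {"jaw": 1, "dx": -0.4, "dy": 0.7, "dz": 47, "wx": 0, "wy": 0, "wz": 0}
    - {"jaw": 1, "dx": -0.4, "dy": 0.7, "dz": 47, "wx": 0, "wy": 0, "wz": 0}
    - {"jaw": 1, "dx": -0.4, "dy": 0.7, "dz": 47, "wx": 0, "wy": 0, "wz": 0}

```text
time: 10.2
tool_pos: [467.9, -121.8, 297.7]
tcp_rot: [180.0, 0.0, 90.4]
ft_force: [0.9, -0.2, -1.1]
finger_gap: 38.8
```

Run:
```python
from look import *
st(); go(467.1,-121.1,135,90.6); S=shot("p8",{"scene":(190,130,310,220)}); c={"scene":S["scene"]}
z=sense()["tool_pos"][2]-155-69.6+94
x,_,_=fitedge(c,lambda x:[("scene",circ((x[0],x[1],z),20))],(466,-119),(2,2)); print("top",z,x)
```

```text
t 10.2 grasp [ 468.  -121.9  142.7] rpy [1.7995e+02 2.0000e-02 9.0400e+01] F [ 0.9 -0.2 -1.1] gap 38.8
d [ 0.7 -0.8  7.7] w [ 0.0008  0.0003 -0.0035]
top 167.23667565976487 [ 467.25421085 -120.20957038]
```

View pics/p8_scene.png

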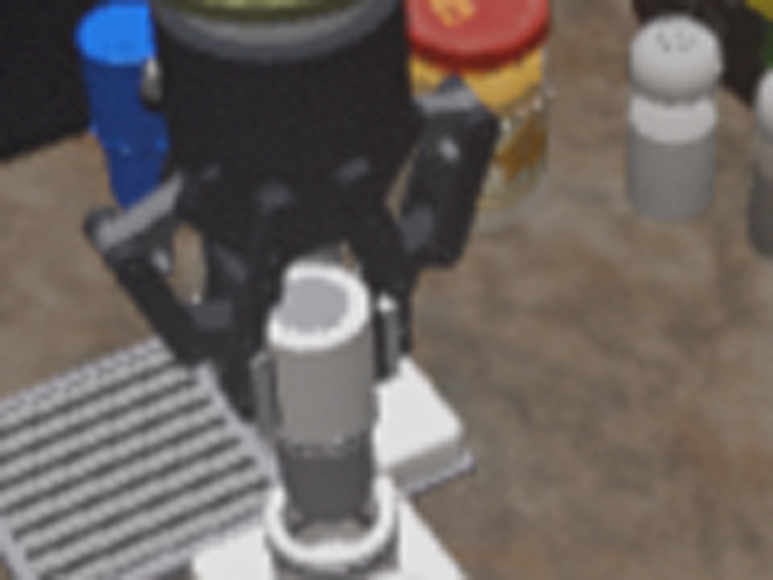

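>>> arm_command:
  plan:
    - {"jaw": 1, "dx": 0.8, "dy": -0.5, "dz": 0, "wx": 0, "wy": 0, "wz": 0}
    - {"jaw": 1, "dx": 0.8, "dy": -0.5, "dz": 4, "wx": 0, "wy": 0, "wz": 0}
    - {"jaw": 1, "dx": 0.8, "dy": -0.5, "dz": 8, "wx": 0, "wy": 0, "wz": 0}
    - {"jaw": 1, "dx": 0.8, "dy": -0.5, "dz": 12, "wx": 0, "wy": 0, "wz": 0}
    - {"jaw": 1, "dx": 0.8, "dy": -0.5, "dz": 16, "wx": 0, "wy": 0, "wz": 0}
    - {"jaw": 1, "dx": 0.8, "dy": -0.5, "dz": 20, "wx": 0, "wy": 0, "wz": 0}
    - {"jaw": 1, "dx": 0.8, "dy": -0.5, "dz": 20, "wx": 0, "wy": 0, "wz": 0}

```text
time: 10.95
tool_pos: [467.0, -120.8, 276.4]
tcp_rot: [-180.0, -0.0, 90.4]
ft_force: [0.4, 1.1, -1.8]
finger_gap: 38.8
```

Run:
```python
from look import *
st(); go(467.1,-121.1,111,90.6); print(sense()["wrist_torque"])
```

```text
t 10.95 grasp [ 466.8 -120.7  121.4] rpy [-1.7995e+02 -2.0000e-02  9.0400e+01] F [ 0.4  1.1 -1.8] gap 38.8
d [-0.3  0.1 10.4] w [-0.0008 -0.0003 -0.0035]
[-0.03324011 -0.03385051  0.01522393]
```

>>> arm_command:
  plan:
    - {"jaw": 1, "dx": 0, "dy": 0, "dz": 4, "wx": 0, "wy": 0, "wz": 0}
    - {"jaw": 1, "dx": 0, "dy": 0, "dz": 8, "wx": 0, "wy": 0, "wz": 0}
    - {"jaw": 1, "dx": 0, "dy": 0, "dz": 12, "wx": 0, "wy": 0, "wz": 0}
    - {"jaw": 1, "dx": 0, "dy": 0, "dz": 15, "wx": 0, "wy": 0, "wz": 0}
    - {"jaw": 1, "dx": 0, "dy": 0, "dz": 18, "wx": 0, "wy": 0, "wz": 0}
    - {"jaw": 1, "dx": 0, "dy": 0, "dz": 20, "wx": 0, "wy": 0, "wz": 0}
    - {"jaw": 1, "dx": 0, "dy": 0, "dz": 22, "wx": 0, "wy": 0, "wz": 0}
    - {"jaw": 1, "dx": 0, "dy": 0, "dz": 24, "wx": 0, "wy": 0, "wz": 0}
    - {"jaw": 1, "dx": 0, "dy": 0, "dz": 24, "wx": 0, "wy": 0, "wz": 0}

```text
time: 11.85
tool_pos: [467.0, -120.8, 252.6]
tcp_rot: [-180.0, -0.0, 90.4]
ft_force: [1.9, -1.6, -2.8]
finger_gap: 38.8
```

Run:
```python
from look import *
st(); go(467.1,-121.1,95.6,90.6); print(sense()["wrist_torque"]); shot("p9",{"scene":(190,130,310,220)})
```

```text
t 11.85 grasp [ 466.9 -120.8   97.6] rpy [-1.7997e+02 -1.0000e-02  9.0400e+01] F [ 1.9 -1.6 -2.8] gap 38.8
d [-0.3  0.1  2. ] w [-0.0005 -0.0002 -0.0035]
[-0.12308408 -0.34519779  0.01624594]
```

View pics/p9_scene.png

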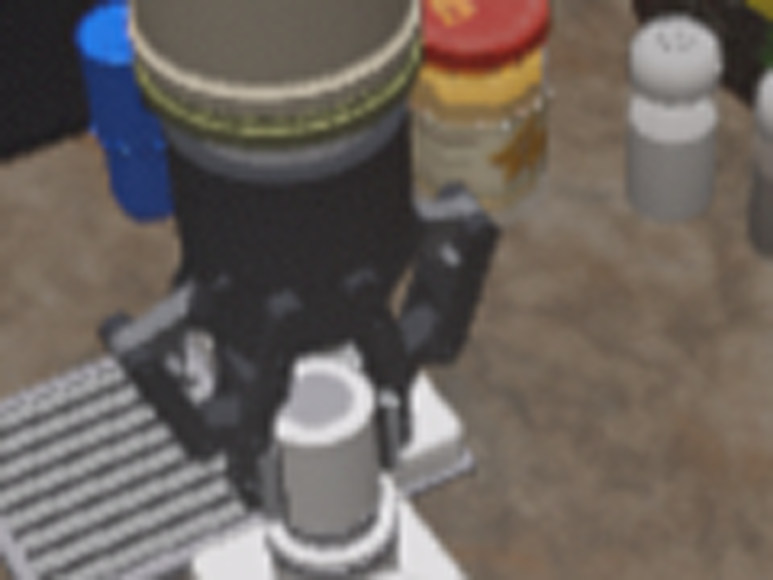

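Nearly down, with about 2 mm left. I'll push the last bit and read the force.

>>> arm_command:
  plan:
    - {"jaw": 1, "dx": 0, "dy": 0, "dz": 2, "wx": 0, "wy": 0, "wz": 0}
    - {"jaw": 1, "dx": 0, "dy": 0, "dz": 3, "wx": 0, "wy": 0, "wz": 0}
    - {"jaw": 1, "dx": 0, "dy": 0, "dz": 4, "wx": 0, "wy": 0, "wz": 0}
    - {"jaw": 1, "dx": 0, "dy": 0, "dz": 4, "wx": 0, "wy": 0, "wz": 0}

```text
time: 12.3
tool_pos: [467.4, -121.0, 250.6]
tcp_rot: [180.0, 0.0, 90.4]
ft_force: [-4.7, 1.5, 14.3]
finger_gap: 39.1
```

>>> arm_command:
  plan:
    - {"jaw": 0, "dx": 0, "dy": 0, "dz": -1, "wx": 0, "wy": 0, "wz": 0}
    - {"jaw": 0, "dx": 0, "dy": 0, "dz": -2, "wx": 0, "wy": 0, "wz": 0}
    - {"jaw": 0, "dx": 0, "dy": 0, "dz": -2, "wx": 0, "wy": 0, "wz": 0}
    - {"jaw": 0, "dx": 0, "dy": 0, "dz": -2, "wx": 0, "wy": 0, "wz": 0}
    - {"jaw": 0, "dx": 0, "dy": 0, "dz": -2, "wx": 0, "wy": 0, "wz": 0}
    - {"jaw": 0, "dx": 0, "dy": 0, "dz": -2, "wx": 0, "wy": 0, "wz": 0}
    - {"jaw": 0, "dx": 0, "dy": 0, "dz": -2, "wx": 0, "wy": 0, "wz": 0}
    - {"jaw": 0, "dx": 0, "dy": 0, "dz": -2, "wx": 0, "wy": 0, "wz": 0}

```text
time: 13.1
tool_pos: [467.2, -120.9, 251.2]
tcp_rot: [-180.0, -0.0, 90.4]
ft_force: [0.0, 0.2, -0.2]
finger_gap: 85.5
```

>>> arm_command:
  plan:
    - {"jaw": 0, "dx": 0, "dy": 0, "dz": -15, "wx": 0, "wy": 0, "wz": 0}
    - {"jaw": 0, "dx": 0, "dy": 0, "dz": -35, "wx": 0, "wy": 0, "wz": 0}
    - {"jaw": 0, "dx": 0, "dy": 0, "dz": -60, "wx": 0, "wy": 0, "wz": 0}
    - {"jaw": 0, "dx": 0, "dy": 0, "dz": -90, "wx": 0, "wy": 0, "wz": 0}
    - {"jaw": 0, "dx": 0, "dy": 0, "dz": -110, "wx": 0, "wy": 0, "wz": 0}
    - {"jaw": 0, "dx": 0, "dy": 0, "dz": -110, "wx": 0, "wy": 0, "wz": 0}

```text
time: 13.7
tool_pos: [468.2, -121.2, 364.9]
tcp_rot: [179.7, 0.1, 90.4]
ft_force: [1.0, 0.5, 0.2]
finger_gap: 85.5
```

Run:
```python
from look import *
st(); go(453,-384.2,210,90.6); S=shot("p10",{"scene":(190,130,310,220)}); c={"scene":S["scene"]}
for z in (120,133):
  print(z,fitedge(c,lambda x:[("scene",circ((x[0],x[1],z),20))],(467,-119),(2,2)))
```

```text
t 13.7 grasp [ 469.1 -121.6  209.9] rpy [1.7966e+02 1.3000e-01 9.0400e+01] F [1.  0.5 0.2] gap 85.5
d [-262.9  -17.     0.4] w [ 0.0059  0.0023 -0.0035]
120 (array([ 465.91450316, -117.60900804]), np.float64(22.70522170794413), np.float64(21.736204371352944))
133 (array([ 461.49526058, -129.10318772]), np.float64(22.904616781740422), np.float64(11.672833245581014))
```

View pics/p10_scene.png

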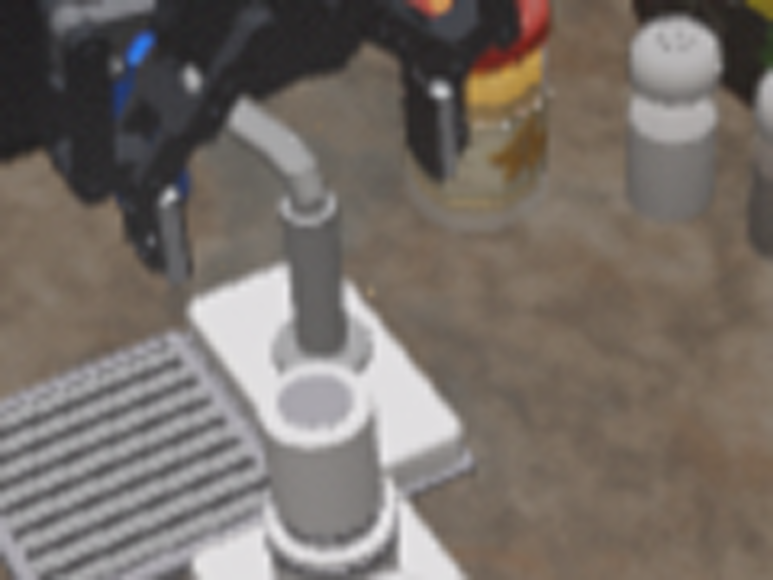

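>>> arm_command:
  plan:
    - {"jaw": 0, "dx": -15, "dy": -1, "dz": 0, "wx": 0, "wy": 0, "wz": 0}
    - {"jaw": 0, "dx": -40, "dy": -3, "dz": 0, "wx": 0, "wy": 0, "wz": 0}
    - {"jaw": 0, "dx": -70, "dy": -5, "dz": 0, "wx": 0, "wy": 0, "wz": 0}
    - {"jaw": 0, "dx": -100, "dy": -7, "dz": 0, "wx": 0, "wy": 0, "wz": 0}
    - {"jaw": 0, "dx": -130, "dy": -9, "dz": 0, "wx": 0, "wy": 0, "wz": 0}
    - {"jaw": 0, "dx": -160, "dy": -11, "dz": 0, "wx": 0, "wy": 0, "wz": 0}
    - {"jaw": 0, "dx": -190, "dy": -13, "dz": 0, "wx": 0, "wy": 0, "wz": 0}
    - {"jaw": 0, "dx": -220, "dy": -14, "dz": 0, "wx": 0, "wy": 0, "wz": 0}
    - {"jaw": 0, "dx": -250, "dy": -15, "dz": 0, "wx": 0, "wy": 0, "wz": 0}
    - {"jaw": 0, "dx": -263, "dy": -16, "dz": 0, "wx": 0, "wy": 0, "wz": 0}
    - {"jaw": 0, "dx": -263, "dy": -16, "dz": 0, "wx": 0, "wy": 0, "wz": 0}
    - {"jaw": 0, "dx": -263, "dy": -16, "dz": 0, "wx": 0, "wy": 0, "wz": 0}

```text
time: 14.95
tool_pos: [452.7, -383.5, 360.0]
tcp_rot: [-179.9, -0.1, 90.4]
ft_force: [0.1, 1.1, -0.7]
finger_gap: 85.3
```

Run:
```python
from look import *
S=shot("p11",{"scene":(200,190,400,340),"top":(300,150,460,270)}); c={"scene":S["scene"]}
st();st(); go(453,-384.2,70,90.6)
print(fitedge(c,lambda x:[("scene",circ((x[0],x[1],94),20))],(453,-383),(2,2)))
print([ (d["pixel"],d["score"]) for d in pinpoint("scene","tube_b")])
```

```text
t 15.05 grasp [ 453.  -382.8  205.8] rpy [-1.7997e+02 -5.0000e-02  9.0450e+01] F [0.8 0.4 0.8] gap 85.6
t 15.05 grasp [ 453.  -382.8  205.8] rpy [-1.7997e+02 -5.0000e-02  9.0450e+01] F [0.8 0.4 0.8] gap 85.6
d [-1.400e+00 -1.000e-01  1.358e+02] w [-0.0005 -0.0009 -0.0026]
(array([ 452.77252641, -383.19135727]), np.float64(30.870721360890496), np.float64(30.747330659182087))
[([216.3, 161.8], 0.96), ([242.4, 220.1], 0.6), ([295.7, 318.2], 0.56)]
```

View pics/p11_scene.png

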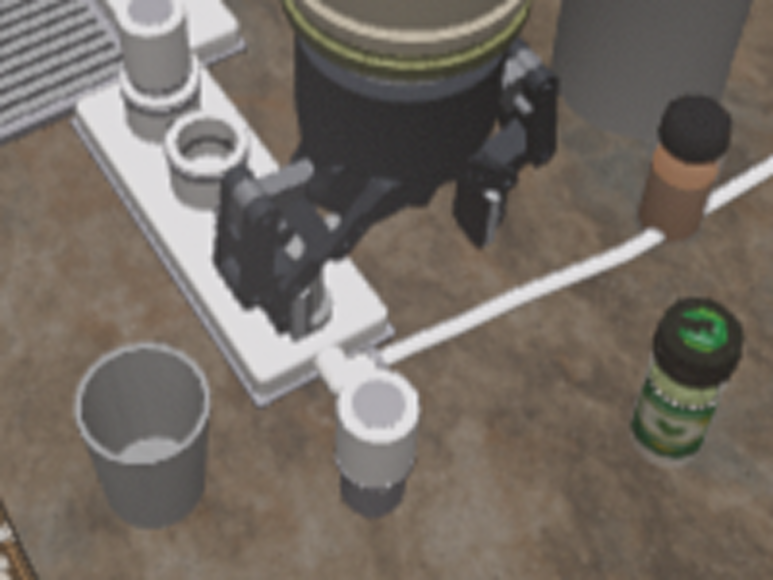

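View pics/p11_top.png

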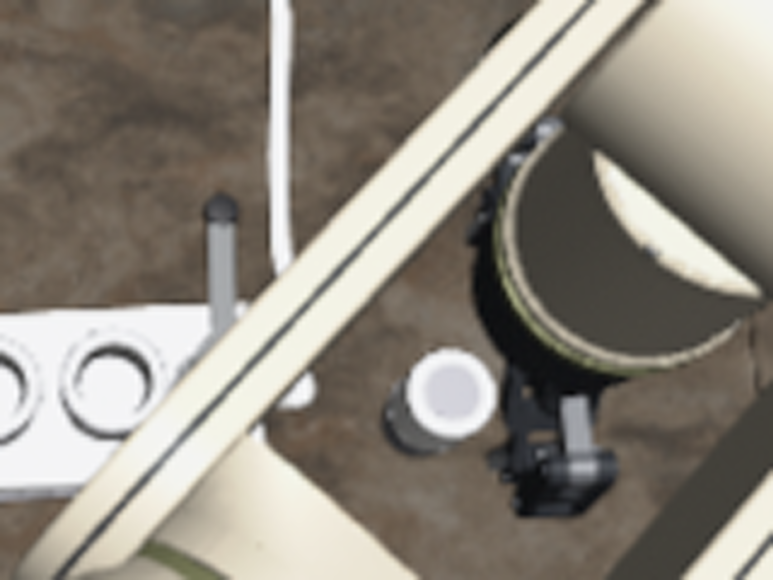

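>>> arm_command:
  plan:
    - {"jaw": 0, "dx": -1, "dy": 0, "dz": 20, "wx": 0, "wy": 0, "wz": 0}
    - {"jaw": 0, "dx": -1, "dy": 0, "dz": 45, "wx": 0, "wy": 0, "wz": 0}
    - {"jaw": 0, "dx": -1, "dy": 0, "dz": 70, "wx": 0, "wy": 0, "wz": 0}
    - {"jaw": 0, "dx": -1, "dy": 0, "dz": 85, "wx": 0, "wy": 0, "wz": 0}
    - {"jaw": 0, "dx": -1, "dy": 0, "dz": 95, "wx": 0, "wy": 0, "wz": 0}
    - {"jaw": 0, "dx": -1, "dy": 0, "dz": 105, "wx": 0, "wy": 0, "wz": 0}
    - {"jaw": 0, "dx": -1, "dy": 0, "dz": 115, "wx": 0, "wy": 0, "wz": 0}
    - {"jaw": 0, "dx": -1, "dy": 0, "dz": 125, "wx": 0, "wy": 0, "wz": 0}
    - {"jaw": 0, "dx": -1, "dy": 0, "dz": 136, "wx": 0, "wy": 0, "wz": 0}
    - {"jaw": 0, "dx": -1, "dy": 0, "dz": 136, "wx": 0, "wy": 0, "wz": 0}
    - {"jaw": 0, "dx": -1, "dy": 0, "dz": 136, "wx": 0, "wy": 0, "wz": 0}
    - {"jaw": 0, "dx": -1, "dy": 0, "dz": 136, "wx": 0, "wy": 0, "wz": 0}

```text
time: 16.3
tool_pos: [453.2, -385.2, 225.8]
tcp_rot: [180.0, 0.0, 90.4]
ft_force: [0.9, 0.1, -0.1]
finger_gap: 85.3
```

Run:
```python
from look import *
st(); S=shot("p12",{"scene":(230,210,350,300+30)}); go(453,-384.2,70,90.6)
```

```text
t 16.3 grasp [ 453.3 -385.3   70.8] rpy [1.7996e+02 4.0000e-02 9.0400e+01] F [ 0.9  0.1 -0.1] gap 85.3
d [ 1.  -0.3  0.9] w [ 0.0008  0.0008 -0.0035]
```

View pics/p12_scene.png

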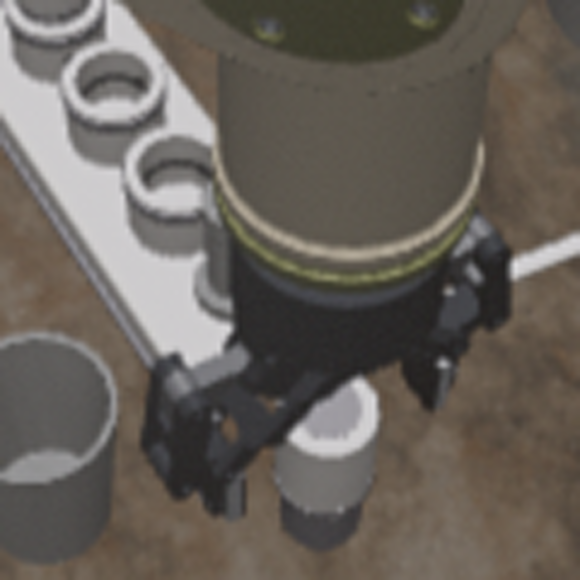

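The tube (crop (325,450)) sits between the pads, so I'll close.

>>> arm_command:
  plan:
    - {"jaw": 1, "dx": 0.5, "dy": 0, "dz": 0.5, "wx": 0, "wy": 0, "wz": 0}
    - {"jaw": 1, "dx": 0.5, "dy": 0, "dz": 0.5, "wx": 0, "wy": 0, "wz": 0}
    - {"jaw": 1, "dx": 0.5, "dy": 0, "dz": 0.5, "wx": 0, "wy": 0, "wz": 0}
    - {"jaw": 1, "dx": 0.5, "dy": 0, "dz": 0.5, "wx": 0, "wy": 0, "wz": 0}
    - {"jaw": 1, "dx": 0.5, "dy": 0, "dz": 0.5, "wx": 0, "wy": 0, "wz": 0}
    - {"jaw": 1, "dx": 0.5, "dy": 0, "dz": 0.5, "wx": 0, "wy": 0, "wz": 0}
    - {"jaw": 1, "dx": 0.5, "dy": 0, "dz": 0.5, "wx": 0, "wy": 0, "wz": 0}
    - {"jaw": 1, "dx": 0.5, "dy": 0, "dz": 0.5, "wx": 0, "wy": 0, "wz": 0}
    - {"jaw": 1, "dx": 0.5, "dy": 0, "dz": 0.5, "wx": 0, "wy": 0, "wz": 0}
    - {"jaw": 1, "dx": 0.5, "dy": 0, "dz": 0.5, "wx": 0, "wy": 0, "wz": 0}
  squeeze: 60

```text
time: 17.35
tool_pos: [453.2, -384.6, 225.1]
tcp_rot: [180.0, 0.0, 90.4]
ft_force: [0.3, 0.4, 5.2]
finger_gap: 38.8
```

Run:
```python
from look import *
st(); go(467.7,-179.1,190,90.6)
```

```text
t 17.35 grasp [ 453.2 -384.7   70.1] rpy [1.7997e+02 3.0000e-02 9.0400e+01] F [0.3 0.4 5.2] gap 38.8
d [ 205.4   16.  -120. ] w [ 0.0005  0.0005 -0.0035]
```

>>> arm_command:
  plan:
    - {"jaw": 1, "dx": 0, "dy": 0, "dz": -10, "wx": 0, "wy": 0, "wz": 0}
    - {"jaw": 1, "dx": 0, "dy": 0, "dz": -25, "wx": 0, "wy": 0, "wz": 0}
    - {"jaw": 1, "dx": 0, "dy": 0, "dz": -45, "wx": 0, "wy": 0, "wz": 0}
    - {"jaw": 1, "dx": 0, "dy": 0, "dz": -65, "wx": 0, "wy": 0, "wz": 0}
    - {"jaw": 1, "dx": 0, "dy": 0, "dz": -85, "wx": 0, "wy": 0, "wz": 0}
    - {"jaw": 1, "dx": 0, "dy": 0, "dz": -105, "wx": 0, "wy": 0, "wz": 0}
    - {"jaw": 1, "dx": 0, "dy": 0, "dz": -120, "wx": 0, "wy": 0, "wz": 0}
    - {"jaw": 1, "dx": 0, "dy": 0, "dz": -130, "wx": 0, "wy": 0, "wz": 0}
    - {"jaw": 1, "dx": 0, "dy": 0, "dz": -130, "wx": 0, "wy": 0, "wz": 0}

```text
time: 18.25
tool_pos: [453.3, -384.8, 356.7]
tcp_rot: [179.9, 0.1, 90.4]
ft_force: [0.4, -0.3, -0.4]
finger_gap: 39.1
```

>>> arm_command:
  plan:
    - {"jaw": 1, "dx": 15, "dy": 1, "dz": 0, "wx": 0, "wy": 0, "wz": 0}
    - {"jaw": 1, "dx": 40, "dy": 3, "dz": 0, "wx": 0, "wy": 0, "wz": 0}
    - {"jaw": 1, "dx": 70, "dy": 5, "dz": 0, "wx": 0, "wy": 0, "wz": 0}
    - {"jaw": 1, "dx": 100, "dy": 8, "dz": 0, "wx": 0, "wy": 0, "wz": 0}
    - {"jaw": 1, "dx": 130, "dy": 10, "dz": 0, "wx": 0, "wy": 0, "wz": 0}
    - {"jaw": 1, "dx": 160, "dy": 12, "dz": 0, "wx": 0, "wy": 0, "wz": 0}
    - {"jaw": 1, "dx": 185, "dy": 14, "dz": 0, "wx": 0, "wy": 0, "wz": 0}
    - {"jaw": 1, "dx": 200, "dy": 15, "dz": 0, "wx": 0, "wy": 0, "wz": 0}
    - {"jaw": 1, "dx": 205, "dy": 16, "dz": 0, "wx": 0, "wy": 0, "wz": 0}
    - {"jaw": 1, "dx": 205, "dy": 16, "dz": 0, "wx": 0, "wy": 0, "wz": 0}
    - {"jaw": 1, "dx": 205, "dy": 16, "dz": 0, "wx": 0, "wy": 0, "wz": 0}

```text
time: 19.35
tool_pos: [467.5, -180.0, 354.5]
tcp_rot: [-180.0, 0.0, 90.4]
ft_force: [0.3, -0.2, -2.2]
finger_gap: 38.9
```

Run:
```python
from look import *
st(); S=shot("p13",{"scene":(190,130,330,235)}); c={"scene":S["scene"]}; st(); go(467.7,-179.4,142.5,90.6)
z=sense()["tool_pos"][2]-155-70.1+94
x,_,_=fitedge(c,lambda x:[("scene",circ((x[0],x[1],z),20))],(467,-178),(2,2)); print("top",z,x, "socket scene",uw((425.18,-135.9,.0136),(42,-42,64)))
```

```text
t 19.35 grasp [ 467.5 -180.   199.5] rpy [-1.7998e+02  2.0000e-02  9.0380e+01] F [ 0.3 -0.2 -2.2] gap 38.9
t 19.4 grasp [ 467.5 -180.2  199.6] rpy [-1.7999e+02  2.0000e-02  9.0350e+01] F [-0.7 -1.6 -1.7] gap 38.9
d [ 0.8  0.2 57.1] w [-0.0002  0.0003 -0.0043]
top 223.4751949182141 [ 466.51264274 -178.49053209] socket scene [[ 467.74729829 -177.32493351   64.        ]]
```

View pics/p13_scene.png

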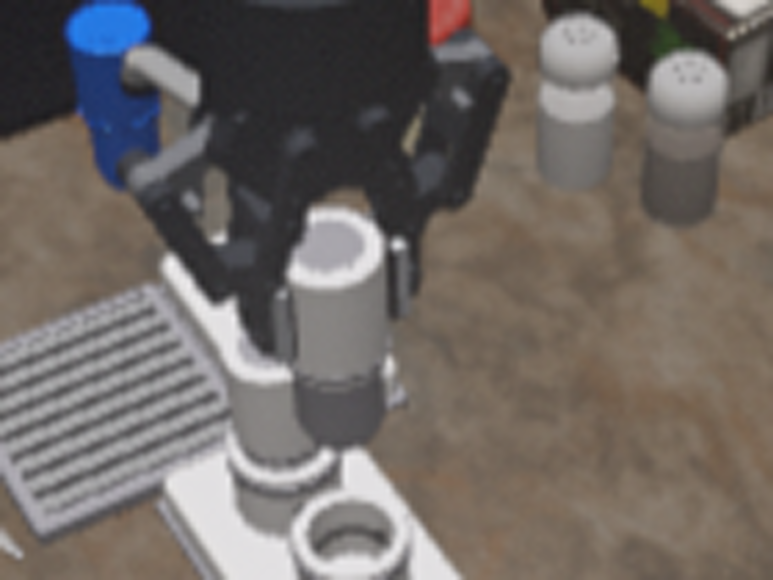

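>>> arm_command:
  plan:
    - {"jaw": 1, "dx": 0.9, "dy": 0.4, "dz": 10, "wx": 0, "wy": 0, "wz": 0}
    - {"jaw": 1, "dx": 0.9, "dy": 0.4, "dz": 20, "wx": 0, "wy": 0, "wz": 0}
    - {"jaw": 1, "dx": 0.9, "dy": 0.4, "dz": 30, "wx": 0, "wy": 0, "wz": 0}
    - {"jaw": 1, "dx": 0.9, "dy": 0.4, "dz": 40, "wx": 0, "wy": 0, "wz": 0}
    - {"jaw": 1, "dx": 0.9, "dy": 0.4, "dz": 50, "wx": 0, "wy": 0, "wz": 0}
    - {"jaw": 1, "dx": 0.9, "dy": 0.4, "dz": 57, "wx": 0, "wy": 0, "wz": 0}
    - {"jaw": 1, "dx": 0.9, "dy": 0.4, "dz": 57, "wx": 0, "wy": 0, "wz": 0}
    - {"jaw": 1, "dx": 0.9, "dy": 0.4, "dz": 57, "wx": 0, "wy": 0, "wz": 0}
    - {"jaw": 1, "dx": 0.9, "dy": 0.4, "dz": 57, "wx": 0, "wy": 0, "wz": 0}

```text
time: 20.3
tool_pos: [468.2, -178.5, 298.3]
tcp_rot: [179.9, 0.0, 90.4]
ft_force: [0.9, -0.2, -2.3]
finger_gap: 38.8
```

Run:
```python
from look import *
S=shot("p14",{"scene":(190,130,330,235)}); c={"scene":S["scene"]}; st(); go(467.6,-179.3,122,90.6)
z=sense()["tool_pos"][2]-155-70.1+94
x,_,_=fitedge(c,lambda x:[("scene",circ((x[0],x[1],z),20))],(467,-178),(2,2)); print("top",z,x, "socket scene",uw((425.18,-135.9,.0136),(42,-42,64)))
```

```text
t 20.35 grasp [ 468.4 -178.7  143.4] rpy [1.7994e+02 3.0000e-02 9.0400e+01] F [-0.4 -0.6 -1.2] gap 38.7
d [-0.7 -0.7 21.4] w [ 0.0011  0.0006 -0.0035]
top 167.27504847135478 [ 467.89281825 -176.77647785] socket scene [[ 467.74729829 -177.32493351   64.        ]]
```

View pics/p14_scene.png

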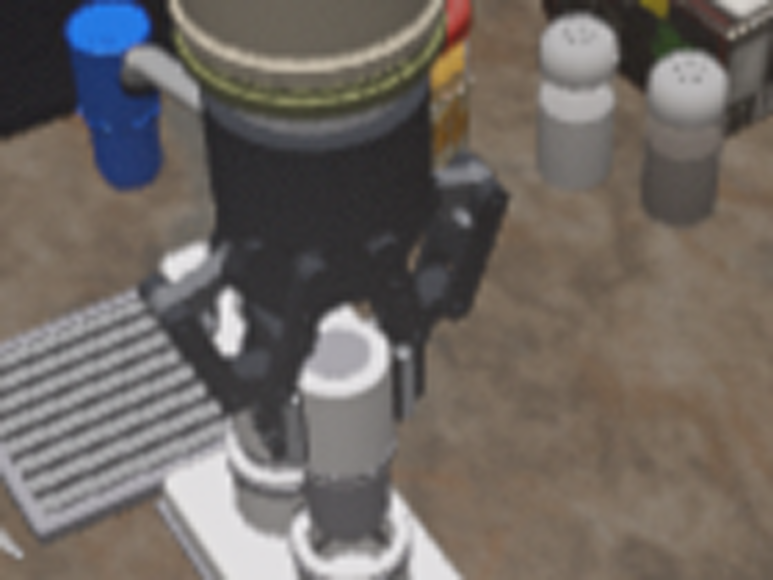

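>>> arm_command:
  plan:
    - {"jaw": 1, "dx": -0.6, "dy": -0.5, "dz": 0, "wx": 0, "wy": 0, "wz": 0}
    - {"jaw": 1, "dx": -0.6, "dy": -0.5, "dz": 4, "wx": 0, "wy": 0, "wz": 0}
    - {"jaw": 1, "dx": -0.6, "dy": -0.5, "dz": 8, "wx": 0, "wy": 0, "wz": 0}
    - {"jaw": 1, "dx": -0.6, "dy": -0.5, "dz": 12, "wx": 0, "wy": 0, "wz": 0}
    - {"jaw": 1, "dx": -0.6, "dy": -0.5, "dz": 16, "wx": 0, "wy": 0, "wz": 0}
    - {"jaw": 1, "dx": -0.6, "dy": -0.5, "dz": 20, "wx": 0, "wy": 0, "wz": 0}
    - {"jaw": 1, "dx": -0.6, "dy": -0.5, "dz": 20, "wx": 0, "wy": 0, "wz": 0}

```text
time: 21.05
tool_pos: [467.5, -178.9, 277.0]
tcp_rot: [-180.0, -0.0, 90.4]
ft_force: [2.2, -0.2, -2.4]
finger_gap: 39.1
```

Run:
```python
from look import *
st(); go(467.6,-179.3,96.1,90.6); print(sense()["wrist_torque"])
```

```text
t 21.05 grasp [ 467.5 -178.9  122. ] rpy [-1.80e+02 -2.00e-02  9.04e+01] F [ 2.2 -0.2 -2.4] gap 39.1
d [-0.4  0.1 25.9] w [-0.     -0.0004 -0.0035]
[ 0.02342705 -0.35329179  0.0168133 ]
```

>>> arm_command:
  plan:
    - {"jaw": 1, "dx": 0, "dy": 0, "dz": 4, "wx": 0, "wy": 0, "wz": 0}
    - {"jaw": 1, "dx": 0, "dy": 0, "dz": 8, "wx": 0, "wy": 0, "wz": 0}
    - {"jaw": 1, "dx": 0, "dy": 0, "dz": 12, "wx": 0, "wy": 0, "wz": 0}
    - {"jaw": 1, "dx": 0, "dy": 0, "dz": 15, "wx": 0, "wy": 0, "wz": 0}
    - {"jaw": 1, "dx": 0, "dy": 0, "dz": 18, "wx": 0, "wy": 0, "wz": 0}
    - {"jaw": 1, "dx": 0, "dy": 0, "dz": 21, "wx": 0, "wy": 0, "wz": 0}
    - {"jaw": 1, "dx": 0, "dy": 0, "dz": 24, "wx": 0, "wy": 0, "wz": 0}
    - {"jaw": 1, "dx": 0, "dy": 0, "dz": 26, "wx": 0, "wy": 0, "wz": 0}
    - {"jaw": 1, "dx": 0, "dy": 0, "dz": 28, "wx": 0, "wy": 0, "wz": 0}
    - {"jaw": 1, "dx": 0, "dy": 0, "dz": 28, "wx": 0, "wy": 0, "wz": 0}

```text
time: 22.05
tool_pos: [467.8, -179.2, 251.0]
tcp_rot: [180.0, 0.0, 90.4]
ft_force: [-2.9, 3.3, 14.0]
finger_gap: 38.8
```

>>> arm_command:
  plan:
    - {"jaw": 0, "dx": 0, "dy": 0, "dz": -1, "wx": 0, "wy": 0, "wz": 0}
    - {"jaw": 0, "dx": 0, "dy": 0, "dz": -2, "wx": 0, "wy": 0, "wz": 0}
    - {"jaw": 0, "dx": 0, "dy": 0, "dz": -2, "wx": 0, "wy": 0, "wz": 0}
    - {"jaw": 0, "dx": 0, "dy": 0, "dz": -2, "wx": 0, "wy": 0, "wz": 0}
    - {"jaw": 0, "dx": 0, "dy": 0, "dz": -2, "wx": 0, "wy": 0, "wz": 0}
    - {"jaw": 0, "dx": 0, "dy": 0, "dz": -2, "wx": 0, "wy": 0, "wz": 0}
    - {"jaw": 0, "dx": 0, "dy": 0, "dz": -2, "wx": 0, "wy": 0, "wz": 0}
    - {"jaw": 0, "dx": 0, "dy": 0, "dz": -2, "wx": 0, "wy": 0, "wz": 0}

```text
time: 22.85
tool_pos: [467.5, -179.1, 251.6]
tcp_rot: [-180.0, -0.0, 90.4]
ft_force: [-0.6, -0.5, 0.4]
finger_gap: 85.4
```

>>> arm_command:
  plan:
    - {"jaw": 0, "dx": 0, "dy": 0, "dz": -15, "wx": 0, "wy": 0, "wz": 0}
    - {"jaw": 0, "dx": 0, "dy": 0, "dz": -35, "wx": 0, "wy": 0, "wz": 0}
    - {"jaw": 0, "dx": 0, "dy": 0, "dz": -60, "wx": 0, "wy": 0, "wz": 0}
    - {"jaw": 0, "dx": 0, "dy": 0, "dz": -90, "wx": 0, "wy": 0, "wz": 0}
    - {"jaw": 0, "dx": 0, "dy": 0, "dz": -105, "wx": 0, "wy": 0, "wz": 0}
    - {"jaw": 0, "dx": 0, "dy": 0, "dz": -105, "wx": 0, "wy": 0, "wz": 0}
    - {"jaw": 0, "dx": 0, "dy": 0, "dz": -105, "wx": 0, "wy": 0, "wz": 0}

```text
time: 23.55
tool_pos: [467.4, -179.0, 356.3]
tcp_rot: [180.0, 0.0, 90.4]
ft_force: [0.1, 0.2, -2.1]
finger_gap: 85.3
```

Run:
```python
from look import *
S=shot("p15",{"scene":(150,110,400,330),"top":(130,160,430,310)}); st()
for n in S:
  c={n:S[n]}
  print(n,"tumbler",fitedge(c,lambda x:[(n,circ((x[0],x[1],85),33))],(359,-321),(4,4)))
  print([(d["pixel"],d["score"]) for d in pinpoint(n,"tumbler_mid")])
go(358.7,-321.5,200,90.6)
go(358.7,-321.5,200,0)
```

```text
t 23.65 grasp [ 466.6 -178.6  199.9] rpy [-1.7986e+02 -7.0000e-02  9.0400e+01] F [ 0.3 -1.  -1.3] gap 85.2
scene tumbler (array([ 358.32187382, -320.08248863]), np.float64(16.55859570660884), np.float64(14.872213406530722))
[([236.7, 306.4], 0.8)]
top tumbler (array([ 359.00059897, -322.94514147]), np.float64(18.673901312618636), np.float64(16.005118725259162))
[([366.1, 278.3], 0.92)]
d [-141.9 -109.3    0. ] w [-0.0026 -0.0013 -0.0035]
d [-141.9 -109.3    0. ] w [-3.1000e-03  1.0000e-03  1.5778e+00]
```

View pics/p15_scene.png

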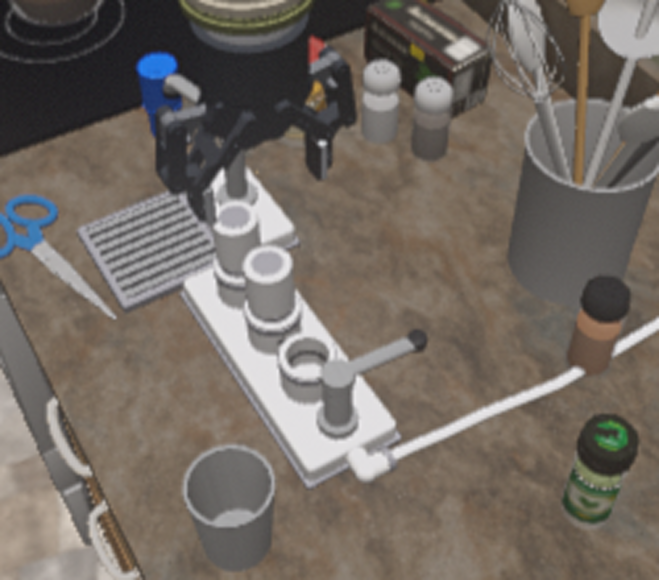

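View pics/p15_top.png

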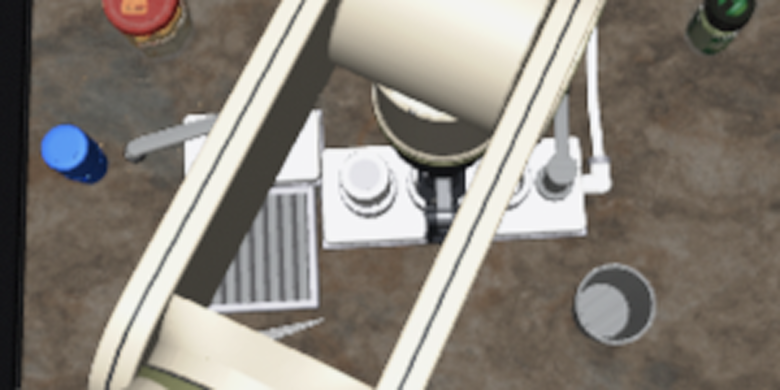

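>>> arm_command:
  plan:
    - {"jaw": 0, "dx": -10, "dy": -8, "dz": 0, "wx": 0, "wy": 0, "wz": 0.1}
    - {"jaw": 0, "dx": -22, "dy": -17, "dz": 0, "wx": 0, "wy": 0, "wz": 0.24}
    - {"jaw": 0, "dx": -36, "dy": -28, "dz": 0, "wx": 0, "wy": 0, "wz": 0.38}
    - {"jaw": 0, "dx": -50, "dy": -38, "dz": 0, "wx": 0, "wy": 0, "wz": 0.52}
    - {"jaw": 0, "dx": -64, "dy": -49, "dz": 0, "wx": 0, "wy": 0, "wz": 0.66}
    - {"jaw": 0, "dx": -78, "dy": -60, "dz": 0, "wx": 0, "wy": 0, "wz": 0.8}
    - {"jaw": 0, "dx": -92, "dy": -71, "dz": 0, "wx": 0, "wy": 0, "wz": 0.94}
    - {"jaw": 0, "dx": -106, "dy": -82, "dz": 0, "wx": 0, "wy": 0, "wz": 1.08}
    - {"jaw": 0, "dx": -120, "dy": -92, "dz": 0, "wx": 0, "wy": 0, "wz": 1.22}
    - {"jaw": 0, "dx": -132, "dy": -102, "dz": 0, "wx": 0, "wy": 0, "wz": 1.36}
    - {"jaw": 0, "dx": -142, "dy": -109, "dz": 0, "wx": 0, "wy": 0, "wz": 1.5}
    - {"jaw": 0, "dx": -142, "dy": -109, "dz": 0, "wx": 0, "wy": 0, "wz": 1.578}

```text
time: 24.95
tool_pos: [358.5, -322.7, 355.5]
tcp_rot: [-179.9, 0.1, -0.4]
ft_force: [-0.3, 1.0, 0.7]
finger_gap: 85.3
```

Run:
```python
from look import *
S=shot("p16",{"scene":(150,190,350,340),"top":(280,190,460,325)}); st();go(358.7,-321.5,52,0)
```

```text
t 25.05 grasp [ 358.8 -321.7  200.6] rpy [-1.7992e+02  7.0000e-02 -1.3000e-01] F [-0.5 -0.4 -0.5] gap 85.7
d [-1.000e-01 -2.000e-01  1.486e+02] w [-0.0014  0.0013 -0.0022]
```

View pics/p16_scene.png

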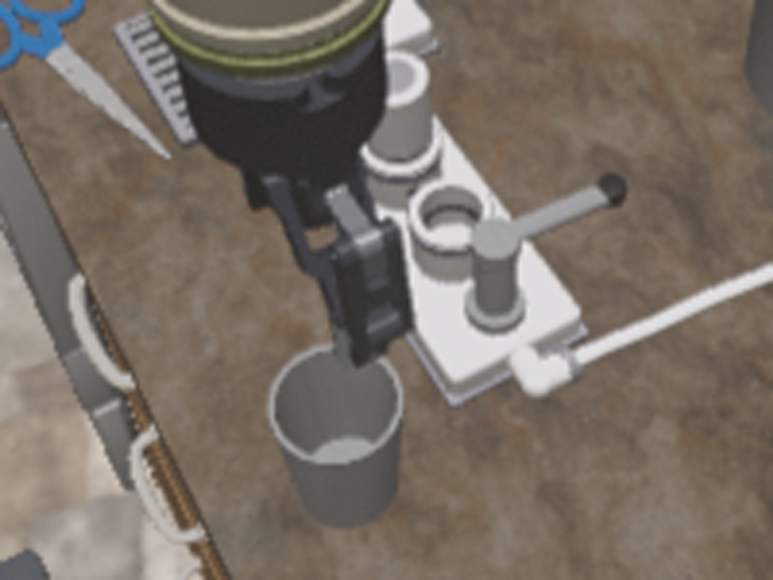

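>>> arm_command:
  plan:
    - {"jaw": 0, "dx": 0, "dy": 0, "dz": 20, "wx": 0, "wy": 0, "wz": 0}
    - {"jaw": 0, "dx": 0, "dy": 0, "dz": 40, "wx": 0, "wy": 0, "wz": 0}
    - {"jaw": 0, "dx": 0, "dy": 0, "dz": 60, "wx": 0, "wy": 0, "wz": 0}
    - {"jaw": 0, "dx": 0, "dy": 0, "dz": 75, "wx": 0, "wy": 0, "wz": 0}
    - {"jaw": 0, "dx": 0, "dy": 0, "dz": 85, "wx": 0, "wy": 0, "wz": 0}
    - {"jaw": 0, "dx": 0, "dy": 0, "dz": 85, "wx": 0, "wy": 0, "wz": 0}
    - {"jaw": 0, "dx": 0, "dy": 0, "dz": 85, "wx": 0, "wy": 0, "wz": 0}

```text
time: 25.75
tool_pos: [359.6, -321.8, 271.9]
tcp_rot: [-180.0, 0.0, 0.1]
ft_force: [-0.2, -0.1, 0.5]
finger_gap: 85.1
```

Run:
```python
from look import *
S=shot("p17",{"scene":(150,190,350,340),"top":(280,190,460,325)}); st();go(358.7,-321.5,52,0)
```

```text
t 25.85 grasp [ 360.  -322.3  117.7] rpy [ 1.7993e+02 -6.0000e-02  2.0000e-02] F [ 0.1 -0.7 -0.2] gap 85.3
d [-1.2 -0.7 65.7] w [ 0.0012 -0.0011  0.0004]
```

View pics/p17_scene.png

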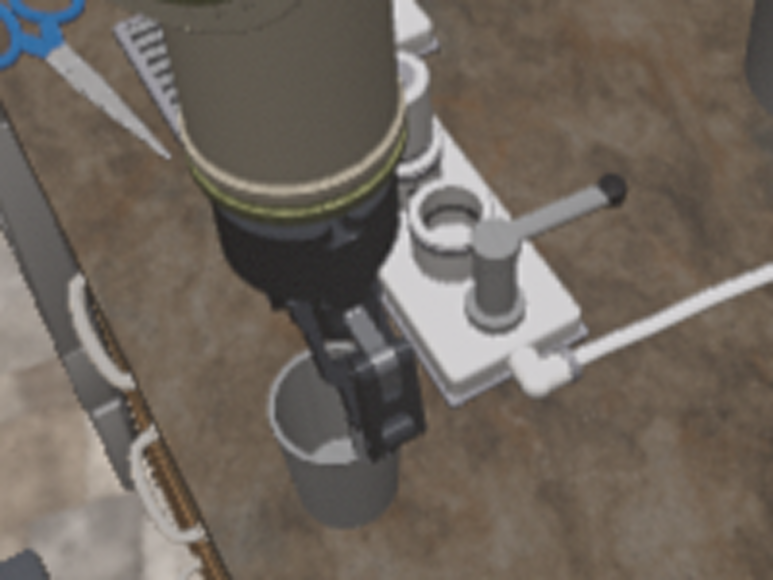

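>>> arm_command:
  plan:
    - {"jaw": 0, "dx": -1, "dy": -0.5, "dz": 0, "wx": 0, "wy": 0, "wz": 0}
    - {"jaw": 0, "dx": -1, "dy": -0.5, "dz": 8, "wx": 0, "wy": 0, "wz": 0}
    - {"jaw": 0, "dx": -1, "dy": -0.5, "dz": 16, "wx": 0, "wy": 0, "wz": 0}
    - {"jaw": 0, "dx": -1, "dy": -0.5, "dz": 24, "wx": 0, "wy": 0, "wz": 0}
    - {"jaw": 0, "dx": -1, "dy": -0.5, "dz": 34, "wx": 0, "wy": 0, "wz": 0}
    - {"jaw": 0, "dx": -1, "dy": -0.5, "dz": 44, "wx": 0, "wy": 0, "wz": 0}
    - {"jaw": 0, "dx": -1, "dy": -0.5, "dz": 54, "wx": 0, "wy": 0, "wz": 0}
    - {"jaw": 0, "dx": -1, "dy": -0.5, "dz": 64, "wx": 0, "wy": 0, "wz": 0}
    - {"jaw": 0, "dx": -1, "dy": -0.5, "dz": 66, "wx": 0, "wy": 0, "wz": 0}
    - {"jaw": 0, "dx": -1, "dy": -0.5, "dz": 66, "wx": 0, "wy": 0, "wz": 0}
    - {"jaw": 0, "dx": -1, "dy": -0.5, "dz": 66, "wx": 0, "wy": 0, "wz": 0}

```text
time: 26.95
tool_pos: [358.6, -321.5, 206.0]
tcp_rot: [180.0, -0.0, -0.0]
ft_force: [-0.1, -0.4, 0.0]
finger_gap: 85.2
```

Run:
```python
from look import *
S=shot("p18",{"scene":(170,210,350,345),"top":(280,190,460,325)}); st();go(358.7,-321.5,52,0)
```

```text
t 27.05 grasp [ 358.8 -321.7   51.3] rpy [ 1.7995e+02 -4.0000e-02 -1.0000e-02] F [-1.  -0.3  0.2] gap 86.1
d [-0.  -0.1 -0.7] w [ 0.0008 -0.0007 -0.0002]
```

View pics/p18_scene.png

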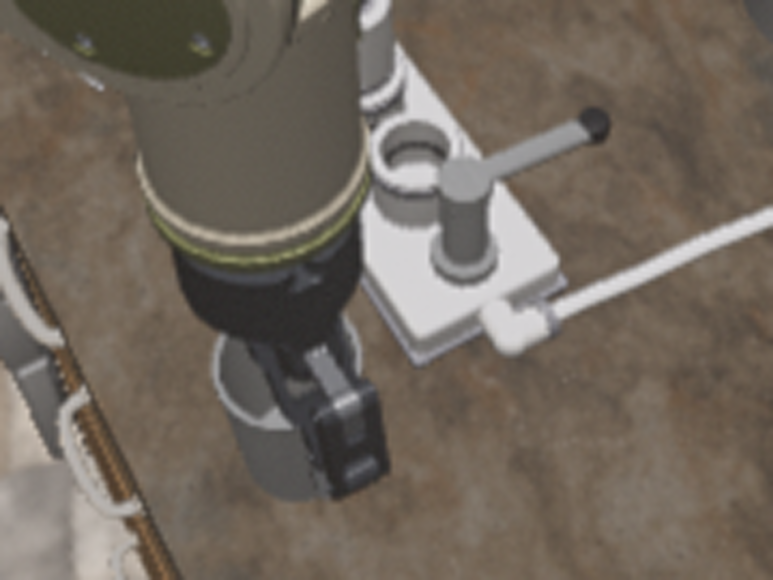

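View pics/p18_top.png

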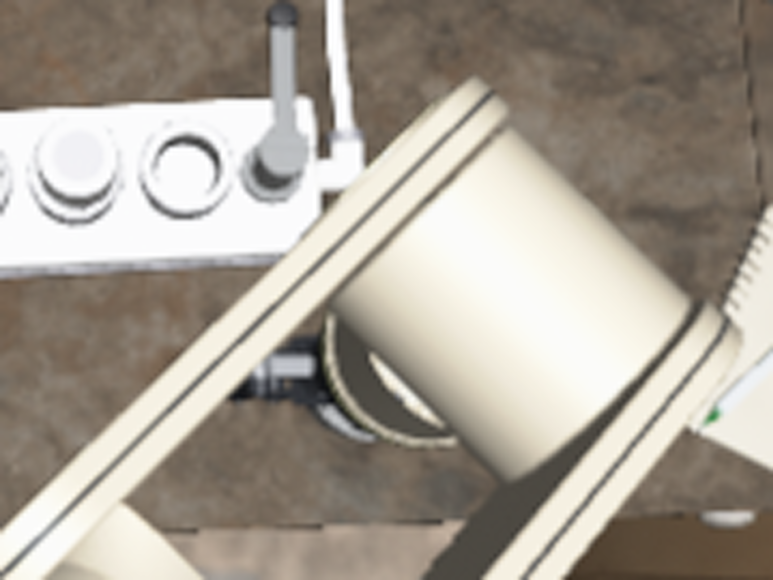

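Fingers straddle the tumbler wall with no contact force. Closing gently.

>>> arm_command:
  plan:
    - {"jaw": 1, "dx": 0, "dy": 0, "dz": 0, "wx": 0, "wy": 0, "wz": 0}
    - {"jaw": 1, "dx": 0, "dy": 0, "dz": 0, "wx": 0, "wy": 0, "wz": 0}
    - {"jaw": 1, "dx": 0, "dy": 0, "dz": 0, "wx": 0, "wy": 0, "wz": 0}
    - {"jaw": 1, "dx": 0, "dy": 0, "dz": 0, "wx": 0, "wy": 0, "wz": 0}
    - {"jaw": 1, "dx": 0, "dy": 0, "dz": 0, "wx": 0, "wy": 0, "wz": 0}
    - {"jaw": 1, "dx": 0, "dy": 0, "dz": 0, "wx": 0, "wy": 0, "wz": 0}
    - {"jaw": 1, "dx": 0, "dy": 0, "dz": 0, "wx": 0, "wy": 0, "wz": 0}
    - {"jaw": 1, "dx": 0, "dy": 0, "dz": 0, "wx": 0, "wy": 0, "wz": 0}
  squeeze: 40

```text
time: 27.85
tool_pos: [358.7, -321.5, 206.7]
tcp_rot: [180.0, -0.0, -0.0]
ft_force: [-1.7, 1.6, 7.6]
finger_gap: 62.6
```

>>> arm_command:
  plan:
    - {"jaw": 1, "dx": 0, "dy": 0, "dz": -5, "wx": 0, "wy": 0, "wz": 0}
    - {"jaw": 1, "dx": 0, "dy": 0, "dz": -15, "wx": 0, "wy": 0, "wz": 0}
    - {"jaw": 1, "dx": 0, "dy": 0, "dz": -25, "wx": 0, "wy": 0, "wz": 0}
    - {"jaw": 1, "dx": 0, "dy": 0, "dz": -25, "wx": 0, "wy": 0, "wz": 0}

```text
time: 28.25
tool_pos: [359.1, -322.0, 232.9]
tcp_rot: [179.8, -0.1, -0.0]
ft_force: [0.0, -0.6, -0.7]
finger_gap: 62.5
```

Run:
```python
from look import *
S=shot("p19",{"scene":(170,210,350,345)}); st();go(429,-15.5,200,0)
```

```text
t 28.3 grasp [ 359.2 -322.1   77. ] rpy [ 1.7989e+02 -1.0000e-01 -1.0000e-02] F [-0.2 -0.4 -1.1] gap 62.6
d [  70.3 -306.1 -123.4] w [ 0.0019 -0.0017 -0.0002]
```

View pics/p19_scene.png

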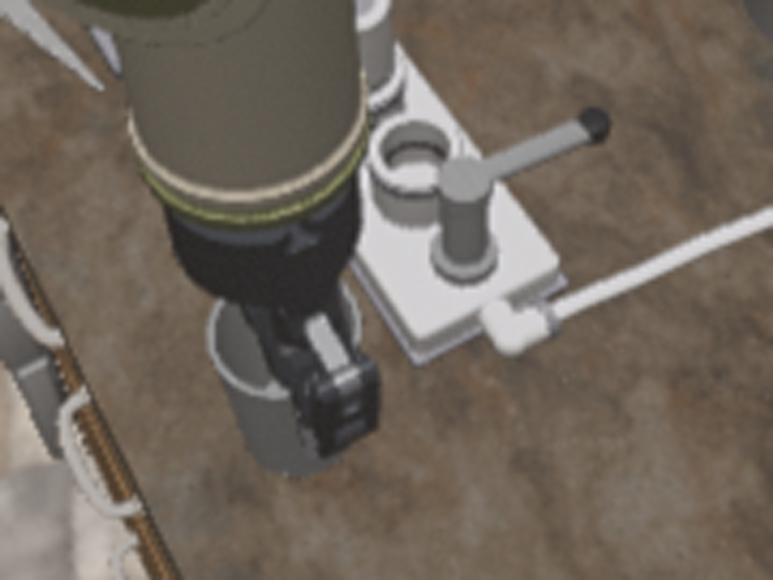

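>>> arm_command:
  plan:
    - {"jaw": 1, "dx": 0, "dy": 0, "dz": -15, "wx": 0, "wy": 0, "wz": 0}
    - {"jaw": 1, "dx": 0, "dy": 0, "dz": -35, "wx": 0, "wy": 0, "wz": 0}
    - {"jaw": 1, "dx": 0, "dy": -5, "dz": -60, "wx": 0, "wy": 0, "wz": 0}
    - {"jaw": 1, "dx": 0, "dy": -20, "dz": -85, "wx": 0, "wy": 0, "wz": 0}
    - {"jaw": 1, "dx": 0, "dy": -45, "dz": -105, "wx": 0, "wy": 0, "wz": 0}
    - {"jaw": 1, "dx": 5, "dy": -70, "dz": -120, "wx": 0, "wy": 0, "wz": 0}
    - {"jaw": 1, "dx": 10, "dy": -95, "dz": -122, "wx": 0, "wy": 0, "wz": 0}
    - {"jaw": 1, "dx": 15, "dy": -120, "dz": -122, "wx": 0, "wy": 0, "wz": 0}
    - {"jaw": 1, "dx": 20, "dy": -145, "dz": -122, "wx": 0, "wy": 0, "wz": 0}
    - {"jaw": 1, "dx": 26, "dy": -170, "dz": -122, "wx": 0, "wy": 0, "wz": 0}
    - {"jaw": 1, "dx": 32, "dy": -195, "dz": -122, "wx": 0, "wy": 0, "wz": 0}
    - {"jaw": 1, "dx": 38, "dy": -215, "dz": -122, "wx": 0, "wy": 0, "wz": 0}

```text
time: 29.5
tool_pos: [396.5, -105.0, 352.4]
tcp_rot: [-180.0, 0.0, 0.0]
ft_force: [-0.7, -0.7, -1.6]
finger_gap: 62.7
```

Run:
```python
from look import *
st();go(429,-15.5,200,0)
```

```text
t 29.5 grasp [ 396.5 -105.   197.4] rpy [-1.7999e+02  1.0000e-02  1.0000e-02] F [-0.7 -0.7 -1.6] gap 62.7
d [ 32.5 -89.5  -2.6] w [-0.0002  0.0001  0.0002]
```

>>> arm_command:
  plan:
    - {"jaw": 1, "dx": 6, "dy": -18, "dz": 0, "wx": 0, "wy": 0, "wz": 0}
    - {"jaw": 1, "dx": 14, "dy": -38, "dz": 0, "wx": 0, "wy": 0, "wz": 0}
    - {"jaw": 1, "dx": 21, "dy": -58, "dz": 0, "wx": 0, "wy": 0, "wz": 0}
    - {"jaw": 1, "dx": 28, "dy": -76, "dz": 0, "wx": 0, "wy": 0, "wz": 0}
    - {"jaw": 1, "dx": 32, "dy": -86, "dz": 0, "wx": 0, "wy": 0, "wz": 0}
    - {"jaw": 1, "dx": 32, "dy": -88, "dz": 0, "wx": 0, "wy": 0, "wz": 0}
    - {"jaw": 1, "dx": 32, "dy": -88, "dz": 0, "wx": 0, "wy": 0, "wz": 0}

```text
time: 30.2
tool_pos: [428.4, -18.4, 352.5]
tcp_rot: [180.0, 0.0, 0.0]
ft_force: [0.1, -0.6, -1.1]
finger_gap: 62.2
```

Run:
```python
from look import *
S=shot("p20",{"scene":(130,90,310,225),"top":(130,150,310,285)}); st();go(429,-15.5,62.7,0)
```

```text
t 30.3 grasp [428.3 -18.9 197.6] rpy [ 1.7998e+02  2.0000e-02 -4.0000e-02] F [ 1.2  0.1 -2.1] gap 62.1
d [  0.7  -3.4 134.9] w [ 0.0003  0.0003 -0.0007]
```

View pics/p20_scene.png

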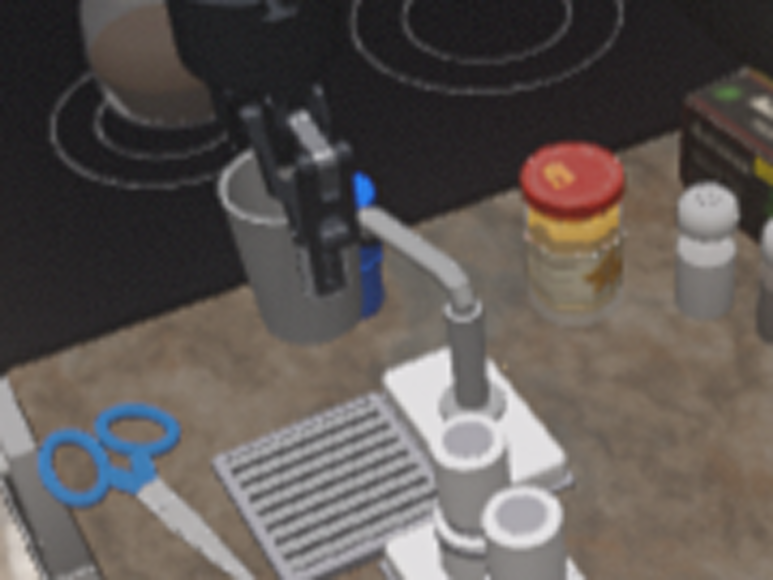

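View pics/p20_top.png

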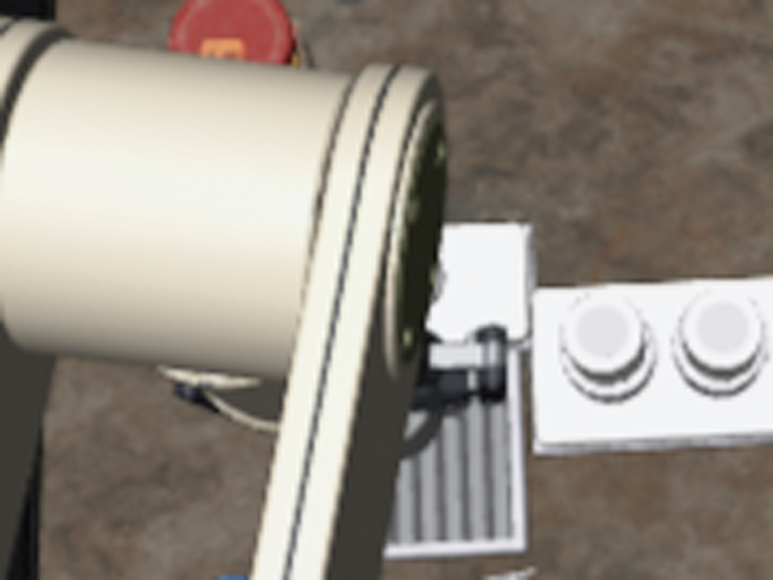

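>>> arm_command:
  plan:
    - {"jaw": 1, "dx": 0.5, "dy": -3, "dz": 15, "wx": 0, "wy": 0, "wz": 0}
    - {"jaw": 1, "dx": 0.5, "dy": -3, "dz": 30, "wx": 0, "wy": 0, "wz": 0}
    - {"jaw": 1, "dx": 0.5, "dy": -3, "dz": 45, "wx": 0, "wy": 0, "wz": 0}
    - {"jaw": 1, "dx": 0.5, "dy": -3, "dz": 60, "wx": 0, "wy": 0, "wz": 0}
    - {"jaw": 1, "dx": 0.5, "dy": -3, "dz": 75, "wx": 0, "wy": 0, "wz": 0}
    - {"jaw": 1, "dx": 0.5, "dy": -3, "dz": 90, "wx": 0, "wy": 0, "wz": 0}
    - {"jaw": 1, "dx": 0.5, "dy": -3, "dz": 100, "wx": 0, "wy": 0, "wz": 0}
    - {"jaw": 1, "dx": 0.5, "dy": -3, "dz": 110, "wx": 0, "wy": 0, "wz": 0}
    - {"jaw": 1, "dx": 0.5, "dy": -3, "dz": 120, "wx": 0, "wy": 0, "wz": 0}
    - {"jaw": 1, "dx": 0.5, "dy": -3, "dz": 126, "wx": 0, "wy": 0, "wz": 0}
    - {"jaw": 1, "dx": 0.5, "dy": -3, "dz": 126, "wx": 0, "wy": 0, "wz": 0}
    - {"jaw": 1, "dx": 0.5, "dy": -3, "dz": 126, "wx": 0, "wy": 0, "wz": 0}

```text
time: 31.5
tool_pos: [429.2, -15.3, 226.9]
tcp_rot: [180.0, -0.0, -0.0]
ft_force: [0.4, 0.6, -1.0]
finger_gap: 62.1
```

Run:
```python
from look import *
S=shot("p21",{"scene":(130,90,310,225)}); st();go(429,-15.5,63.2,0)
```

```text
t 31.55 grasp [429.4 -15.4  72.2] rpy [ 1.7999e+02 -4.0000e-02 -1.0000e-02] F [-0.6 -0.7 -1.1] gap 62.5
d [-0.3  0.2  9. ] w [ 0.0001 -0.0007 -0.0001]
```

View pics/p21_scene.png

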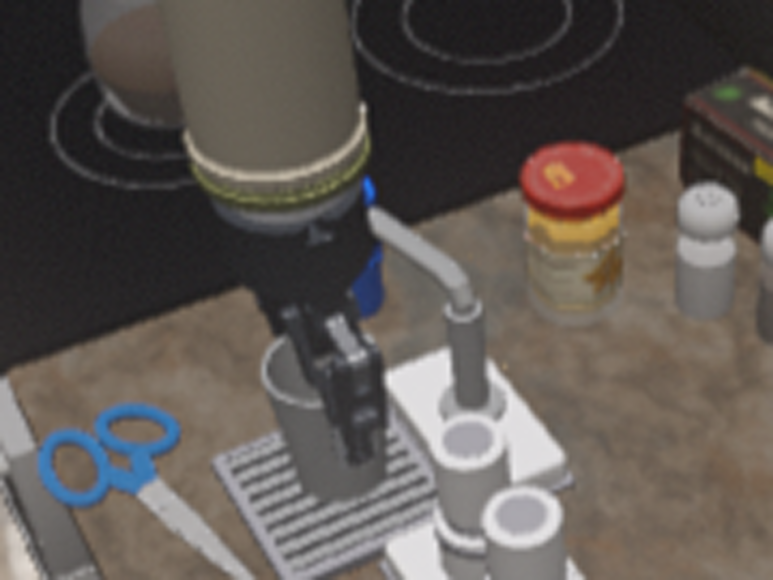

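Over the tray. Lowering slowly until contact.

>>> arm_command:
  plan:
    - {"jaw": 1, "dx": 0, "dy": 0, "dz": 2, "wx": 0, "wy": 0, "wz": 0}
    - {"jaw": 1, "dx": 0, "dy": 0, "dz": 4, "wx": 0, "wy": 0, "wz": 0}
    - {"jaw": 1, "dx": 0, "dy": 0, "dz": 6, "wx": 0, "wy": 0, "wz": 0}
    - {"jaw": 1, "dx": 0, "dy": 0, "dz": 8, "wx": 0, "wy": 0, "wz": 0}
    - {"jaw": 1, "dx": 0, "dy": 0, "dz": 8, "wx": 0, "wy": 0, "wz": 0}
    - {"jaw": 1, "dx": 0, "dy": 0, "dz": 8, "wx": 0, "wy": 0, "wz": 0}

```text
time: 32.15
tool_pos: [429.1, -15.3, 218.8]
tcp_rot: [180.0, -0.0, -0.0]
ft_force: [0.5, -0.4, -0.6]
finger_gap: 62.2
```

>>> arm_command:
  plan:
    - {"jaw": 1, "dx": 0, "dy": 0, "dz": 1, "wx": 0, "wy": 0, "wz": 0}
    - {"jaw": 1, "dx": 0, "dy": 0, "dz": 1.5, "wx": 0, "wy": 0, "wz": 0}
    - {"jaw": 1, "dx": 0, "dy": 0, "dz": 1.5, "wx": 0, "wy": 0, "wz": 0}

```text
time: 32.45
tool_pos: [429.7, -15.4, 218.7]
tcp_rot: [180.0, -0.1, -0.0]
ft_force: [-4.6, 0.4, 13.0]
finger_gap: 62.3
```

>>> arm_command:
  plan:
    - {"jaw": 1, "dx": 0, "dy": 0, "dz": -1, "wx": 0, "wy": 0, "wz": 0}
    - {"jaw": 0.2, "dx": 0, "dy": 0, "dz": -1, "wx": 0, "wy": 0, "wz": 0}
    - {"jaw": 0, "dx": 0, "dy": 0, "dz": -1, "wx": 0, "wy": 0, "wz": 0}
    - {"jaw": 0, "dx": 0, "dy": 0, "dz": -1, "wx": 0, "wy": 0, "wz": 0}
    - {"jaw": 0, "dx": 0, "dy": 0, "dz": -1, "wx": 0, "wy": 0, "wz": 0}
    - {"jaw": 0, "dx": 0, "dy": 0, "dz": -1, "wx": 0, "wy": 0, "wz": 0}
    - {"jaw": 0, "dx": 0, "dy": 0, "dz": -1, "wx": 0, "wy": 0, "wz": 0}

```text
time: 33.15
tool_pos: [429.0, -15.3, 218.1]
tcp_rot: [-180.0, 0.0, -0.0]
ft_force: [0.2, -0.2, 0.5]
finger_gap: 85.4
```

Run:
```python
from look import *
S=shot("p22",{"scene":(130,90,310,225)}); st()
n="scene"; c={n:S[n]}
print(fitedge(c,lambda x:[(n,circ((x[0],x[1],97),33))],(428,-14),(3,3)), "tray scene",uw((425.18,-135.9,.0136),(-.5,122,12)))
```

```text
t 33.2 grasp [429.  -15.3  63.2] rpy [-1.8e+02  0.0e+00 -1.0e-02] F [ 0.1 -0.8 -0.7] gap 85.7
(array([429.43386436, -20.16891612]), np.float64(15.063587390767388), np.float64(13.578009558959335)) tray scene [[423.02089739 -13.91808218  12.        ]]
```

View pics/p22_scene.png

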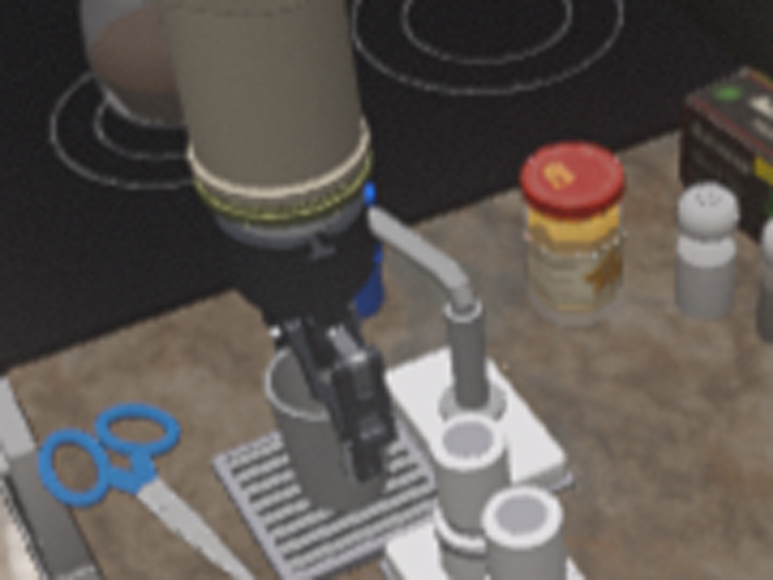

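>>> arm_command:
  plan:
    - {"jaw": 0, "dx": 0, "dy": 0, "dz": -10, "wx": 0, "wy": 0, "wz": 0}
    - {"jaw": 0, "dx": 0, "dy": 0, "dz": -20, "wx": 0, "wy": 0, "wz": 0}
    - {"jaw": 0, "dx": 0, "dy": 0, "dz": -35, "wx": 0, "wy": 0, "wz": 0}
    - {"jaw": 0, "dx": 0, "dy": 0, "dz": -55, "wx": 0, "wy": 0, "wz": 0}
    - {"jaw": 0, "dx": 0, "dy": 0, "dz": -80, "wx": 0, "wy": 0, "wz": 0}
    - {"jaw": 0, "dx": 0, "dy": 0, "dz": -110, "wx": 0, "wy": 0, "wz": 0}
    - {"jaw": 0, "dx": 0, "dy": 0, "dz": -135, "wx": 0, "wy": 0, "wz": 0}
    - {"jaw": 0, "dx": 0, "dy": 0, "dz": -150, "wx": 0, "wy": 0, "wz": 0}
    - {"jaw": 0, "dx": 0, "dy": 0, "dz": -160, "wx": 0, "wy": 0, "wz": 0}
    - {"jaw": 0, "dx": 0, "dy": 0, "dz": -160, "wx": 0, "wy": 0, "wz": 0}

```text
time: 34.2
tool_pos: [429.3, -15.4, 379.5]
tcp_rot: [180.0, -0.1, -0.0]
ft_force: [0.3, 0.5, -0.2]
finger_gap: 85.5
```

Run:
```python
from look import *
S=shot("p23",{"scene":(130,90,310,225),"top":(130,150,310,285)}); st()
n="scene"; c={n:S[n]}
print(fitedge(c,lambda x:[(n,circ((x[0],x[1],97),33))],(428,-14),(3,3)), "tray scene",uw((425.18,-135.9,.0136),(-.5,122,12)))
for t,z in (("spout_outlet",105),("spout_arm",125),("spout_pivot",125),("tumbler_mid",54.5)):
  for d in pinpoint(n,t): print(t,d["pixel"],round(d["score"],2),onz(S[n],[d["pixel"]],z)[0])
```

```text
t 34.3 grasp [428.6 -15.3 222.3] rpy [-1.7999e+02  7.0000e-02 -1.0000e-02] F [-0.2  0.1  0.1] gap 85.3
(array([432.1058367 , -17.31900854]), np.float64(13.620405601078795), np.float64(11.092424905766478)) tray scene [[423.02089739 -13.91808218  12.        ]]
spout_outlet [215.9, 144.2] 0.53 [497.43080937  73.93353055 105.        ]
spout_arm [221.0, 143.4] 0.54 [501.38073672  46.97196693 125.        ]
spout_pivot [236.7, 152.0] 0.65 [520.30834903  -1.34634592 125.        ]
tumbler_mid [202.3, 191.0] 0.77 [416.03707494 -12.0605877   54.5       ]
```

View pics/p23_scene.png

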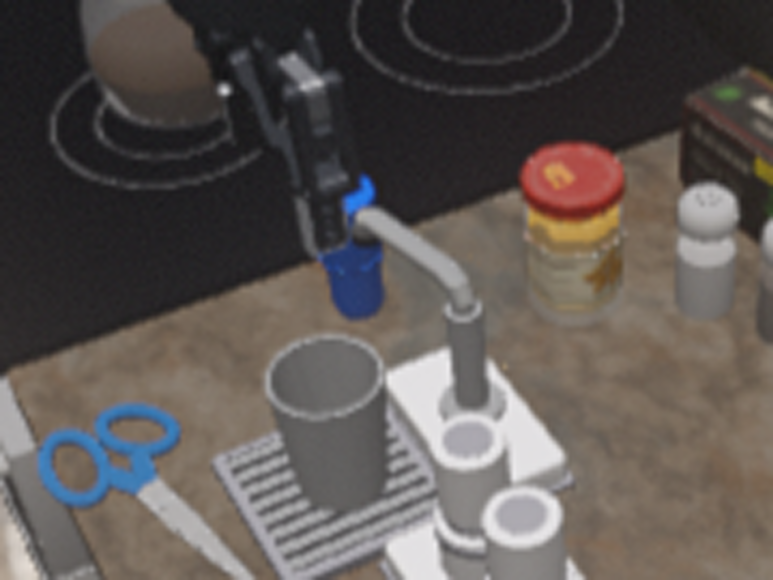

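View pics/p23_top.png

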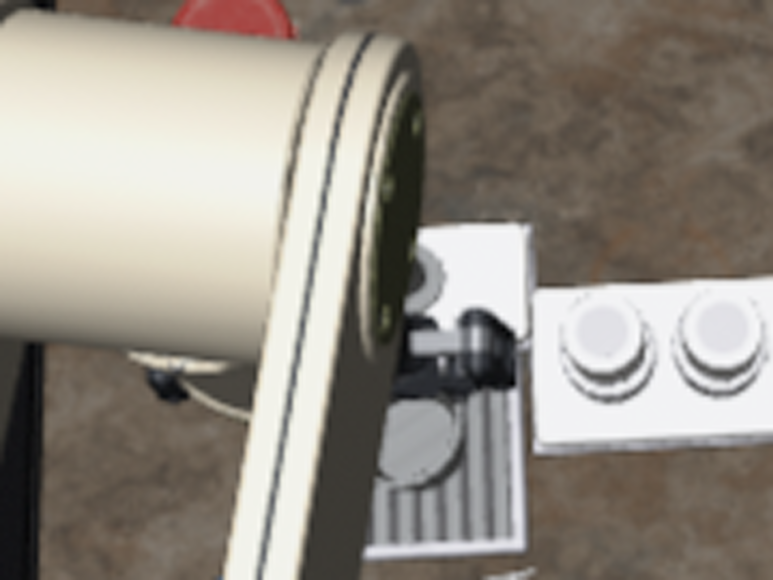

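Run:
```python
from look import *
P=np.array([516.1,-14.6]); th=1.31; a=np.pi-th+0.01; print(P+55*np.array([np.cos(a),np.sin(a)]),np.degrees(a)); st(); go(501.8,38.5,220,np.degrees(a))
```

```text
[501.38756443  38.3957002 ] 105.51548663299297
t 34.5 grasp [428.4 -15.2 221.9] rpy [-1.7998e+02  1.3000e-01 -1.0000e-02] F [-0.3  0.1 -0.3] gap 85.3
d [ 73.1 -53.8   1.8] w [-2.3000e-03  1.2000e-03 -1.8418e+00]
```

>>> arm_command:
  plan:
    - {"jaw": 0, "dx": 6, "dy": -4, "dz": 0, "wx": 0, "wy": 0, "wz": -0.12}
    - {"jaw": 0, "dx": 12, "dy": -9, "dz": 0, "wx": 0, "wy": 0, "wz": -0.26}
    - {"jaw": 0, "dx": 18, "dy": -14, "dz": 0, "wx": 0, "wy": 0, "wz": -0.4}
    - {"jaw": 0, "dx": 24, "dy": -19, "dz": 0, "wx": 0, "wy": 0, "wz": -0.54}
    - {"jaw": 0, "dx": 30, "dy": -24, "dz": 0, "wx": 0, "wy": 0, "wz": -0.68}
    - {"jaw": 0, "dx": 37, "dy": -28, "dz": 0, "wx": 0, "wy": 0, "wz": -0.82}
    - {"jaw": 0, "dx": 44, "dy": -33, "dz": 0, "wx": 0, "wy": 0, "wz": -0.96}
    - {"jaw": 0, "dx": 52, "dy": -39, "dz": 0, "wx": 0, "wy": 0, "wz": -1.1}
    - {"jaw": 0, "dx": 60, "dy": -45, "dz": 0, "wx": 0, "wy": 0, "wz": -1.24}
    - {"jaw": 0, "dx": 68, "dy": -50, "dz": 0, "wx": 0, "wy": 0, "wz": -1.38}
    - {"jaw": 0, "dx": 73, "dy": -54, "dz": 0, "wx": 0, "wy": 0, "wz": -1.52}
    - {"jaw": 0, "dx": 73, "dy": -54, "dz": 0, "wx": 0, "wy": 0, "wz": -1.66}

```text
time: 35.7
tool_pos: [502.3, 39.1, 377.2]
tcp_rot: [-179.9, -0.0, 95.5]
ft_force: [-0.2, -0.6, 0.4]
finger_gap: 85.3
```

Run:
```python
from look import *
st(); go(501.5,38.5,170,105.5)
```

```text
t 35.7 grasp [502.1  39.1 222.2] rpy [-1.7991e+02 -2.0000e-02  9.5460e+01] F [-0.2 -0.6  0.4] gap 85.3
d [-0.5 -0.8 52.2] w [-0.0015 -0.0005 -0.1752]
```

>>> arm_command:
  plan:
    - {"jaw": 0, "dx": 0, "dy": 0, "dz": 10, "wx": 0, "wy": 0, "wz": -0.08}
    - {"jaw": 0, "dx": -0.5, "dy": -0.5, "dz": 25, "wx": 0, "wy": 0, "wz": -0.175}
    - {"jaw": 0, "dx": -0.5, "dy": -0.5, "dz": 40, "wx": 0, "wy": 0, "wz": -0.175}
    - {"jaw": 0, "dx": -0.5, "dy": -0.5, "dz": 52, "wx": 0, "wy": 0, "wz": -0.175}
    - {"jaw": 0, "dx": -0.5, "dy": -0.5, "dz": 52, "wx": 0, "wy": 0, "wz": -0.175}
    - {"jaw": 0, "dx": -0.5, "dy": -0.5, "dz": 52, "wx": 0, "wy": 0, "wz": -0.175}

```text
time: 36.3
tool_pos: [501.5, 38.1, 325.9]
tcp_rot: [-179.9, -0.0, 105.1]
ft_force: [-0.2, -0.0, 1.1]
finger_gap: 85.5
```

Run:
```python
from look import *
S=shot("p24",{"scene":(150,90,310,210),"top":(130,150,310,285)}); st(); go(501.5,38.5,127,105.5)
```

```text
t 36.4 grasp [502.1  38.1 172. ] rpy [1.7994e+02 2.0000e-02 1.0508e+02] F [-1.   0.1 -0.2] gap 85.6
d [ 0.5 -0.3 45. ] w [ 0.0011  0.0003 -0.0073]
```

View pics/p24_scene.png

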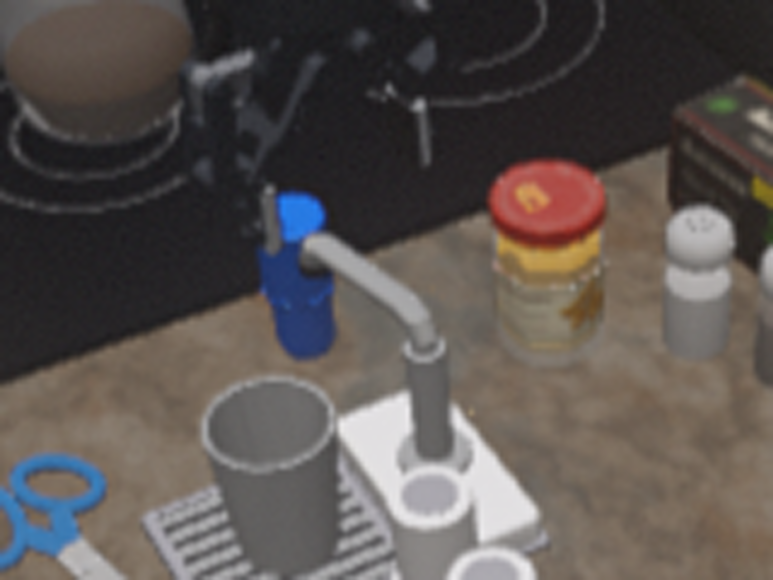

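View pics/p24_top.png

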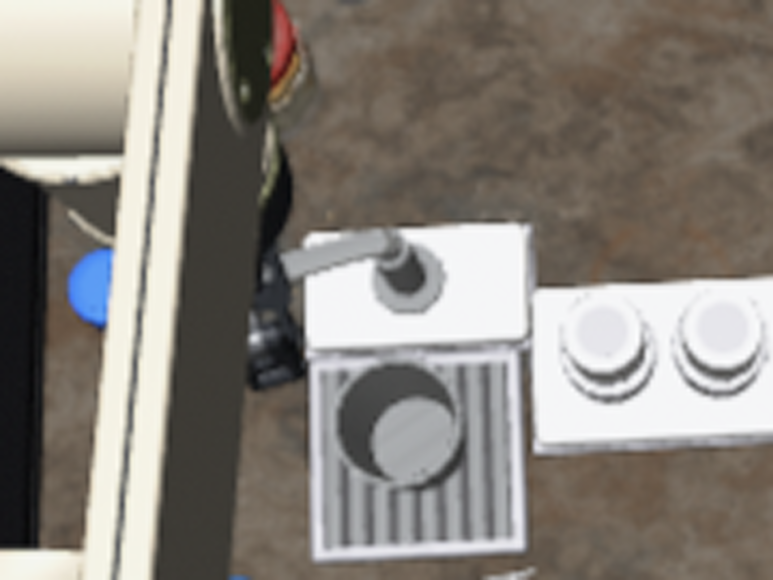

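>>> arm_command:
  plan:
    - {"jaw": 0, "dx": 0, "dy": 0, "dz": 10, "wx": 0, "wy": 0, "wz": 0}
    - {"jaw": 0, "dx": 0, "dy": 0, "dz": 20, "wx": 0, "wy": 0, "wz": 0}
    - {"jaw": 0, "dx": 0, "dy": 0, "dz": 30, "wx": 0, "wy": 0, "wz": 0}
    - {"jaw": 0, "dx": 0, "dy": 0, "dz": 40, "wx": 0, "wy": 0, "wz": 0}
    - {"jaw": 0, "dx": 0, "dy": 0, "dz": 45, "wx": 0, "wy": 0, "wz": 0}
    - {"jaw": 0, "dx": 0, "dy": 0, "dz": 45, "wx": 0, "wy": 0, "wz": 0}
    - {"jaw": 0, "dx": 0, "dy": 0, "dz": 45, "wx": 0, "wy": 0, "wz": 0}

```text
time: 37.1
tool_pos: [501.6, 38.1, 281.2]
tcp_rot: [-180.0, -0.0, 105.1]
ft_force: [0.4, -0.0, 0.5]
finger_gap: 85.4
```

Run:
```python
from look import *
S=shot("p25",{"scene":(150,90,310,210)}); st(); go(501.5,38.5,127,105.5)
```

```text
t 37.15 grasp [501.9  38.1 126.5] rpy [1.7997e+02 1.0000e-02 1.0513e+02] F [ 0.1 -0.3  0.5] gap 85.4
d [ 0.5 -0.2 -0.5] w [ 0.0005  0.0002 -0.0065]
```

View pics/p25_scene.png

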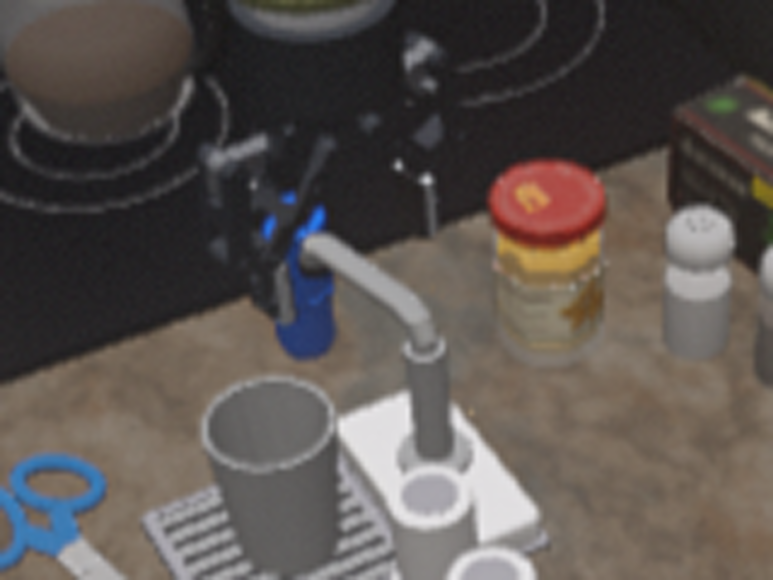

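>>> arm_command:
  plan:
    - {"jaw": 1, "dx": 0, "dy": 0, "dz": 0, "wx": 0, "wy": 0, "wz": 0}
    - {"jaw": 1, "dx": 0, "dy": 0, "dz": 0, "wx": 0, "wy": 0, "wz": 0}
    - {"jaw": 1, "dx": 0, "dy": 0, "dz": 0, "wx": 0, "wy": 0, "wz": 0}
    - {"jaw": 1, "dx": 0, "dy": 0, "dz": 0, "wx": 0, "wy": 0, "wz": 0}
    - {"jaw": 1, "dx": 0, "dy": 0, "dz": 0, "wx": 0, "wy": 0, "wz": 0}
    - {"jaw": 1, "dx": 0, "dy": 0, "dz": 0, "wx": 0, "wy": 0, "wz": 0}
    - {"jaw": 1, "dx": 0, "dy": 0, "dz": 0, "wx": 0, "wy": 0, "wz": 0}
    - {"jaw": 1, "dx": 0, "dy": 0, "dz": 0, "wx": 0, "wy": 0, "wz": 0}
    - {"jaw": 1, "dx": 0, "dy": 0, "dz": 0, "wx": 0, "wy": 0, "wz": 0}
    - {"jaw": 1, "dx": 0, "dy": 0, "dz": 0, "wx": 0, "wy": 0, "wz": 0}
    - {"jaw": 1, "dx": 0, "dy": 0, "dz": 0, "wx": 0, "wy": 0, "wz": 0}
    - {"jaw": 1, "dx": 0, "dy": 0, "dz": 0, "wx": 0, "wy": 0, "wz": 0}
  squeeze: 20

```text
time: 38.35
tool_pos: [501.6, 38.1, 281.3]
tcp_rot: [180.0, 0.0, 105.1]
ft_force: [0.3, 0.4, 2.3]
finger_gap: 13.0
```

Run:
```python
from look import *
S=shot("p26",{"scene":(150,90,310,210)}); st()
s=sense(); R=Ro.from_euler("xyz",s["tcp_rot"],degrees=True)
g=s["tool_pos"]+R.apply([0,0,155]); P=np.array([516.1,-14.6]); v=g[:2]-P; r=np.hypot(*v); a0=np.arctan2(v[1],v[0]); print("r",r,"ang",np.degrees(a0))
for k in range(1,14):
    d=min(0.1*k,np.pi+0.01-a0); a=a0+d; t=np.r_[P+r*np.array([np.cos(a),np.sin(a)]),g[2]]
    print(k,round(d,3),np.round(R.inv().apply(t-g),1), "wz",round(-d,3))
```

```text
t 38.4 grasp [501.7  38.1 126.3] rpy [179.99   0.   105.13] F [-0.9  0.8  3.8] gap 12.9
r 54.67140436786273 ang 105.27770735329464
1 0.1 [-0.3 -5.5 -0. ] wz -0.1
2 0.2 [ -1.1 -10.9  -0. ] wz -0.2
3 0.3 [ -2.5 -16.2  -0. ] wz -0.3
4 0.4 [ -4.4 -21.3  -0. ] wz -0.4
5 0.5 [ -6.8 -26.2  -0. ] wz -0.5
6 0.6 [ -9.6 -30.8  -0. ] wz -0.6
7 0.7 [-12.9 -35.2  -0. ] wz -0.7
8 0.8 [-16.7 -39.2  -0. ] wz -0.8
9 0.9 [-20.8 -42.8  -0. ] wz -0.9
10 1.0 [-25.3 -45.9  -0. ] wz -1.0
11 1.1 [-30.  -48.6  -0. ] wz -1.1
12 1.2 [-35.  -50.9  -0. ] wz -1.2
13 1.3 [-40.2 -52.6  -0. ] wz -1.3
```

View pics/p26_scene.png

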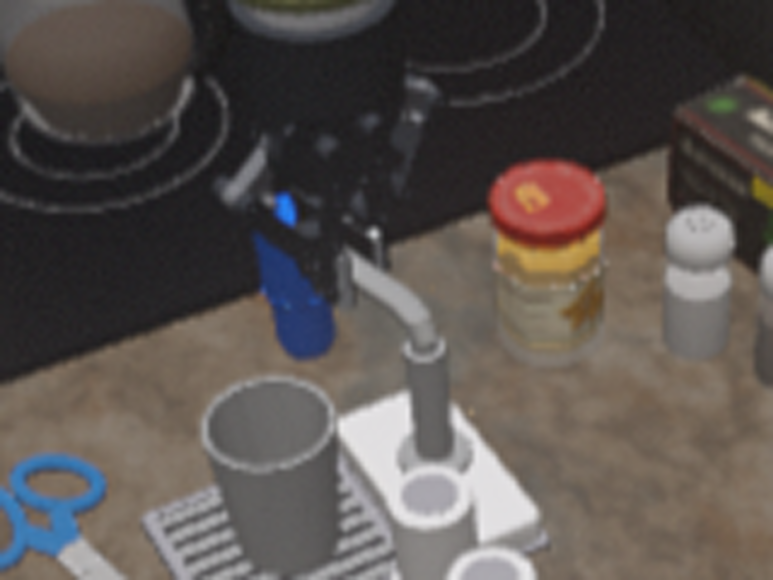

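>>> arm_command:
  plan:
    - {"jaw": 1, "dx": -0.3, "dy": -5.5, "dz": 0, "wx": 0, "wy": 0, "wz": -0.1}
    - {"jaw": 1, "dx": -1.1, "dy": -10.9, "dz": 0, "wx": 0, "wy": 0, "wz": -0.2}
    - {"jaw": 1, "dx": -2.5, "dy": -16.2, "dz": 0, "wx": 0, "wy": 0, "wz": -0.3}
    - {"jaw": 1, "dx": -4.4, "dy": -21.3, "dz": 0, "wx": 0, "wy": 0, "wz": -0.4}
    - {"jaw": 1, "dx": -6.8, "dy": -26.2, "dz": 0, "wx": 0, "wy": 0, "wz": -0.5}
    - {"jaw": 1, "dx": -9.6, "dy": -30.8, "dz": 0, "wx": 0, "wy": 0, "wz": -0.6}
    - {"jaw": 1, "dx": -12.9, "dy": -35.2, "dz": 0, "wx": 0, "wy": 0, "wz": -0.7}
    - {"jaw": 1, "dx": -16.7, "dy": -39.2, "dz": 0, "wx": 0, "wy": 0, "wz": -0.8}
    - {"jaw": 1, "dx": -20.8, "dy": -42.8, "dz": 0, "wx": 0, "wy": 0, "wz": -0.9}
    - {"jaw": 1, "dx": -25.3, "dy": -45.9, "dz": 0, "wx": 0, "wy": 0, "wz": -1.0}
    - {"jaw": 1, "dx": -30, "dy": -48.6, "dz": 0, "wx": 0, "wy": 0, "wz": -1.1}
    - {"jaw": 1, "dx": -35, "dy": -50.9, "dz": 0, "wx": 0, "wy": 0, "wz": -1.2}

```text
time: 39.6
tool_pos: [462.0, -8.8, 281.4]
tcp_rot: [179.9, 0.1, 174.1]
ft_force: [5.6, 2.9, -2.0]
finger_gap: 13.4
```

Run:
```python
from look import *
S=shot("p27",{"scene":(150,90,310,210)}); st(); go(461.4,-15.2,126.5,180.5)
```

```text
t 39.65 grasp [462.2  -9.2 126.4] rpy [1.7996e+02 1.1000e-01 1.7448e+02] F [ 4.7  1.6 -1. ] gap 13.2
d [-0.  -5.9 -0.2] w [ 0.0006  0.0019 -0.1051]
```

View pics/p27_scene.png

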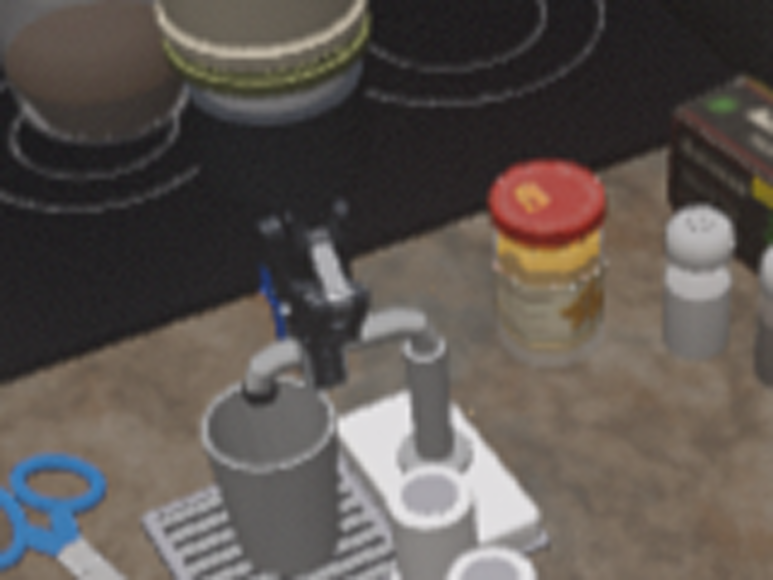

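>>> arm_command:
  plan:
    - {"jaw": 1, "dx": 0, "dy": -3, "dz": 0, "wx": 0, "wy": 0, "wz": -0.05}
    - {"jaw": 1, "dx": 0, "dy": -6, "dz": 0, "wx": 0, "wy": 0, "wz": -0.105}
    - {"jaw": 1, "dx": 0, "dy": -6, "dz": 0, "wx": 0, "wy": 0, "wz": -0.105}
    - {"jaw": 1, "dx": 0, "dy": -6, "dz": 0, "wx": 0, "wy": 0, "wz": -0.105}

```text
time: 40.05
tool_pos: [461.6, -14.7, 281.4]
tcp_rot: [180.0, 0.1, 179.8]
ft_force: [6.6, 1.6, -1.7]
finger_gap: 13.3
```

>>> arm_command:
  plan:
    - {"jaw": 0.5, "dx": 0, "dy": 0, "dz": 0, "wx": 0, "wy": 0, "wz": 0}
    - {"jaw": 0.3, "dx": 0, "dy": 0, "dz": 0, "wx": 0, "wy": 0, "wz": 0}
    - {"jaw": 0.3, "dx": 0, "dy": 0, "dz": 0, "wx": 0, "wy": 0, "wz": 0}
    - {"jaw": 0.3, "dx": 0, "dy": 0, "dz": 0, "wx": 0, "wy": 0, "wz": 0}
    - {"jaw": 0.3, "dx": 0, "dy": 0, "dz": 0, "wx": 0, "wy": 0, "wz": 0}
    - {"jaw": 0.3, "dx": 0, "dy": 0, "dz": -15, "wx": 0, "wy": 0, "wz": 0}
    - {"jaw": 0.3, "dx": 0, "dy": 0, "dz": -35, "wx": 0, "wy": 0, "wz": 0}
    - {"jaw": 0.3, "dx": 0, "dy": 0, "dz": -60, "wx": 0, "wy": 0, "wz": 0}
    - {"jaw": 0.3, "dx": 0, "dy": 0, "dz": -85, "wx": 0, "wy": 0, "wz": 0}
    - {"jaw": 0.3, "dx": 0, "dy": 0, "dz": -100, "wx": 0, "wy": 0, "wz": 0}
    - {"jaw": 0.3, "dx": 0, "dy": 0, "dz": -100, "wx": 0, "wy": 0, "wz": 0}

```text
time: 41.15
tool_pos: [461.7, -15.0, 383.6]
tcp_rot: [-180.0, 0.3, 179.9]
ft_force: [0.0, -0.0, -0.2]
finger_gap: 59.9
```

Run:
```python
from look import *
S=shot("p28",{"scene":(150,90,310,210),"top":(130,150,310,285)}); st()
n="scene"
for t,z in (("spout_outlet",105),("spout_arm",125),("spout_pivot",125),("tumbler_mid",54.5)):
  for d in pinpoint(n,t): print(t,d["pixel"],round(d["score"],2),onz(S[n],[d["pixel"]],z)[0])
```

```text
t 41.25 grasp [460.8 -14.9 225.5] rpy [ 1.8000e+02 -2.0000e-02  1.7989e+02] F [-0.  -0.1 -0.7] gap 59.9
spout_outlet [204.9, 173.1] 0.68 [431.26343963  -9.72430023 105.        ]
spout_outlet [251.1, 229.9] 0.63 [ 445.95967416 -214.64789911  105.        ]
spout_outlet [370.1, 297.7] 0.18 [ 558.67290589 -459.72514271  105.        ]
spout_arm [211.3, 161.5] 0.78 [453.83665507  -1.77760952 125.        ]
spout_pivot [235.6, 155.4] 0.77 [512.56258228 -11.09325859 125.        ]
tumbler_mid [204.0, 186.3] 0.94 [425.96695883   0.66505895  54.5       ]
tumbler_mid [206.6, 201.9] 0.63 [410.68954999 -50.36828462  54.5       ]
```

View pics/p28_scene.png

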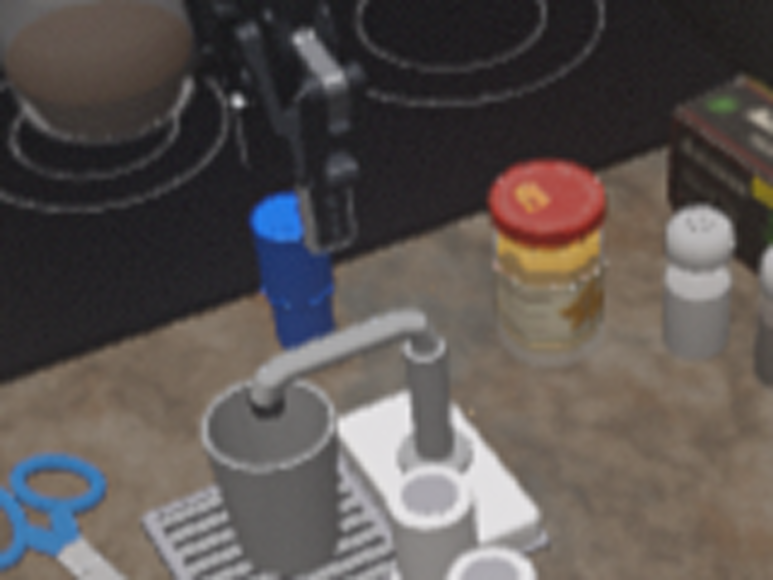

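View pics/p28_top.png

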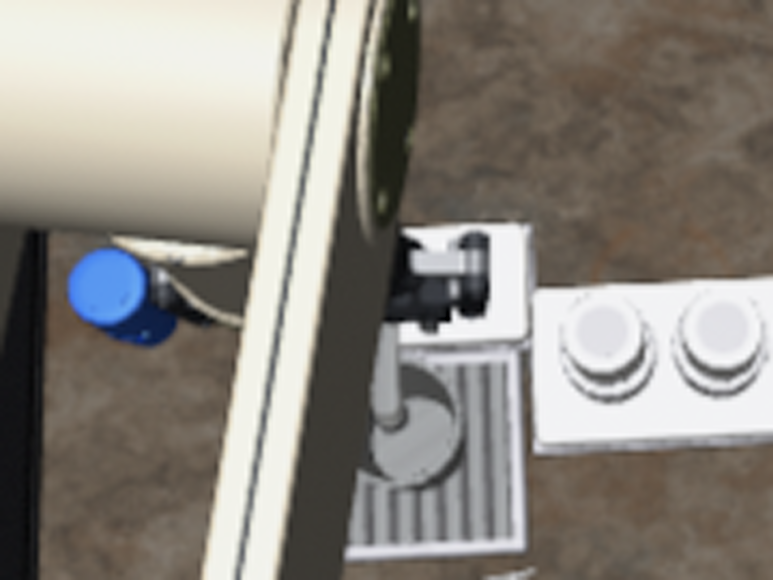

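Run:
```python
from look import *
st(); go(515,-282.5,220,180.5)
```

```text
t 41.45 grasp [460.2 -14.8 224.6] rpy [ 1.7998e+02 -1.4000e-01  1.7989e+02] F [0.3 0.3 0.1] gap 60.1
d [ -54.9 -267.5    4.4] w [ 0.0004 -0.0025 -0.0106]
```

>>> arm_command:
  plan:
    - {"jaw": 0.3, "dx": -4, "dy": -20, "dz": 0, "wx": 0, "wy": 0, "wz": 0}
    - {"jaw": 0.3, "dx": -9, "dy": -45, "dz": 0, "wx": 0, "wy": 0, "wz": 0}
    - {"jaw": 0.3, "dx": -15, "dy": -75, "dz": 0, "wx": 0, "wy": 0, "wz": 0}
    - {"jaw": 0.3, "dx": -21, "dy": -105, "dz": 0, "wx": 0, "wy": 0, "wz": 0}
    - {"jaw": 0.3, "dx": -28, "dy": -135, "dz": 0, "wx": 0, "wy": 0, "wz": 0}
    - {"jaw": 0.3, "dx": -34, "dy": -165, "dz": 0, "wx": 0, "wy": 0, "wz": 0}
    - {"jaw": 0.3, "dx": -40, "dy": -195, "dz": 0, "wx": 0, "wy": 0, "wz": 0}
    - {"jaw": 0.3, "dx": -46, "dy": -225, "dz": 0, "wx": 0, "wy": 0, "wz": 0}
    - {"jaw": 0.3, "dx": -52, "dy": -250, "dz": 0, "wx": 0, "wy": 0, "wz": 0}
    - {"jaw": 0.3, "dx": -55, "dy": -267, "dz": 0, "wx": 0, "wy": 0, "wz": 0}
    - {"jaw": 0.3, "dx": -55, "dy": -267, "dz": 0, "wx": 0, "wy": 0, "wz": 0}
    - {"jaw": 0.3, "dx": -55, "dy": -267, "dz": 0, "wx": 0, "wy": 0, "wz": 0}

```text
time: 42.65
tool_pos: [515.2, -281.9, 380.0]
tcp_rot: [179.9, -0.1, 179.9]
ft_force: [0.4, -0.6, -0.0]
finger_gap: 60.0
```

Run:
```python
from look import *
S=shot("p29",{"scene":(150,100,350,250),"top":(170,140,370,290)}); st(); go(515,-282.5,150,180.5)
for n in S:
  c={n:S[n]}; uu={"scene":(425.18,-135.9,.0136),"top":(425.5,-139.1,.0077)}[n]
  print(n,"tumbler rim",fitedge(c,lambda x:[(n,circ((x[0],x[1],97),33)),(n,circ((x[0],x[1],97),30))],uw(uu,(4.5,122,0))[0,:2],(3,3))[0],"tray",uw(uu,(-.5,122,12)))
  for t,z in (("spout_outlet",105),("spout_pivot",125),("tumbler_mid",54.5),("tap_grip",92),("tap_pivot",92)):
    for d in pinpoint(n,t): print(n,t,d["pixel"],round(d["score"],2),onz(S[n],[d["pixel"]],z)[0])
```

```text
t 42.75 grasp [ 515.3 -281.   225.6] rpy [ 1.7995e+02 -5.0000e-02  1.7993e+02] F [-0.3 -1.  -1. ] gap 59.9
d [ 0.3 -1.4 75.6] w [ 0.0009 -0.0008 -0.01  ]
scene tumbler rim [430.95387427 -23.38864103] tray [[423.02089739 -13.91808218  12.        ]]
scene spout_outlet [205.3, 173.5] 0.74 [431.53244673 -11.45416988 105.        ]
scene spout_outlet [299.0, 243.1] 0.4 [ 513.26539314 -292.79439851  105.        ]
scene spout_pivot [236.6, 154.1] 0.84 [516.70177225  -8.08407944 125.        ]
scene tumbler_mid [208.6, 194.0] 0.8 [425.19785268 -29.015991    54.5       ]
scene tap_grip [294.3, 243.6] 0.89 [ 509.89171973 -281.19201302   92.        ]
scene tap_pivot [277.6, 253.0] 0.83 [ 468.66586349 -284.13552582   92.        ]
scene tap_pivot [251.4, 227.8] 0.53 [ 453.37905598 -200.54831916   92.        ]
top tumbler rim [435.18055483 -38.50222081] tray [[424.06062411 -17.10746663  12.        ]]
top spout_outlet [222.8, 246.6] 0.79 [430.40400521 -20.00945491 105.        ]
top spout_pivot [221.2, 206.7] 0.79 [512.52434574 -19.81542994 125.        ]
top spout_pivot [193.1, 170.7] 0.43 [593.83394355  40.01218858 125.        ]
top tumbler_mid [231.7, 247.8] 0.89 [434.31478743 -33.08018546  54.5       ]
top tumbler_mid [224.4, 256.4] 0.43 [415.74506947 -16.7546965   54.5       ]
top tap_grip [346.1, 203.1] 0.55 [ 518.51012743 -287.97991468   92.        ]
top tap_pivot [345.6, 223.9] 0.81 [ 472.44488968 -284.16581751   92.        ]
```

View pics/p29_scene.png

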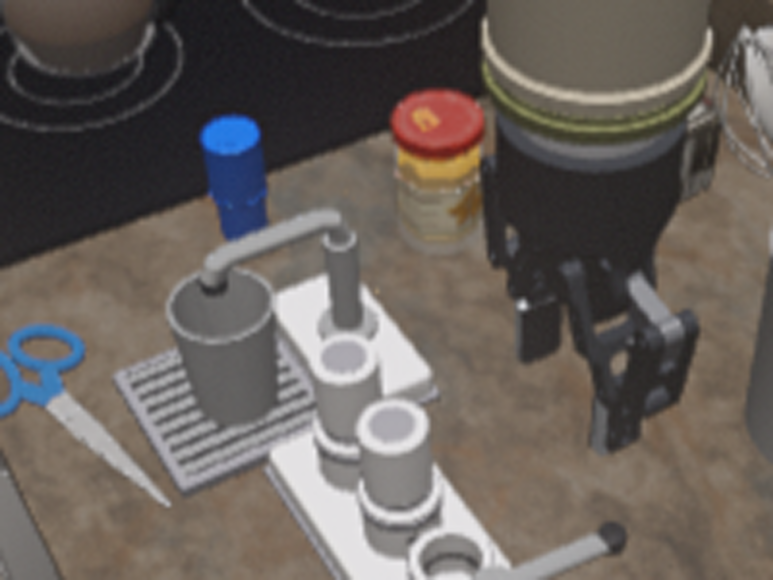

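View pics/p29_top.png

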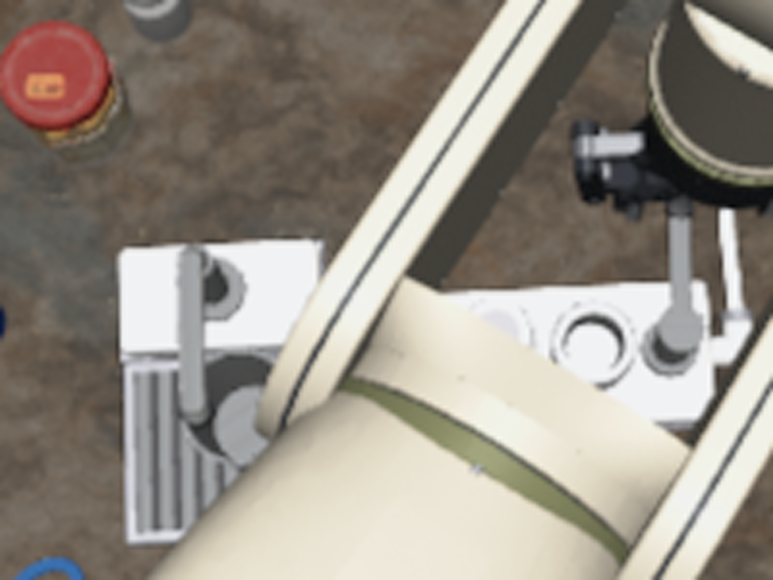

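The tumbler has been knocked to the right on the tray: the top crop shows its rim centre near (235,410), with the spout now over its left edge. I'll move the arm clear and measure again.

>>> arm_command:
  plan:
    - {"jaw": 0.3, "dx": 0, "dy": -20, "dz": -10, "wx": 0, "wy": 0, "wz": 0}
    - {"jaw": 0.3, "dx": 10, "dy": -45, "dz": -20, "wx": 0, "wy": 0, "wz": 0}
    - {"jaw": 0.3, "dx": 20, "dy": -75, "dz": -20, "wx": 0, "wy": 0, "wz": 0}
    - {"jaw": 0.3, "dx": 35, "dy": -105, "dz": -20, "wx": 0, "wy": 0, "wz": 0}
    - {"jaw": 0.3, "dx": 50, "dy": -130, "dz": -20, "wx": 0, "wy": 0, "wz": 0}
    - {"jaw": 0.3, "dx": 60, "dy": -155, "dz": -20, "wx": 0, "wy": 0, "wz": 0}
    - {"jaw": 0.3, "dx": 70, "dy": -180, "dz": -20, "wx": 0, "wy": 0, "wz": 0}
    - {"jaw": 0.3, "dx": 80, "dy": -200, "dz": -20, "wx": 0, "wy": 0, "wz": 0}
    - {"jaw": 0.3, "dx": 80, "dy": -200, "dz": -20, "wx": 0, "wy": 0, "wz": 0}

```text
time: 44.15
tool_pos: [433.5, -484.2, 400.9]
tcp_rot: [-180.0, -0.0, 179.7]
ft_force: [0.7, 0.4, -0.5]
finger_gap: 60.0
```

Run:
```python
from look import *
S=shot("p30",{"scene":(150,100,310,220),"top":(170,170,370,320)}); st()
for n in S:
  c={n:S[n]}; uu={"scene":(425.18,-135.9,.0136),"top":(425.5,-139.1,.0077)}[n]
  for x0 in ((425,-25),(432,-38)):
    print(n,"tumbler rim",fitedge(c,lambda x:[(n,circ((x[0],x[1],97),33)),(n,circ((x[0],x[1],12),26.5)[:0] if 0 else circ((x[0],x[1],97),30))],x0,(4,4)))
  print("tray",uw(uu,(-.5,122,12)))
  for t,z in (("spout_outlet",105),("spout_pivot",125),("tumbler_mid",54.5)):
    for d in pinpoint(n,t): print(n,t,d["pixel"],round(d["score"],2),onz(S[n],[d["pixel"]],z)[0])
```

```text
t 44.25 grasp [ 434.9 -482.   245.9] rpy [179.97  -0.   179.83] F [-0.5 -0.1  0.4] gap 59.7
scene tumbler rim (array([436.82740554, -45.32408877]), np.float64(31.963663860440647), np.float64(11.49391567641267))
scene tumbler rim (array([436.82734584, -45.32402126]), np.float64(31.96366267504021), np.float64(20.941921586945604))
tray [[423.02089739 -13.91808218  12.        ]]
scene spout_outlet [254.6, 224.4] 0.56 [ 459.07605532 -205.39347196  105.        ]
scene spout_outlet [205.2, 174.2] 0.49 [430.38243086 -13.52763257 105.        ]
scene spout_pivot [234.9, 152.8] 0.67 [515.28902397  -1.79267728 125.        ]
scene spout_pivot [252.5, 236.2] 0.57 [ 434.45807741 -244.52436635  125.        ]
scene tumbler_mid [215.0, 196.8] 0.95 [434.70911667 -45.25576041  54.5       ]
top tumbler rim (array([438.81232459, -54.96846566]), np.float64(48.213670746324034), np.float64(22.966255367919274))
top tumbler rim (array([436.36281855, -46.79446127]), np.float64(49.98045267703763), np.float64(29.68937495630428))
tray [[424.06062411 -17.10746663  12.        ]]
top spout_outlet [221.5, 248.0] 0.65 [427.51721291 -17.24117121 105.        ]
top spout_pivot [220.0, 207.2] 0.78 [511.53128909 -17.27609024 125.        ]
top spout_pivot [191.5, 170.7] 0.35 [593.95520788  43.445335   125.        ]
top tumbler_mid [235.2, 245.5] 0.67 [439.18397233 -40.90189816  54.5       ]
```

View pics/p30_scene.png

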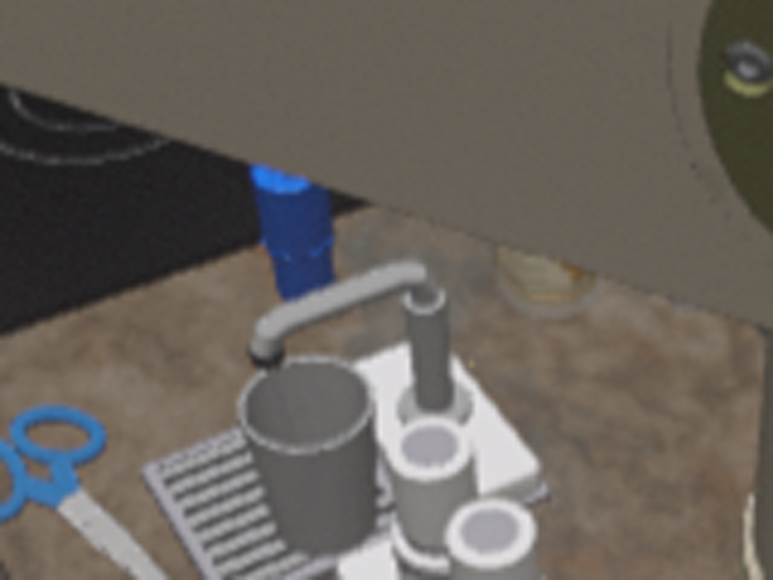

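View pics/p30_top.png

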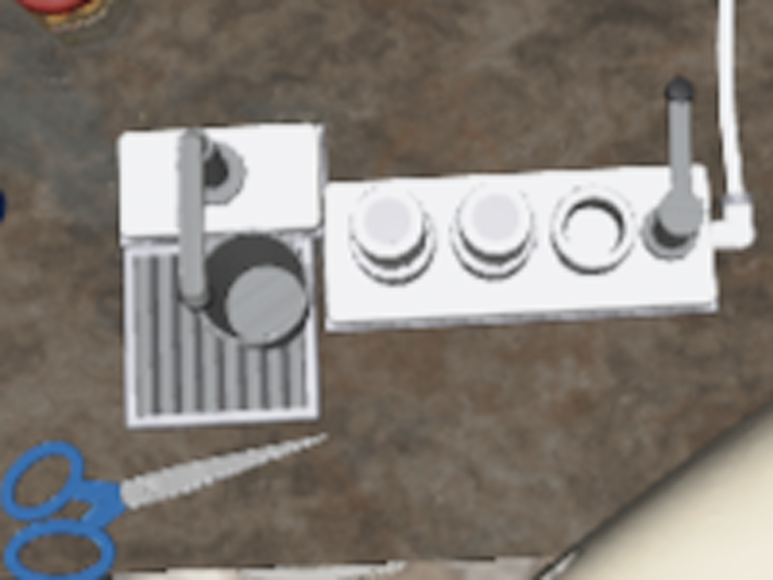

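The tumbler now sits at about (436,-46), which is 30 mm right of the tray centre. That's at the limit, so I'll re-place it: swing the spout aside first, then regrasp.

Run:
```python
from look import *
st(); go(461.5,-15,222,180)
```

```text
t 44.55 grasp [ 435.7 -481.2  246.3] rpy [-1.8000e+02  1.0000e-02  1.7996e+02] F [0.3 1.9 0. ] gap 60.0
d [-25.5 466.2  24.3] w [-0.0001  0.0002 -0.0007]
```

>>> arm_command:
  plan:
    - {"jaw": 0.3, "dx": -1, "dy": 20, "dz": 0, "wx": 0, "wy": 0, "wz": 0}
    - {"jaw": 0.3, "dx": -3, "dy": 60, "dz": 0, "wx": 0, "wy": 0, "wz": 0}
    - {"jaw": 0.3, "dx": -6, "dy": 105, "dz": 0, "wx": 0, "wy": 0, "wz": 0}
    - {"jaw": 0.3, "dx": -8, "dy": 150, "dz": 0, "wx": 0, "wy": 0, "wz": 0}
    - {"jaw": 0.3, "dx": -11, "dy": 195, "dz": 0, "wx": 0, "wy": 0, "wz": 0}
    - {"jaw": 0.3, "dx": -13, "dy": 240, "dz": 5, "wx": 0, "wy": 0, "wz": 0}
    - {"jaw": 0.3, "dx": -16, "dy": 285, "dz": 10, "wx": 0, "wy": 0, "wz": 0}
    - {"jaw": 0.3, "dx": -18, "dy": 330, "dz": 15, "wx": 0, "wy": 0, "wz": 0}
    - {"jaw": 0.3, "dx": -21, "dy": 375, "dz": 20, "wx": 0, "wy": 0, "wz": 0}
    - {"jaw": 0.3, "dx": -23, "dy": 415, "dz": 24, "wx": 0, "wy": 0, "wz": 0}
    - {"jaw": 0.3, "dx": -25, "dy": 445, "dz": 24, "wx": 0, "wy": 0, "wz": 0}
    - {"jaw": 0.3, "dx": -25.5, "dy": 466, "dz": 24, "wx": 0, "wy": 0, "wz": 0}

```text
time: 45.75
tool_pos: [461.1, -13.4, 377.3]
tcp_rot: [180.0, 0.0, -180.0]
ft_force: [-0.1, -0.8, 0.1]
finger_gap: 59.8
```

>>> arm_command:
  plan:
    - {"jaw": 0.3, "dx": 0, "dy": 0, "dz": 0, "wx": 0, "wy": 0, "wz": 0}
    - {"jaw": 0.3, "dx": 0, "dy": 0, "dz": 0, "wx": 0, "wy": 0, "wz": 0}
    - {"jaw": 0.3, "dx": 0, "dy": 0, "dz": 0, "wx": 0, "wy": 0, "wz": 0}

```text
time: 46.05
tool_pos: [461.4, -16.5, 377.4]
tcp_rot: [-180.0, 0.0, 179.9]
ft_force: [-0.5, 1.3, 0.4]
finger_gap: 59.7
```

Run:
```python
from look import *
S=shot("p31",{"scene":(150,90,310,210)}); st(); go(461.5,-15,127,180.5)
n="scene";c={n:S[n]}
print(n,"tumbler rim",fitedge(c,lambda x:[(n,circ((x[0],x[1],97),33)),(n,circ((x[0],x[1],97),30))],(437,-45),(4,4)))
```

```text
t 46.1 grasp [461.5 -16.7 222.3] rpy [-1.7998e+02  1.0000e-02  1.7985e+02] F [-0.1  0.6 -0.6] gap 59.6
d [-0.   1.7 95.3] w [-0.0003  0.0001 -0.0114]
scene tumbler rim (array([436.81533776, -45.3170622 ]), np.float64(32.47292697536171), np.float64(32.42412569968549))
```

View pics/p31_scene.png

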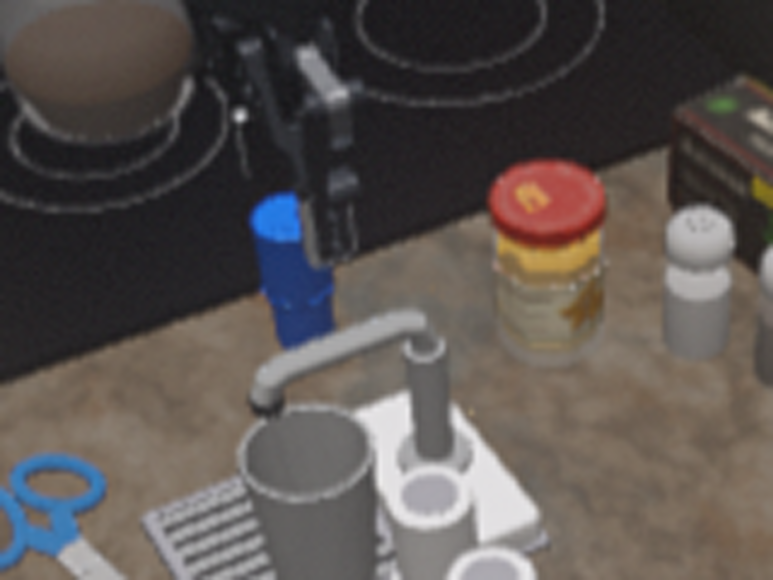

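>>> arm_command:
  plan:
    - {"jaw": 0.3, "dx": 0, "dy": 1.5, "dz": 15, "wx": 0, "wy": 0, "wz": 0}
    - {"jaw": 0.3, "dx": 0, "dy": 1.5, "dz": 30, "wx": 0, "wy": 0, "wz": 0}
    - {"jaw": 0.3, "dx": 0, "dy": 1.5, "dz": 50, "wx": 0, "wy": 0, "wz": 0}
    - {"jaw": 0.3, "dx": 0, "dy": 1.5, "dz": 65, "wx": 0, "wy": 0, "wz": 0}
    - {"jaw": 0.3, "dx": 0, "dy": 1.5, "dz": 80, "wx": 0, "wy": 0, "wz": 0}
    - {"jaw": 0.3, "dx": 0, "dy": 1.5, "dz": 90, "wx": 0, "wy": 0, "wz": 0}
    - {"jaw": 0.3, "dx": 0, "dy": 1.5, "dz": 95, "wx": 0, "wy": 0, "wz": 0}
    - {"jaw": 0.3, "dx": 0, "dy": 1.5, "dz": 95, "wx": 0, "wy": 0, "wz": 0}
    - {"jaw": 0.3, "dx": 0, "dy": 1.5, "dz": 95, "wx": 0, "wy": 0, "wz": 0}

```text
time: 47.0
tool_pos: [461.6, -14.5, 282.5]
tcp_rot: [-180.0, 0.0, 179.9]
ft_force: [0.1, -0.2, -0.0]
finger_gap: 59.6
```

>>> arm_command:
  plan:
    - {"jaw": 1, "dx": 0, "dy": 0, "dz": 0, "wx": 0, "wy": 0, "wz": 0}
    - {"jaw": 1, "dx": 0, "dy": 0, "dz": 0, "wx": 0, "wy": 0, "wz": 0}
    - {"jaw": 1, "dx": 0, "dy": 0, "dz": 0, "wx": 0, "wy": 0, "wz": 0}
    - {"jaw": 1, "dx": 0, "dy": 0, "dz": 0, "wx": 0, "wy": 0, "wz": 0}
    - {"jaw": 1, "dx": 0, "dy": 0, "dz": 0, "wx": 0, "wy": 0, "wz": 0}
    - {"jaw": 1, "dx": 0, "dy": 0, "dz": 0, "wx": 0, "wy": 0, "wz": 0}
    - {"jaw": 1, "dx": 0, "dy": 0, "dz": 0, "wx": 0, "wy": 0, "wz": 0}
    - {"jaw": 1, "dx": 0, "dy": 0, "dz": 0, "wx": 0, "wy": 0, "wz": 0}
    - {"jaw": 1, "dx": 0, "dy": 0, "dz": 0, "wx": 0, "wy": 0, "wz": 0}
  squeeze: 20

```text
time: 47.9
tool_pos: [461.7, -14.4, 282.7]
tcp_rot: [-180.0, 0.0, 179.9]
ft_force: [-1.1, 0.2, 5.4]
finger_gap: 13.1
```

Run:
```python
from look import *
st()
s=sense(); R=Ro.from_euler("xyz",s["tcp_rot"],degrees=True)
g=s["tool_pos"]+R.apply([0,0,155]); P=np.array([516.1,-14.6]); v=g[:2]-P; r=np.hypot(*v); a0=np.arctan2(v[1],v[0]); print("r",r,"ang",np.degrees(a0))
for k in range(1,13):
    d=-0.1*k; a=a0+d; t=np.r_[P+r*np.array([np.cos(a),np.sin(a)]),g[2]]
    print(k,round(d,3),np.round(R.inv().apply(t-g),1), "wz",round(-d,3))
```

```text
t 47.9 grasp [461.8 -14.5 127.7] rpy [-1.7999e+02  4.0000e-02  1.7990e+02] F [-1.1  0.2  5.4] gap 13.1
r 54.326741526912066 ang 179.85801702478918
1 -0.1 [-0.3  5.4 -0. ] wz 0.1
2 -0.2 [-1.1 10.8 -0. ] wz 0.2
3 -0.3 [-2.4 16.1  0. ] wz 0.3
4 -0.4 [-4.3 21.2  0. ] wz 0.4
5 -0.5 [-6.7 26.   0. ] wz 0.5
6 -0.6 [-9.5 30.7  0. ] wz 0.6
7 -0.7 [-12.8  35.    0. ] wz 0.7
8 -0.8 [-16.5  39.    0. ] wz 0.8
9 -0.9 [-20.6  42.5   0. ] wz 0.9
10 -1.0 [-25.   45.7   0. ] wz 1.0
11 -1.1 [-29.7  48.4   0. ] wz 1.1
12 -1.2 [-34.7  50.6   0. ] wz 1.2
```

>>> arm_command:
  plan:
    - {"jaw": 1, "dx": -0.3, "dy": 5.4, "dz": 0, "wx": 0, "wy": 0, "wz": 0.1}
    - {"jaw": 1, "dx": -1.1, "dy": 10.8, "dz": 0, "wx": 0, "wy": 0, "wz": 0.2}
    - {"jaw": 1, "dx": -2.4, "dy": 16.1, "dz": 0, "wx": 0, "wy": 0, "wz": 0.3}
    - {"jaw": 1, "dx": -4.3, "dy": 21.2, "dz": 0, "wx": 0, "wy": 0, "wz": 0.4}
    - {"jaw": 1, "dx": -6.7, "dy": 26, "dz": 0, "wx": 0, "wy": 0, "wz": 0.5}
    - {"jaw": 1, "dx": -9.5, "dy": 30.7, "dz": 0, "wx": 0, "wy": 0, "wz": 0.6}
    - {"jaw": 1, "dx": -12.8, "dy": 35, "dz": 0, "wx": 0, "wy": 0, "wz": 0.7}
    - {"jaw": 1, "dx": -16.5, "dy": 39, "dz": 0, "wx": 0, "wy": 0, "wz": 0.8}
    - {"jaw": 1, "dx": -20.6, "dy": 42.5, "dz": 0, "wx": 0, "wy": 0, "wz": 0.9}
    - {"jaw": 1, "dx": -25, "dy": 45.7, "dz": 0, "wx": 0, "wy": 0, "wz": 1.0}
    - {"jaw": 1, "dx": -29.7, "dy": 48.4, "dz": 0, "wx": 0, "wy": 0, "wz": 1.1}
    - {"jaw": 1, "dx": -34.7, "dy": 50.6, "dz": 0, "wx": 0, "wy": 0, "wz": 1.2}

```text
time: 49.1
tool_pos: [496.3, 36.5, 282.6]
tcp_rot: [-180.0, -0.0, 110.9]
ft_force: [-4.4, -0.1, 7.4]
finger_gap: 13.1
```

>>> arm_command:
  plan:
    - {"jaw": 0.3, "dx": 0, "dy": 0, "dz": 0, "wx": 0, "wy": 0, "wz": 0}
    - {"jaw": 0.2, "dx": 0, "dy": 0, "dz": 0, "wx": 0, "wy": 0, "wz": 0}
    - {"jaw": 0, "dx": 0, "dy": 0, "dz": 0, "wx": 0, "wy": 0, "wz": 0}
    - {"jaw": 0, "dx": 0, "dy": 0, "dz": 0, "wx": 0, "wy": 0, "wz": 0}
    - {"jaw": 0, "dx": 0, "dy": 0, "dz": 0, "wx": 0, "wy": 0, "wz": 0}
    - {"jaw": 0, "dx": 0, "dy": 0, "dz": -20, "wx": 0, "wy": 0, "wz": 0}
    - {"jaw": 0, "dx": 0, "dy": 0, "dz": -45, "wx": 0, "wy": 0, "wz": 0}
    - {"jaw": 0, "dx": 0, "dy": 0, "dz": -70, "wx": 0, "wy": 0, "wz": 0}
    - {"jaw": 0, "dx": 0, "dy": 0, "dz": -90, "wx": 0, "wy": 0, "wz": 0}
    - {"jaw": 0, "dx": 0, "dy": 0, "dz": -95, "wx": 0, "wy": 0, "wz": 0}
    - {"jaw": 0, "dx": 0, "dy": 0, "dz": -95, "wx": 0, "wy": 0, "wz": 0}

```text
time: 50.2
tool_pos: [496.5, 36.1, 377.8]
tcp_rot: [179.9, 0.0, 111.2]
ft_force: [1.2, 0.6, -0.3]
finger_gap: 85.4
```

Run:
```python
from look import *
S=shot("p32",{"scene":(150,90,310,210),"top":(130,170,330,320)}); st()
for n,x0 in (("scene",(437,-45)),("top",(436.4,-47))):
  c={n:S[n]}
  print(n,"tumbler rim",fitedge(c,lambda x:[(n,circ((x[0],x[1],97),33)),(n,circ((x[0],x[1],97),30))],x0,(4,4)))
go(436.5,-46,200,90); go(436.5,-46,200,135)
```

```text
t 50.3 grasp [495.6  36.1 220.8] rpy [-1.7991e+02 -4.0000e-02  1.1114e+02] F [-0.1  0.5  0.5] gap 85.4
scene tumbler rim (array([436.78254104, -45.52067094]), np.float64(32.498430286441796), np.float64(32.30580299150675))
top tumbler rim (array([436.5461211 , -46.20230253]), np.float64(52.33870133548507), np.float64(51.84350567661859))
d [-55.1 -85.   20.9] w [-0.0017 -0.0004  0.369 ]
d [-55.1 -85.   20.9] w [-0.0014 -0.001  -0.4164]
```

View pics/p32_scene.png

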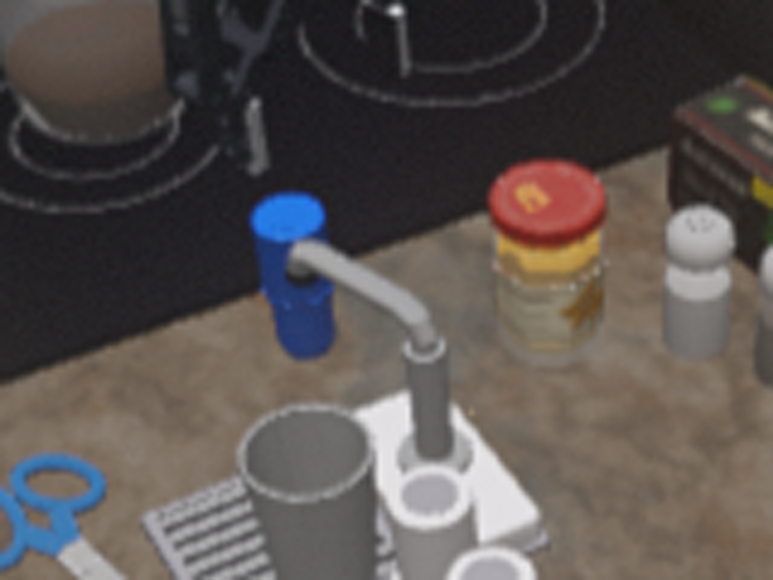

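View pics/p32_top.png

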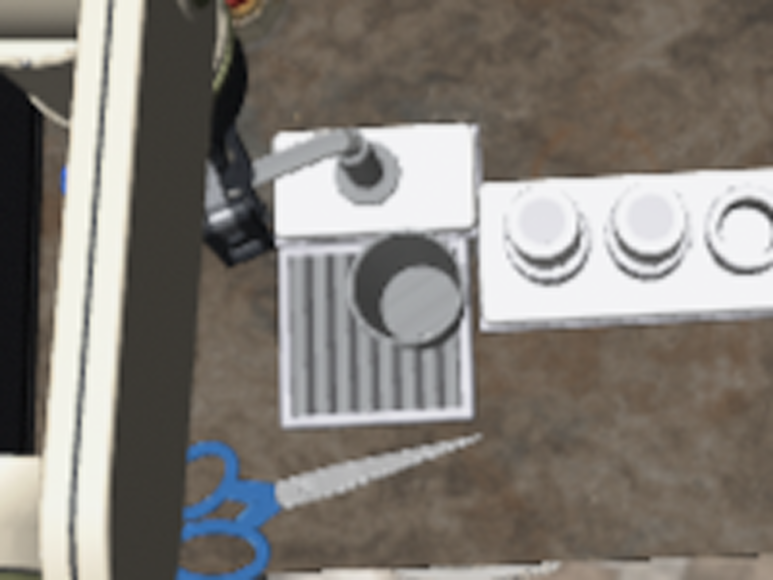

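>>> arm_command:
  plan:
    - {"jaw": 0, "dx": -8, "dy": -12, "dz": 0, "wx": 0, "wy": 0, "wz": -0.08}
    - {"jaw": 0, "dx": -20, "dy": -30, "dz": 0, "wx": 0, "wy": 0, "wz": -0.18}
    - {"jaw": 0, "dx": -32, "dy": -50, "dz": 0, "wx": 0, "wy": 0, "wz": -0.28}
    - {"jaw": 0, "dx": -44, "dy": -68, "dz": 0, "wx": 0, "wy": 0, "wz": -0.38}
    - {"jaw": 0, "dx": -52, "dy": -80, "dz": 0, "wx": 0, "wy": 0, "wz": -0.416}
    - {"jaw": 0, "dx": -55, "dy": -85, "dz": 0, "wx": 0, "wy": 0, "wz": -0.416}
    - {"jaw": 0, "dx": -55, "dy": -85, "dz": 20, "wx": 0, "wy": 0, "wz": -0.416}
    - {"jaw": 0, "dx": -55, "dy": -85, "dz": 40, "wx": 0, "wy": 0, "wz": -0.416}
    - {"jaw": 0, "dx": -55, "dy": -85, "dz": 60, "wx": 0, "wy": 0, "wz": -0.416}
    - {"jaw": 0, "dx": -55, "dy": -85, "dz": 80, "wx": 0, "wy": 0, "wz": -0.416}
    - {"jaw": 0, "dx": -55, "dy": -85, "dz": 90, "wx": 0, "wy": 0, "wz": -0.416}
    - {"jaw": 0, "dx": -55, "dy": -85, "dz": 90, "wx": 0, "wy": 0, "wz": -0.416}

```text
time: 51.5
tool_pos: [436.0, -45.4, 285.0]
tcp_rot: [-179.9, -0.2, 134.9]
ft_force: [0.0, 0.6, -0.4]
finger_gap: 85.2
```

Run:
```python
from look import *
S=shot("p33",{"scene":(150,90,310,210),"top":(130,170,330,320)}); st()
go(436.6,-45.8,64,135)
```

```text
t 51.6 grasp [436.9 -45.7 132.5] rpy [-1.8000e+02 -1.0000e-02  1.3496e+02] F [-0.1 -0.4  0.9] gap 85.3
d [ 0.2 -0.3 68.5] w [-0.0001 -0.0002 -0.0007]
```

View pics/p33_scene.png

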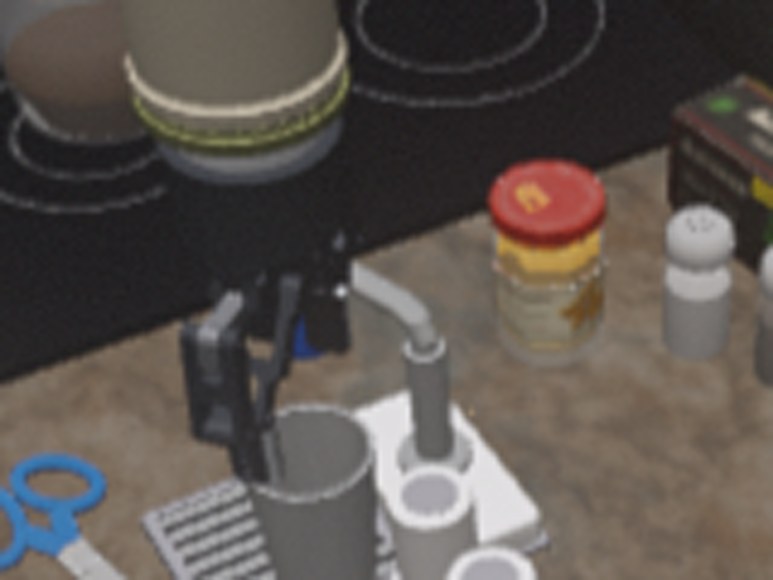

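>>> arm_command:
  plan:
    - {"jaw": 0, "dx": 0, "dy": 0, "dz": 10, "wx": 0, "wy": 0, "wz": 0}
    - {"jaw": 0, "dx": 0, "dy": 0, "dz": 20, "wx": 0, "wy": 0, "wz": 0}
    - {"jaw": 0, "dx": 0, "dy": 0, "dz": 30, "wx": 0, "wy": 0, "wz": 0}
    - {"jaw": 0, "dx": 0, "dy": 0, "dz": 40, "wx": 0, "wy": 0, "wz": 0}
    - {"jaw": 0, "dx": 0, "dy": 0, "dz": 50, "wx": 0, "wy": 0, "wz": 0}
    - {"jaw": 0, "dx": 0, "dy": 0, "dz": 60, "wx": 0, "wy": 0, "wz": 0}
    - {"jaw": 0, "dx": 0, "dy": 0, "dz": 68, "wx": 0, "wy": 0, "wz": 0}
    - {"jaw": 0, "dx": 0, "dy": 0, "dz": 68, "wx": 0, "wy": 0, "wz": 0}
    - {"jaw": 0, "dx": 0, "dy": 0, "dz": 68, "wx": 0, "wy": 0, "wz": 0}

```text
time: 52.5
tool_pos: [436.8, -45.8, 219.1]
tcp_rot: [-180.0, -0.0, 135.0]
ft_force: [-0.2, -0.2, 0.1]
finger_gap: 85.7
```

>>> arm_command:
  plan:
    - {"jaw": 1, "dx": 0, "dy": 0, "dz": 0, "wx": 0, "wy": 0, "wz": 0}
    - {"jaw": 1, "dx": 0, "dy": 0, "dz": 0, "wx": 0, "wy": 0, "wz": 0}
    - {"jaw": 1, "dx": 0, "dy": 0, "dz": 0, "wx": 0, "wy": 0, "wz": 0}
    - {"jaw": 1, "dx": 0, "dy": 0, "dz": 0, "wx": 0, "wy": 0, "wz": 0}
    - {"jaw": 1, "dx": 0, "dy": 0, "dz": 0, "wx": 0, "wy": 0, "wz": 0}
    - {"jaw": 1, "dx": 0, "dy": 0, "dz": 0, "wx": 0, "wy": 0, "wz": 0}
    - {"jaw": 1, "dx": 0, "dy": 0, "dz": 0, "wx": 0, "wy": 0, "wz": 0}
    - {"jaw": 1, "dx": 0, "dy": 0, "dz": -3, "wx": 0, "wy": 0, "wz": 0}
    - {"jaw": 1, "dx": 0, "dy": 0, "dz": -8, "wx": 0, "wy": 0, "wz": 0}
    - {"jaw": 1, "dx": 0, "dy": 0, "dz": -12, "wx": 0, "wy": 0, "wz": 0}
    - {"jaw": 1, "dx": 0, "dy": 0, "dz": -12, "wx": 0, "wy": 0, "wz": 0}
  squeeze: 40

```text
time: 53.6
tool_pos: [437.1, -45.9, 232.0]
tcp_rot: [180.0, 0.1, 135.0]
ft_force: [0.4, -0.3, -0.9]
finger_gap: 62.4
```

Run:
```python
from look import *
S=shot("p34",{"scene":(150,90,310,210)}); st()
go(429,-15.5,75,135)
```

```text
t 53.65 grasp [437.1 -45.9  76.6] rpy [1.7997e+02 4.0000e-02 1.3498e+02] F [ 0.3  0.3 -1.4] gap 62.7
d [27.1 15.8  1.6] w [ 0.0005  0.0007 -0.0004]
```

View pics/p34_scene.png

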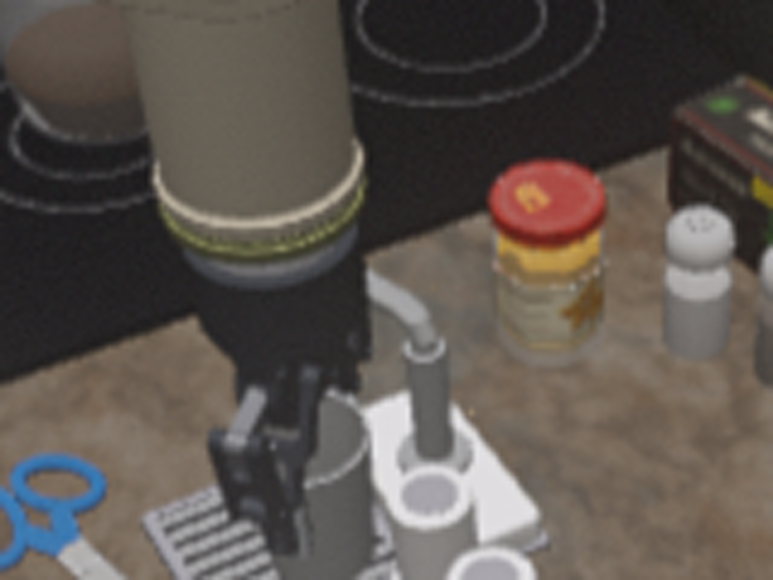

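>>> arm_command:
  plan:
    - {"jaw": 1, "dx": 5, "dy": 3, "dz": 0, "wx": 0, "wy": 0, "wz": 0}
    - {"jaw": 1, "dx": 13, "dy": 8, "dz": 0, "wx": 0, "wy": 0, "wz": 0}
    - {"jaw": 1, "dx": 21, "dy": 13, "dz": 0, "wx": 0, "wy": 0, "wz": 0}
    - {"jaw": 1, "dx": 27, "dy": 16, "dz": 0, "wx": 0, "wy": 0, "wz": 0}
    - {"jaw": 1, "dx": 27, "dy": 16, "dz": 3, "wx": 0, "wy": 0, "wz": 0}
    - {"jaw": 1, "dx": 27, "dy": 16, "dz": 6, "wx": 0, "wy": 0, "wz": 0}
    - {"jaw": 1, "dx": 27, "dy": 16, "dz": 9, "wx": 0, "wy": 0, "wz": 0}
    - {"jaw": 1, "dx": 27, "dy": 16, "dz": 11.5, "wx": 0, "wy": 0, "wz": 0}
    - {"jaw": 1, "dx": 27, "dy": 16, "dz": 11.5, "wx": 0, "wy": 0, "wz": 0}

```text
time: 54.55
tool_pos: [429.4, -15.8, 220.3]
tcp_rot: [-180.0, 0.0, 135.0]
ft_force: [-2.3, -0.2, 7.0]
finger_gap: 62.3
```

Run:
```python
from look import *
st(); go(429,-15.5,64.0,135)
```

```text
t 54.55 grasp [429.5 -15.9  65.3] rpy [-1.7999e+02  3.0000e-02  1.3496e+02] F [-2.3 -0.2  7. ] gap 62.3
d [ 0.5 -0.1  1.3] w [-0.0001  0.0006 -0.0008]
```

>>> arm_command:
  plan:
    - {"jaw": 1, "dx": 0, "dy": 0, "dz": 0, "wx": 0, "wy": 0, "wz": 0}
    - {"jaw": 0.2, "dx": 0, "dy": 0, "dz": 0, "wx": 0, "wy": 0, "wz": 0}
    - {"jaw": 0, "dx": 0, "dy": 0, "dz": 0, "wx": 0, "wy": 0, "wz": 0}
    - {"jaw": 0, "dx": 0, "dy": 0, "dz": 0, "wx": 0, "wy": 0, "wz": 0}
    - {"jaw": 0, "dx": 0, "dy": 0, "dz": 0, "wx": 0, "wy": 0, "wz": 0}
    - {"jaw": 0, "dx": 0, "dy": 0, "dz": 0, "wx": 0, "wy": 0, "wz": 0}
    - {"jaw": 0, "dx": 0, "dy": 0, "dz": -10, "wx": 0, "wy": 0, "wz": 0}
    - {"jaw": 0, "dx": 0, "dy": 0, "dz": -25, "wx": 0, "wy": 0, "wz": 0}
    - {"jaw": 0, "dx": 0, "dy": 0, "dz": -50, "wx": 0, "wy": 0, "wz": 0}
    - {"jaw": 0, "dx": 0, "dy": 0, "dz": -80, "wx": 0, "wy": 0, "wz": 0}
    - {"jaw": 0, "dx": 0, "dy": 0, "dz": -110, "wx": 0, "wy": 0, "wz": 0}
    - {"jaw": 0, "dx": 0, "dy": 0, "dz": -135, "wx": 0, "wy": 0, "wz": 0}

```text
time: 55.75
tool_pos: [429.1, -15.4, 357.4]
tcp_rot: [179.9, 0.1, 135.0]
ft_force: [0.2, 0.4, 0.4]
finger_gap: 85.5
```

Run:
```python
from look import *
S=shot("p35",{"scene":(150,90,310,210),"top":(130,170,330,320)}); st()
n="scene"; c={n:S[n]}
print(n,"tumbler rim",fitedge(c,lambda x:[(n,circ((x[0],x[1],97),33)),(n,circ((x[0],x[1],97),30))],(429,-14),(4,4)))
th=np.pi-np.radians(111)+0.01
a=np.radians(111);P=np.array([516.1,-14.6]); t=P+55*np.array([np.cos(a),np.sin(a)]); print(t); go(t[0],t[1],200,111)
```

```text
t 55.85 grasp [431.4 -15.8 204.9] rpy [179.74   0.36 134.98] F [1.1 0.2 0.4] gap 85.2
scene tumbler rim (array([430.69078601, -15.3101874 ]), np.float64(25.572296820389226), np.float64(23.923865298784502))
[496.38976278  36.74692346]
d [-9.7 83.8  5.3] w [0.0059 0.0053 0.4186]
```

View pics/p35_scene.png

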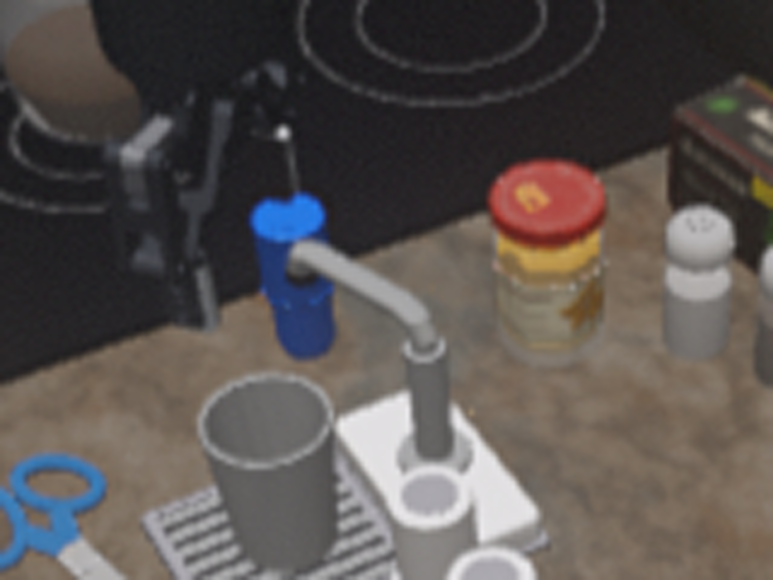

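View pics/p35_top.png

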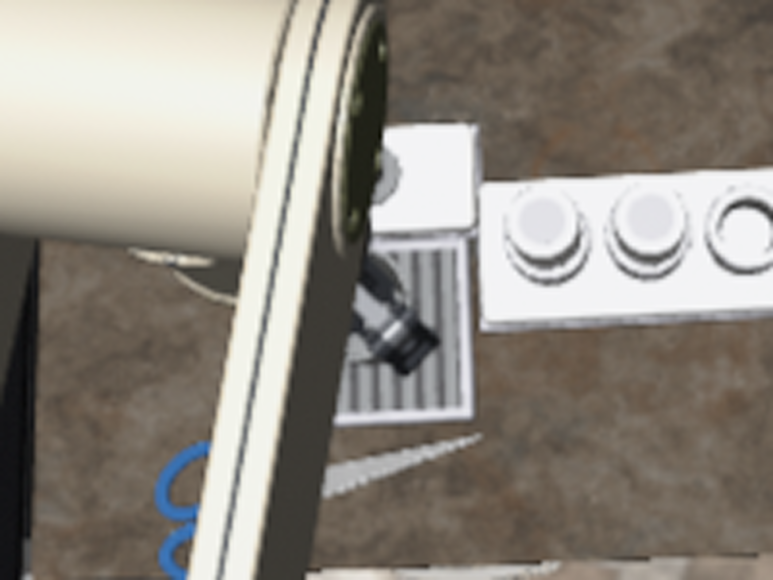

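>>> arm_command:
  plan:
    - {"jaw": 0, "dx": -1, "dy": 12, "dz": 0, "wx": 0, "wy": 0, "wz": 0.08}
    - {"jaw": 0, "dx": -3, "dy": 30, "dz": 0, "wx": 0, "wy": 0, "wz": 0.18}
    - {"jaw": 0, "dx": -6, "dy": 50, "dz": 0, "wx": 0, "wy": 0, "wz": 0.28}
    - {"jaw": 0, "dx": -8, "dy": 70, "dz": 0, "wx": 0, "wy": 0, "wz": 0.38}
    - {"jaw": 0, "dx": -9.5, "dy": 82, "dz": 0, "wx": 0, "wy": 0, "wz": 0.419}
    - {"jaw": 0, "dx": -9.5, "dy": 82, "dz": 0, "wx": 0, "wy": 0, "wz": 0.419}
    - {"jaw": 0, "dx": -9.5, "dy": 82, "dz": 0, "wx": 0, "wy": 0, "wz": 0.419}

```text
time: 56.55
tool_pos: [493.4, 35.8, 354.3]
tcp_rot: [-179.9, -0.0, 111.1]
ft_force: [-0.8, -0.3, -0.6]
finger_gap: 85.3
```

Run:
```python
from look import *
st(); go(496.4,36.7,127.5,111)
```

```text
t 56.55 grasp [493.2  35.7 199.3] rpy [-1.7993e+02 -1.0000e-02  1.1108e+02] F [-0.8 -0.3 -0.6] gap 85.3
d [-0.2  3.2 71.8] w [-0.0012 -0.0003  0.0014]
```

>>> arm_command:
  plan:
    - {"jaw": 0, "dx": 0, "dy": 3, "dz": 15, "wx": 0, "wy": 0, "wz": 0}
    - {"jaw": 0, "dx": 0, "dy": 3, "dz": 30, "wx": 0, "wy": 0, "wz": 0}
    - {"jaw": 0, "dx": 0, "dy": 3, "dz": 45, "wx": 0, "wy": 0, "wz": 0}
    - {"jaw": 0, "dx": 0, "dy": 3, "dz": 60, "wx": 0, "wy": 0, "wz": 0}
    - {"jaw": 0, "dx": 0, "dy": 3, "dz": 71, "wx": 0, "wy": 0, "wz": 0}
    - {"jaw": 0, "dx": 0, "dy": 3, "dz": 71, "wx": 0, "wy": 0, "wz": 0}
    - {"jaw": 0, "dx": 0, "dy": 3, "dz": 71, "wx": 0, "wy": 0, "wz": 0}

```text
time: 57.25
tool_pos: [496.5, 36.9, 283.5]
tcp_rot: [-180.0, -0.0, 111.0]
ft_force: [0.0, -0.2, 0.3]
finger_gap: 85.1
```

>>> arm_command:
  plan:
    - {"jaw": 1, "dx": 0, "dy": 0, "dz": 0, "wx": 0, "wy": 0, "wz": 0}
    - {"jaw": 1, "dx": 0, "dy": 0, "dz": 0, "wx": 0, "wy": 0, "wz": 0}
    - {"jaw": 1, "dx": 0, "dy": 0, "dz": 0, "wx": 0, "wy": 0, "wz": 0}
    - {"jaw": 1, "dx": 0, "dy": 0, "dz": 0, "wx": 0, "wy": 0, "wz": 0}
    - {"jaw": 1, "dx": 0, "dy": 0, "dz": 0, "wx": 0, "wy": 0, "wz": 0}
    - {"jaw": 1, "dx": 0, "dy": 0, "dz": 0, "wx": 0, "wy": 0, "wz": 0}
    - {"jaw": 1, "dx": 0, "dy": 0, "dz": 0, "wx": 0, "wy": 0, "wz": 0}
    - {"jaw": 1, "dx": 0, "dy": 0, "dz": 0, "wx": 0, "wy": 0, "wz": 0}
    - {"jaw": 1, "dx": 0, "dy": 0, "dz": 0, "wx": 0, "wy": 0, "wz": 0}
    - {"jaw": 1, "dx": 0, "dy": 0, "dz": 0, "wx": 0, "wy": 0, "wz": 0}
    - {"jaw": 1, "dx": 0, "dy": 0, "dz": 0, "wx": 0, "wy": 0, "wz": 0}
  squeeze: 20

```text
time: 58.35
tool_pos: [496.6, 36.9, 283.9]
tcp_rot: [180.0, 0.0, 111.0]
ft_force: [-1.8, -0.6, 5.0]
finger_gap: 12.8
```

Run:
```python
from look import *
st()
s=sense(); R=Ro.from_euler("xyz",s["tcp_rot"],degrees=True)
g=s["tool_pos"]+R.apply([0,0,155]); P=np.array([516.1,-14.6]); v=g[:2]-P; r=np.hypot(*v); a0=np.arctan2(v[1],v[0]); print("r",r,"ang",np.degrees(a0))
for k in range(1,13):
    d=min(0.11*k,np.pi+0.005-a0); a=a0+d; t=np.r_[P+r*np.array([np.cos(a),np.sin(a)]),g[2]]
    print(k,round(d,3),np.round(R.inv().apply(t-g),1), "wz",round(-d,3))
```

```text
t 58.35 grasp [496.7  36.9 128.9] rpy [1.7999e+02 1.0000e-02 1.1097e+02] F [-1.8 -0.6  5. ] gap 12.8
r 55.00242900947838 ang 110.69021127212955
1 0.11 [-0.3 -6.  -0. ] wz -0.11
2 0.22 [ -1.3 -12.   -0. ] wz -0.22
3 0.33 [ -2.9 -17.8  -0. ] wz -0.33
4 0.44 [ -5.1 -23.5  -0. ] wz -0.44
5 0.55 [ -8.  -28.8  -0. ] wz -0.55
6 0.66 [-11.4 -33.8  -0. ] wz -0.66
7 0.77 [-15.3 -38.4  -0. ] wz -0.77
8 0.88 [-19.8 -42.5  -0. ] wz -0.88
9 0.99 [-24.6 -46.1  -0. ] wz -0.99
10 1.1 [-29.8 -49.2  -0. ] wz -1.1
11 1.21 [-35.3 -51.6  -0. ] wz -1.21
12 1.215 [-35.6 -51.7  -0. ] wz -1.215
```

>>> arm_command:
  plan:
    - {"jaw": 1, "dx": -0.3, "dy": -6, "dz": 0, "wx": 0, "wy": 0, "wz": -0.11}
    - {"jaw": 1, "dx": -1.3, "dy": -12, "dz": 0, "wx": 0, "wy": 0, "wz": -0.22}
    - {"jaw": 1, "dx": -2.9, "dy": -17.8, "dz": 0, "wx": 0, "wy": 0, "wz": -0.33}
    - {"jaw": 1, "dx": -5.1, "dy": -23.5, "dz": 0, "wx": 0, "wy": 0, "wz": -0.44}
    - {"jaw": 1, "dx": -8, "dy": -28.8, "dz": 0, "wx": 0, "wy": 0, "wz": -0.55}
    - {"jaw": 1, "dx": -11.4, "dy": -33.8, "dz": 0, "wx": 0, "wy": 0, "wz": -0.66}
    - {"jaw": 1, "dx": -15.3, "dy": -38.4, "dz": 0, "wx": 0, "wy": 0, "wz": -0.77}
    - {"jaw": 1, "dx": -19.8, "dy": -42.5, "dz": 0, "wx": 0, "wy": 0, "wz": -0.88}
    - {"jaw": 1, "dx": -24.6, "dy": -46.1, "dz": 0, "wx": 0, "wy": 0, "wz": -0.99}
    - {"jaw": 1, "dx": -29.8, "dy": -49.2, "dz": 0, "wx": 0, "wy": 0, "wz": -1.1}
    - {"jaw": 1, "dx": -35.5, "dy": -51.7, "dz": 0, "wx": 0, "wy": 0, "wz": -1.215}
    - {"jaw": 1, "dx": -35.5, "dy": -51.7, "dz": 0, "wx": 0, "wy": 0, "wz": -1.215}

```text
time: 59.55
tool_pos: [461.4, -15.1, 284.0]
tcp_rot: [-180.0, 0.1, -179.3]
ft_force: [3.3, 0.8, 1.6]
finger_gap: 12.6
```

>>> arm_command:
  plan:
    - {"jaw": 1, "dx": 0, "dy": 0, "dz": 0, "wx": 0, "wy": 0, "wz": 0}
    - {"jaw": 0.5, "dx": 0, "dy": 0, "dz": 0, "wx": 0, "wy": 0, "wz": 0}
    - {"jaw": 0.3, "dx": 0, "dy": 0, "dz": 0, "wx": 0, "wy": 0, "wz": 0}
    - {"jaw": 0.3, "dx": 0, "dy": 0, "dz": 0, "wx": 0, "wy": 0, "wz": 0}
    - {"jaw": 0.3, "dx": 0, "dy": 0, "dz": 0, "wx": 0, "wy": 0, "wz": 0}
    - {"jaw": 0.3, "dx": 0, "dy": 0, "dz": 0, "wx": 0, "wy": 0, "wz": 0}
    - {"jaw": 0.3, "dx": 0, "dy": 0, "dz": -15, "wx": 0, "wy": 0, "wz": 0}
    - {"jaw": 0.3, "dx": 0, "dy": 0, "dz": -35, "wx": 0, "wy": 0, "wz": 0}
    - {"jaw": 0.3, "dx": 0, "dy": 0, "dz": -60, "wx": 0, "wy": 0, "wz": 0}
    - {"jaw": 0.3, "dx": 0, "dy": 0, "dz": -85, "wx": 0, "wy": 0, "wz": 0}
    - {"jaw": 0.3, "dx": 0, "dy": 0, "dz": -97, "wx": 0, "wy": 0, "wz": 0}
    - {"jaw": 0.3, "dx": 0, "dy": 0, "dz": -97, "wx": 0, "wy": 0, "wz": 0}

```text
time: 60.75
tool_pos: [461.6, -14.8, 382.6]
tcp_rot: [-180.0, 0.2, -179.4]
ft_force: [0.1, 0.7, -0.6]
finger_gap: 59.9
```

Run:
```python
from look import *
S=shot("p36",{"scene":(150,90,310,210)}); st()
n="scene"; c={n:S[n]}
print(n,"tumbler rim",fitedge(c,lambda x:[(n,circ((x[0],x[1],97),33)),(n,circ((x[0],x[1],97),30))],(430,-15),(4,4)))
for d in pinpoint(n,"spout_outlet"): print(d["pixel"],round(d["score"],2),onz(S[n],[d["pixel"]],105)[0])
go(514,-282.8,222,180.5)
```

```text
t 60.8 grasp [461.4 -14.8 225.9] rpy [-1.7999e+02  7.0000e-02 -1.7942e+02] F [-0.8  0.5 -0.8] gap 59.8
scene tumbler rim (array([430.68657529, -15.25878968]), np.float64(27.31311587844947), np.float64(27.131214464970125))
[210.6, 174.5] 0.77 [440.90067497 -20.84326842 105.        ]
d [ -50.5 -268.6    2.7] w [ 0.0001 -0.0008  0.0014]
```

View pics/p36_scene.png

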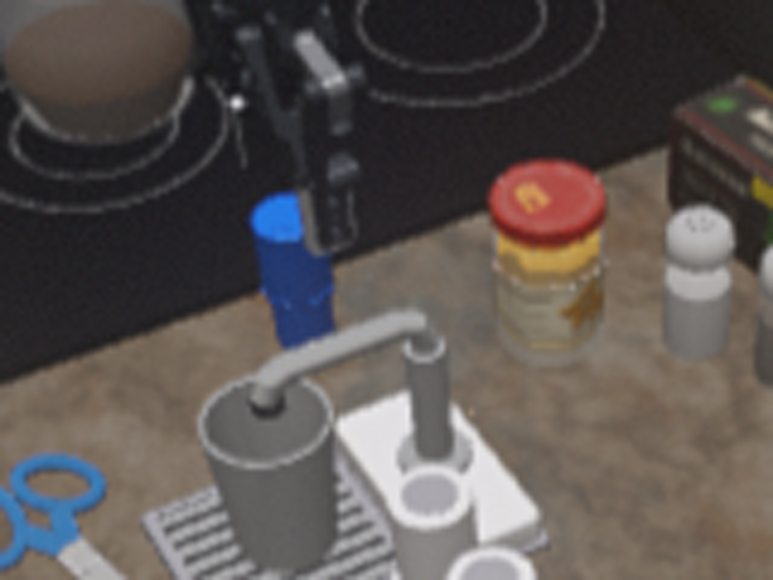

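>>> arm_command:
  plan:
    - {"jaw": 0.3, "dx": -4, "dy": -20, "dz": 0, "wx": 0, "wy": 0, "wz": 0}
    - {"jaw": 0.3, "dx": -9, "dy": -45, "dz": 0, "wx": 0, "wy": 0, "wz": 0}
    - {"jaw": 0.3, "dx": -15, "dy": -75, "dz": 0, "wx": 0, "wy": 0, "wz": 0}
    - {"jaw": 0.3, "dx": -20, "dy": -105, "dz": 0, "wx": 0, "wy": 0, "wz": 0}
    - {"jaw": 0.3, "dx": -26, "dy": -135, "dz": 0, "wx": 0, "wy": 0, "wz": 0}
    - {"jaw": 0.3, "dx": -32, "dy": -165, "dz": 0, "wx": 0, "wy": 0, "wz": 0}
    - {"jaw": 0.3, "dx": -37, "dy": -195, "dz": 0, "wx": 0, "wy": 0, "wz": 0}
    - {"jaw": 0.3, "dx": -43, "dy": -225, "dz": 0, "wx": 0, "wy": 0, "wz": 0}
    - {"jaw": 0.3, "dx": -48, "dy": -250, "dz": 0, "wx": 0, "wy": 0, "wz": 0}
    - {"jaw": 0.3, "dx": -50.5, "dy": -269, "dz": 0, "wx": 0, "wy": 0, "wz": 0}
    - {"jaw": 0.3, "dx": -50.5, "dy": -269, "dz": 0, "wx": 0, "wy": 0, "wz": 0}
    - {"jaw": 0.3, "dx": -50.5, "dy": -269, "dz": 0, "wx": 0, "wy": 0, "wz": 0}

```text
time: 62.05
tool_pos: [513.8, -283.1, 378.7]
tcp_rot: [179.9, -0.1, -179.5]
ft_force: [1.0, 0.2, 0.5]
finger_gap: 59.7
```

>>> arm_command:
  plan:
    - {"jaw": 0.3, "dx": 0, "dy": 0, "dz": 0, "wx": 0, "wy": 0, "wz": 0}
    - {"jaw": 0.3, "dx": 0, "dy": 0, "dz": 0, "wx": 0, "wy": 0, "wz": 0}

```text
time: 62.25
tool_pos: [514.2, -282.3, 380.3]
tcp_rot: [180.0, -0.0, -179.4]
ft_force: [-0.4, 0.2, -0.1]
finger_gap: 59.4
```

Run:
```python
from look import *
S=shot("p37",{"scene":(150,100,350,250),"top":(170,140,370,290)}); st(); go(515,-283.5,140,180.5)
n="scene"; c={n:S[n]}
print(n,"tumbler rim",fitedge(c,lambda x:[(n,circ((x[0],x[1],97),33)),(n,circ((x[0],x[1],97),30))],(430,-15),(4,4)))
def seated(dz):
    return [round(fitedge(c,lambda x:[(n,circ((x[0],x[1],120+dz),20))],uw((425.18,-135.9,.0136),(42,y,0))[0,:2],(1,1))[2],1) for y in (16,-42)]
print({d:seated(d) for d in (-4,0,4,8,12)})
```

```text
t 62.35 grasp [ 514.3 -282.5  225.7] rpy [ 180.      0.   -179.36] F [-0.3  0.7  0.5] gap 59.9
d [-0.7 -1.  85.7] w [0.     0.     0.0024]
scene tumbler rim (array([430.70659637, -15.27047086]), np.float64(27.443450803711432), np.float64(27.259754407640937))
{-4: [np.float64(14.8), np.float64(24.7)], 0: [np.float64(21.7), np.float64(28.6)], 4: [np.float64(17.9), np.float64(20.2)], 8: [np.float64(13.0), np.float64(17.0)], 12: [np.float64(12.2), np.float64(14.8)]}
```

View pics/p37_scene.png

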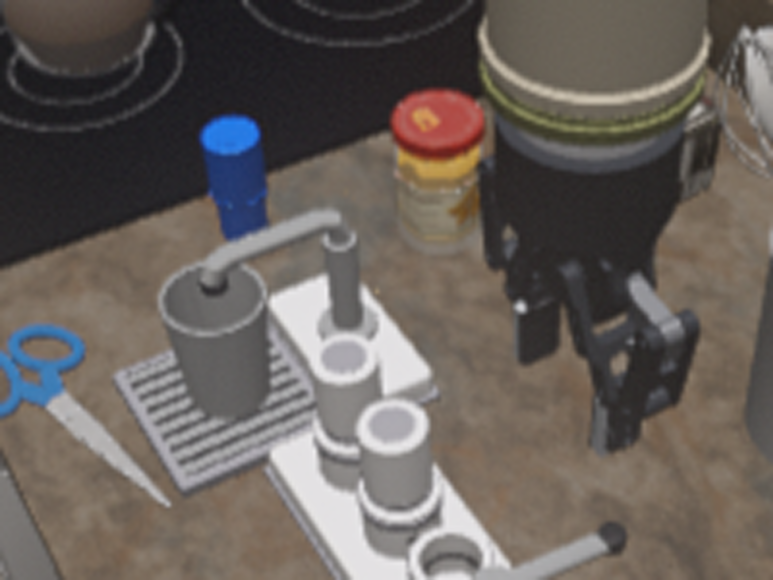

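View pics/p37_top.png

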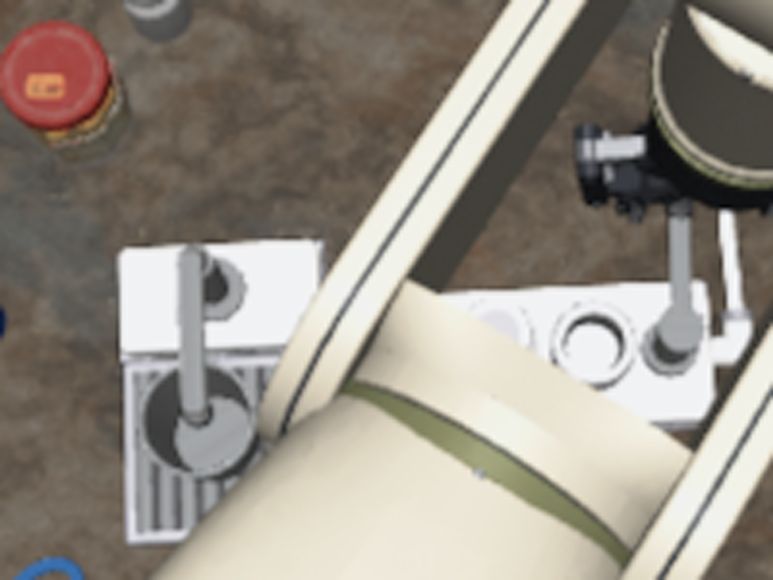

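>>> arm_command:
  plan:
    - {"jaw": 0.3, "dx": -0.5, "dy": -1, "dz": 20, "wx": 0, "wy": 0, "wz": 0}
    - {"jaw": 0.3, "dx": -0.5, "dy": -1, "dz": 40, "wx": 0, "wy": 0, "wz": 0}
    - {"jaw": 0.3, "dx": -0.5, "dy": -1, "dz": 60, "wx": 0, "wy": 0, "wz": 0}
    - {"jaw": 0.3, "dx": -0.5, "dy": -1, "dz": 75, "wx": 0, "wy": 0, "wz": 0}
    - {"jaw": 0.3, "dx": -0.5, "dy": -1, "dz": 85, "wx": 0, "wy": 0, "wz": 0}
    - {"jaw": 0.3, "dx": -0.5, "dy": -1, "dz": 85, "wx": 0, "wy": 0, "wz": 0}
    - {"jaw": 0.3, "dx": -0.5, "dy": -1, "dz": 85, "wx": 0, "wy": 0, "wz": 0}

```text
time: 63.05
tool_pos: [514.9, -284.3, 296.3]
tcp_rot: [-180.0, 0.0, -179.4]
ft_force: [-0.2, -0.2, 0.0]
finger_gap: 59.6
```

Run:
```python
from look import *
S=shot("p38",{"scene":(230,180,350,270)}); st(); go(515,-283.5,93,180.5)
```

```text
t 63.1 grasp [ 515.4 -284.6  141.9] rpy [-1.7995e+02  8.0000e-02 -1.7941e+02] F [-0.4  0.3 -0.2] gap 59.8
d [ 0.2  1.  48.9] w [-0.0009  0.0014  0.0015]
```

View pics/p38_scene.png

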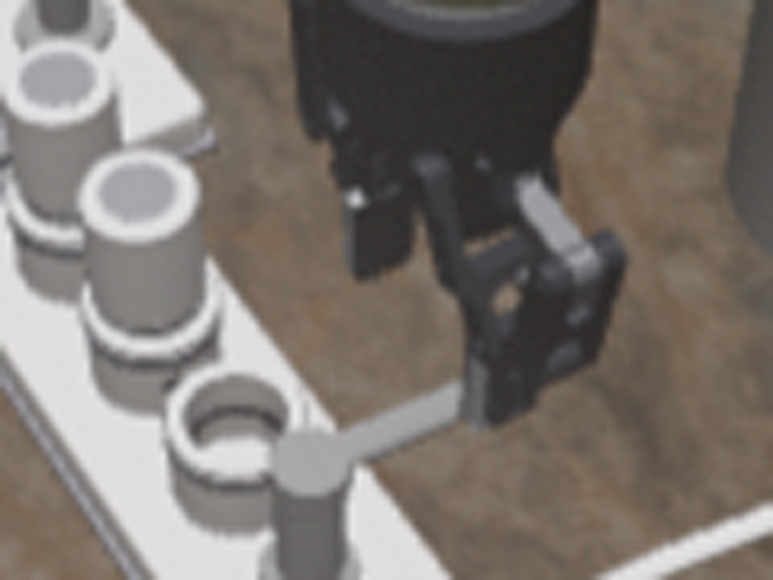

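>>> arm_command:
  plan:
    - {"jaw": 0.3, "dx": 0, "dy": 1, "dz": 10, "wx": 0, "wy": 0, "wz": 0}
    - {"jaw": 0.3, "dx": 0, "dy": 1, "dz": 20, "wx": 0, "wy": 0, "wz": 0}
    - {"jaw": 0.3, "dx": 0, "dy": 1, "dz": 30, "wx": 0, "wy": 0, "wz": 0}
    - {"jaw": 0.3, "dx": 0, "dy": 1, "dz": 40, "wx": 0, "wy": 0, "wz": 0}
    - {"jaw": 0.3, "dx": 0, "dy": 1, "dz": 49, "wx": 0, "wy": 0, "wz": 0}
    - {"jaw": 0.3, "dx": 0, "dy": 1, "dz": 49, "wx": 0, "wy": 0, "wz": 0}
    - {"jaw": 0.3, "dx": 0, "dy": 1, "dz": 49, "wx": 0, "wy": 0, "wz": 0}

```text
time: 63.8
tool_pos: [514.6, -283.2, 246.3]
tcp_rot: [180.0, -0.0, -179.4]
ft_force: [0.6, -0.7, -0.1]
finger_gap: 59.6
```

>>> arm_command:
  plan:
    - {"jaw": 1, "dx": 0, "dy": 0, "dz": 0, "wx": 0, "wy": 0, "wz": 0}
    - {"jaw": 1, "dx": 0, "dy": 0, "dz": 0, "wx": 0, "wy": 0, "wz": 0}
    - {"jaw": 1, "dx": 0, "dy": 0, "dz": 0, "wx": 0, "wy": 0, "wz": 0}
    - {"jaw": 1, "dx": 0, "dy": 0, "dz": 0, "wx": 0, "wy": 0, "wz": 0}
    - {"jaw": 1, "dx": 0, "dy": 0, "dz": 0, "wx": 0, "wy": 0, "wz": 0}
    - {"jaw": 1, "dx": 0, "dy": 0, "dz": 0, "wx": 0, "wy": 0, "wz": 0}
    - {"jaw": 1, "dx": 0, "dy": 0, "dz": 0, "wx": 0, "wy": 0, "wz": 0}
    - {"jaw": 1, "dx": 0, "dy": 0, "dz": 0, "wx": 0, "wy": 0, "wz": 0}
  squeeze: 20

```text
time: 64.6
tool_pos: [515.1, -283.6, 247.3]
tcp_rot: [-179.9, 0.1, -179.4]
ft_force: [1.2, -3.9, 4.6]
finger_gap: 11.5
```

Run:
```python
from look import *
S=shot("p39",{"scene":(230,180,350,270)}); st()
s=sense(); R=Ro.from_euler("xyz",s["tcp_rot"],degrees=True)
g=s["tool_pos"]+R.apply([0,0,155]); P=np.array([470,-284.]); v=g[:2]-P; r=np.hypot(*v); a0=np.arctan2(v[1],v[0]); print("r",r,"ang",np.degrees(a0))
for k in range(1,14):
    d=-min(0.13*k,1.56); a=a0+d; t=np.r_[P+r*np.array([np.cos(a),np.sin(a)]),g[2]]
    print(k,round(d,3),np.round(R.inv().apply(t-g),1), "wz",round(-d,3))
```

```text
t 64.65 grasp [ 515.2 -283.7   92.3] rpy [-1.7994e+02  7.0000e-02 -1.7942e+02] F [ 1.1 -3.5  4.6] gap 11.2
r 45.226389310551674 ang 0.3895750426709019
1 -0.13 [ 0.4 -5.9  0. ] wz 0.13
2 -0.26 [  1.6 -11.6   0. ] wz 0.26
3 -0.39 [  3.5 -17.2   0. ] wz 0.39
4 -0.52 [  6.1 -22.5   0. ] wz 0.52
5 -0.65 [  9.3 -27.3   0. ] wz 0.65
6 -0.78 [ 13.2 -31.8   0. ] wz 0.78
7 -0.91 [ 17.6 -35.6   0. ] wz 0.91
8 -1.04 [ 22.5 -38.9   0. ] wz 1.04
9 -1.17 [ 27.7 -41.5   0. ] wz 1.17
10 -1.3 [ 33.3 -43.5   0. ] wz 1.3
11 -1.43 [ 39.  -44.6  -0. ] wz 1.43
12 -1.56 [ 44.9 -45.1  -0. ] wz 1.56
13 -1.56 [ 44.9 -45.1  -0. ] wz 1.56
```

View pics/p39_scene.png

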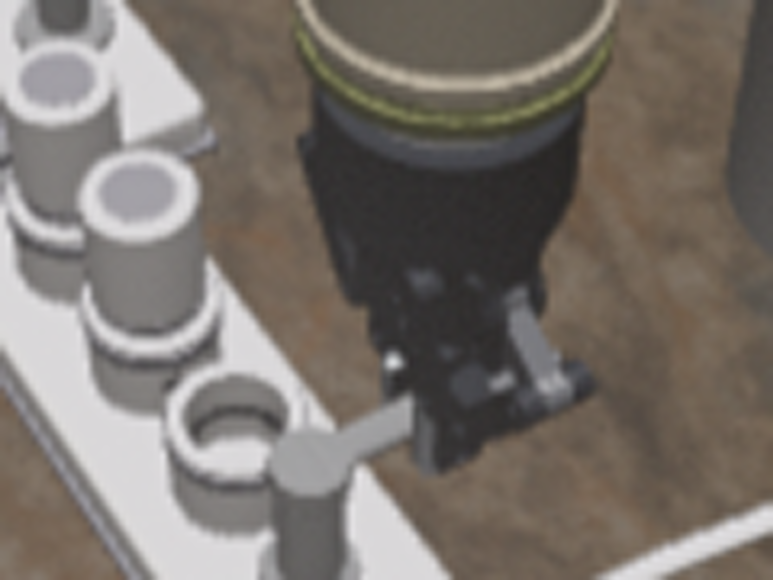

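>>> arm_command:
  plan:
    - {"jaw": 1, "dx": 0.4, "dy": -5.9, "dz": 0, "wx": 0, "wy": 0, "wz": 0.13}
    - {"jaw": 1, "dx": 1.6, "dy": -11.6, "dz": 0, "wx": 0, "wy": 0, "wz": 0.26}
    - {"jaw": 1, "dx": 3.5, "dy": -17.2, "dz": 0, "wx": 0, "wy": 0, "wz": 0.39}
    - {"jaw": 1, "dx": 6.1, "dy": -22.5, "dz": 0, "wx": 0, "wy": 0, "wz": 0.52}
    - {"jaw": 1, "dx": 9.3, "dy": -27.3, "dz": 0, "wx": 0, "wy": 0, "wz": 0.65}
    - {"jaw": 1, "dx": 13.2, "dy": -31.8, "dz": 0, "wx": 0, "wy": 0, "wz": 0.78}
    - {"jaw": 1, "dx": 17.6, "dy": -35.6, "dz": 0, "wx": 0, "wy": 0, "wz": 0.91}
    - {"jaw": 1, "dx": 22.5, "dy": -38.9, "dz": 0, "wx": 0, "wy": 0, "wz": 1.04}
    - {"jaw": 1, "dx": 27.7, "dy": -41.5, "dz": 0, "wx": 0, "wy": 0, "wz": 1.17}
    - {"jaw": 1, "dx": 33.3, "dy": -43.5, "dz": 0, "wx": 0, "wy": 0, "wz": 1.3}
    - {"jaw": 1, "dx": 39, "dy": -44.6, "dz": 0, "wx": 0, "wy": 0, "wz": 1.43}
    - {"jaw": 1, "dx": 44.9, "dy": -45.1, "dz": 0, "wx": 0, "wy": 0, "wz": 1.56}

```text
time: 65.85
tool_pos: [470.8, -328.8, 247.3]
tcp_rot: [179.9, 0.0, 90.9]
ft_force: [5.6, 0.3, 4.5]
finger_gap: 11.8
```

>>> arm_command:
  plan:
    - {"jaw": 1, "dx": 0, "dy": 0, "dz": 0, "wx": 0, "wy": 0, "wz": 0}
    - {"jaw": 1, "dx": 0, "dy": 0, "dz": 0, "wx": 0, "wy": 0, "wz": 0}
    - {"jaw": 1, "dx": 0, "dy": 0, "dz": 0, "wx": 0, "wy": 0, "wz": 0}

```text
time: 66.15
tool_pos: [470.9, -328.8, 247.3]
tcp_rot: [179.9, 0.0, 91.2]
ft_force: [4.8, -0.6, 4.2]
finger_gap: 11.6
```

Run:
```python
from look import *
S=shot("p40",{"scene":(230,190,350,280)}); st()
```

```text
t 66.2 grasp [ 471.2 -328.9   92.3] rpy [1.799e+02 3.000e-02 9.121e+01] F [ 4.8 -0.9  4.6] gap 11.3
```

View pics/p40_scene.png

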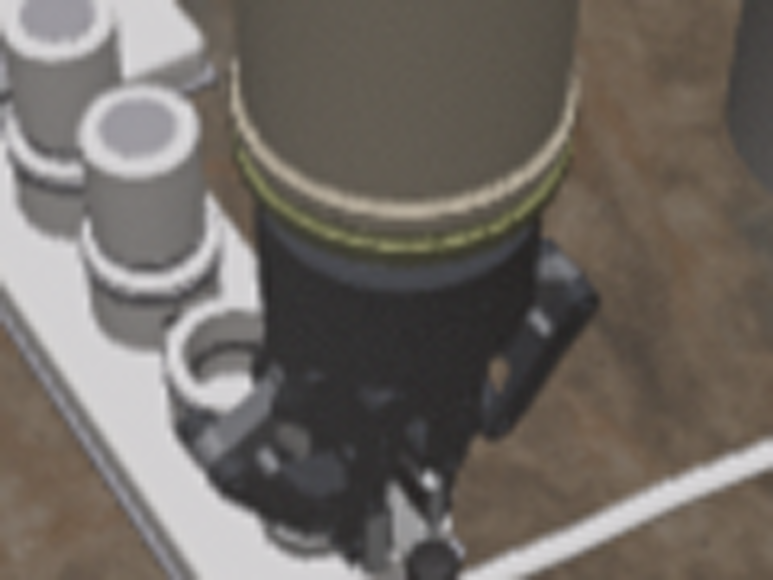

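>>> arm_command:
  plan:
    - {"jaw": 1, "dx": 0, "dy": -2, "dz": 0, "wx": 0, "wy": 0, "wz": 0.02}
    - {"jaw": 1, "dx": 0, "dy": -3, "dz": 0, "wx": 0, "wy": 0, "wz": 0.02}
    - {"jaw": 1, "dx": 0, "dy": -3, "dz": 0, "wx": 0, "wy": 0, "wz": 0.02}
    - {"jaw": 1, "dx": 0, "dy": -1, "dz": 0, "wx": 0, "wy": 0, "wz": 0.02}
    - {"jaw": 0.5, "dx": 0, "dy": -1, "dz": 0, "wx": 0, "wy": 0, "wz": 0.02}
    - {"jaw": 0.3, "dx": 0, "dy": -1, "dz": 0, "wx": 0, "wy": 0, "wz": 0.02}
    - {"jaw": 0.3, "dx": 0, "dy": -1, "dz": 0, "wx": 0, "wy": 0, "wz": 0.02}
    - {"jaw": 0.3, "dx": 0, "dy": -1, "dz": 0, "wx": 0, "wy": 0, "wz": 0.02}
    - {"jaw": 0.3, "dx": 0, "dy": -1, "dz": 0, "wx": 0, "wy": 0, "wz": 0.02}
    - {"jaw": 0.3, "dx": 0, "dy": -1, "dz": 0, "wx": 0, "wy": 0, "wz": 0.02}

```text
time: 67.2
tool_pos: [469.1, -328.8, 246.6]
tcp_rot: [-180.0, -0.0, 90.0]
ft_force: [0.6, -0.2, 0.2]
finger_gap: 59.7
```

>>> arm_command:
  plan:
    - {"jaw": 0.3, "dx": 0, "dy": 0, "dz": -15, "wx": 0, "wy": 0, "wz": 0}
    - {"jaw": 0.3, "dx": 0, "dy": 0, "dz": -35, "wx": 0, "wy": 0, "wz": 0}
    - {"jaw": 0.3, "dx": 0, "dy": 0, "dz": -60, "wx": 0, "wy": 0, "wz": 0}
    - {"jaw": 0.3, "dx": 0, "dy": 0, "dz": -90, "wx": 0, "wy": 0, "wz": 0}
    - {"jaw": 0.3, "dx": 0, "dy": 0, "dz": -120, "wx": 0, "wy": 0, "wz": 0}
    - {"jaw": 0.3, "dx": -10, "dy": 0, "dz": -140, "wx": 0, "wy": 0, "wz": 0}
    - {"jaw": 0.3, "dx": -35, "dy": 0, "dz": -150, "wx": 0, "wy": 0, "wz": 0}
    - {"jaw": 0.3, "dx": -65, "dy": 0, "dz": -150, "wx": 0, "wy": 0, "wz": 0}
    - {"jaw": 0.3, "dx": -95, "dy": 0, "dz": -150, "wx": 0, "wy": 0, "wz": 0}
    - {"jaw": 0.3, "dx": -125, "dy": 0, "dz": -150, "wx": 0, "wy": 0, "wz": 0}
    - {"jaw": 0.3, "dx": -150, "dy": 0, "dz": -150, "wx": 0, "wy": 0, "wz": 0}
    - {"jaw": 0.3, "dx": -150, "dy": 0, "dz": -150, "wx": 0, "wy": 0, "wz": 0}

```text
time: 68.4
tool_pos: [468.5, -481.4, 397.5]
tcp_rot: [180.0, 0.1, 89.9]
ft_force: [0.0, 1.0, 0.6]
finger_gap: 59.5
```

Run:
```python
from look import *
S=shot("p41",{"scene":(150,100,390,280),"top":(170,140,410,320)}); st()
for n in S:
  c={n:S[n]}
  print(n,"tumbler rim",fitedge(c,lambda x:[(n,circ((x[0],x[1],97),33)),(n,circ((x[0],x[1],97),30))],(430,-15),(3,3))[0])
  for t,z in (("spout_outlet",105),("tap_grip",92),("tap_pivot",92),("honey_jar",0),("spice_jar",0)):
    for d in pinpoint(n,t)[:1]: print(n,t,d["pixel"],round(d["score"],2),onz(S[n],[d["pixel"]],z)[0])
```

```text
t 68.5 grasp [ 469.3 -478.9  242.4] rpy [ 1.7998e+02 -1.0000e-02  9.0010e+01] F [ 0.7 -0.5 -0. ] gap 59.4
scene tumbler rim [430.70678914 -15.27055649]
scene spout_outlet [206.3, 174.3] 0.55 [432.47367084 -15.14017793 105.        ]
scene tap_grip [289.3, 273.0] 0.76 [ 464.58876358 -335.76794764   92.        ]
scene tap_pivot [276.2, 252.2] 0.78 [ 467.21886436 -281.04130043   92.        ]
scene honey_jar [262.8, 155.5] 0.64 [634.72814991  83.53577013   0.        ]
scene spice_jar [373.2, 298.5] 0.84 [ 615.67441096 -428.24914626    0.        ]
top tumbler rim [428.0392432  -15.00344722]
top spout_outlet [224.1, 246.6] 0.73 [430.30772067 -22.75998526 105.        ]
top tap_grip [365.9, 220.3] 0.5 [ 478.82149124 -328.57662845   92.        ]
top tap_pivot [345.3, 223.3] 0.94 [ 473.78588605 -283.59508465   92.        ]
top honey_jar [192.2, 170.1] 0.93 [633.87463484  66.34253555   0.        ]
top spice_jar [399.0, 174.6] 0.6 [ 605.05390547 -430.69947037    0.        ]
```

View pics/p41_scene.png

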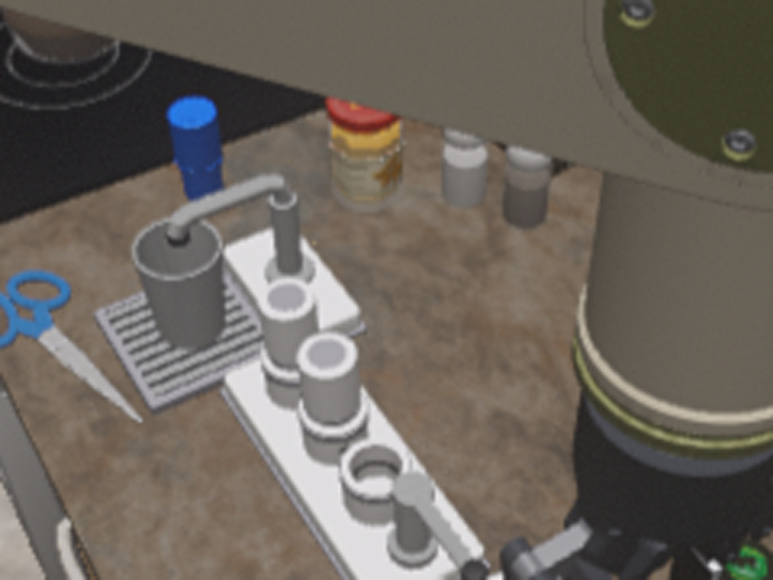

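View pics/p41_top.png

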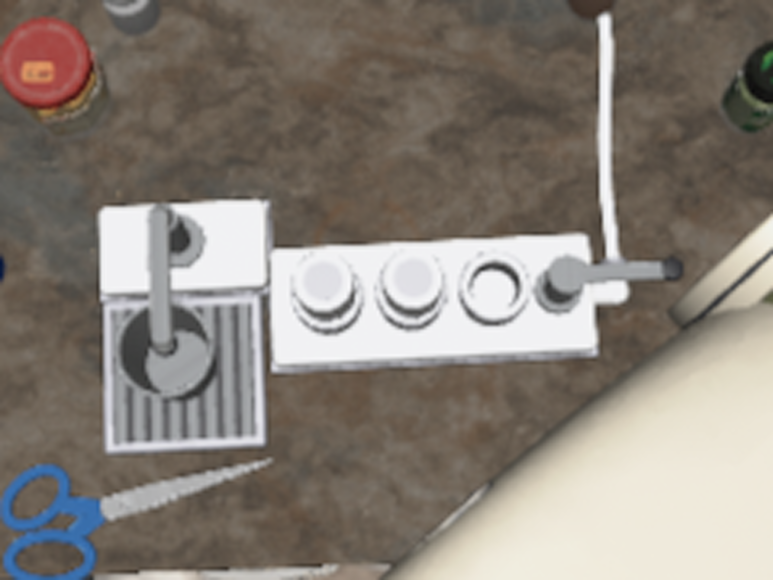

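Run:
```python
from bench import *
print(hand_in())
```

```text
the job is handed in; nothing more can be done
None
```

The filter is ready for its first flush: both white tubes are seated, the tumbler is under the spout, the tap is fully open, and the job is handed in. No verdict was reported.

**What I did**
- **Tubes:** I pushed the two white tubes into the left and middle sockets (socket_2 and socket_1). Each bottomed at about 14 N with its foot about 26 mm above the counter. Only two tubes were present, and I left the blue look-alike alone.
- **Tumbler and spout:** I stood the tumbler on the tray and swung the spout over it. The tumbler was then knocked about 30 mm to the right, so I swung the spout away, put the tumbler back and swung the spout over it again.
- **Tap:** Only after that did I pinch the lever and swing it to the right-hand stop. I then let go and backed the arm away.

**Last checks before handing in**
- **Tumbler:** its rim is at about (429, -15) mm, roughly 6 mm behind the tray centre. The outlet looks a few millimetres from its axis in the top picture.
- **Tubes:** their tops fit the 120 mm expected when seated.
- **Tap lever:** I estimate about 1.56 rad from the top picture.
- **Jars:** the honey and spice jars showed no movement beyond detection noise.

**What disagreed or failed**
- **Cameras:** the two differ by about 3 mm in y, so I used their mean.
- **Outlet detection:** single detections scattered by up to about 10 mm.
- **First move call:** it was refused because rows must carry every key. Nothing moved.

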